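Take up the slack spokes of a handcart wheel, grease the hub and cover it

ROBOT

A 6-joint arm with a two-finger parallel gripper is mounted at the origin on the work surface. World frame = base frame: x ahead of the robot, y to its left, z up, the work surface at z = 0. Lengths are in m, angles in rad, forces in N, time in s.
With the tool pointing down it reaches from about 0.35 to 1 m from the base axis. Payload 7.1 kg.
Tool frame: the origin (TCP) lies between the finger pads; the fingertips stand arm.tcp_to_tips ahead of it and the grasp point (between the pads) lies 5 mm behind it (arm.tcp_to_tips is the distance from the TCP to the fingertips, in m); z points along the fingers, y is the direction in which the jaws open and shut (so a half turn about z gives the same grasp; the last joint's range is limited). The gripper opens to 85 mm and grips with 20 to 120 N. Pads are 22 mm wide; open, the fingers measure 114 mm over their backs; the gripper's body (76 mm by 85 mm) begins 54 mm behind the grasp point. The pads swing forward as they close: fully open they stand 13 mm farther back than shut.
Start: joints at [1.2, 0.423, 1.63, -0, 1.089, -0.019], TCP at [0.215, 0.587, 0.245] pointing down, gripper open.
Joint ranges: [-3, 3], [-0.9, 2.11], [0.09, 2.58], [-1.31, 4.45], [0.11, 2.69], [-2.54, 2.54]. Speed limits (rad/s): [2.39, 2.39, 3.01, 3.14, 3.14, 3.14].

INTERFACE

Orientations are given as a unit quaternion [x, y, z, w].
In Python, from plant import arm gives the robot as it stands. The module is installed in compiled form; this text tells all that it offers.
- The arm moves only by the tool servo_tool, never from a script. Its arguments are lists of equal length, an entry for each row: "delta_pos": the shift along the tool's x, y, z in mm, a list of three; "dr": the turn, a rotation vector about the tool's x, y, z in degrees, a list of three. In form: {"delta_pos": [[x, y, z], ...], "dr": [[rx, ry, rz], ...]}. A call has 1 to 8 rows; each row is the pose to reach, as a shift and turn from the pose commanded when the call began, along the tool's axes at that moment; what a row does not reach only later rows make up. A row lasts 1/10 s, in which the tool goes at most 50 mm and 8.59 degrees, less where a joint would pass 70% of its speed; a pose out of reach is approached as far as the arm can. A call with a gripper value outside its range is refused whole. "claw" is the closure in counts, from 0 (fully open) to 255 (shut), set as the call begins (left out, the last holds). The fingers move at their own pace and stop on an object; "force" is the grip in N (left out, the last holds). Time passes only in rows, so rows that repeat a pose let the fingers close. It gives the time, the measured TCP pose, the force and the opening at its end, in the units of the state.
- arm.sense(): the state, without advancing time (a new reading comes with each control period).
- arm.grab_frame(name): name is "scene" or "side" or "wrist"; returns a dict with "frame" (400x640x3 uint8, red, green, blue), "camera_matrix" (3x3 intrinsics, pixels), "dist_coeffs" ([k1, k2, p1, p2, k3] as OpenCV has them; the pictures are not rectified), "R" (3x3) and "t" (3): a world point X has camera coordinates R X + t. Camera axes: x right, y down, z forward; pixel columns grow to the right and rows downward; lengths in m; the calibration is good to about 2 mm. A picture is of the moment at which its call begins. There is no depth.
- arm.close_job(): hands the job in, once; it reports no verdict.
The state is a dict: "time": time; "joint_positions": joint angles; "joint_velocities": joint speeds; "effort": joint torques, N m; "eef_pos": TCP position; "eef_rot": TCP orientation; "contact_force": force on the tool from outside, world axes, zero at the start; "moment": the same for the moment, N m; "finger_gap": finger opening in m.
Only numpy, scipy, OpenCV 4.12 (cv2) and the standard library are available. Lean on these libraries where they do the work, as an engineer would, in place of code of your own. Each camera call takes 0.05 s, during which the arm holds its last target.

TASK

Each slack spoke of the wheel is marked by a wooden peg lying on the tyre beside it: going clockwise from the valve as seen from above, tighten the nipple of each marked spoke by two quarter turns, so that its black groove comes up where the white line was, leave the unmarked nipples as they are, and put all the pegs in the tray. When the nipples are done, push the grease plunger on the hub fully down and let it spring back. Then turn the square tin cup over and stand it mouth-down on the middle of the hub's end face, over the plunger, to keep sawdust out; do not shift the bottle, jar or screwdriver.

Things in the scene. Friction and masses are not known exactly. Their poses are not given: they have to be found in the camera images.
- wheel: 330 mm handcart wheel with a black tyre, clamped lying flat on a dark wooden lacing jig: it does not turn or shift. Origin: on the wheel's vertical axis, at bench level; x points towards the valve. Tyre and rim reach from 117 to 165 mm out from the axis, flat top of the tyre 106 mm above the bench; jig disc 350 mm across, 18 mm high
- hub_end (a point): centre of the flat upper end face of the hub (aluminium disc 84 mm across, face 120 mm above the bench), on the wheel's axis. A dark round lubricator body, 38 mm across and 12 mm high, stands on the middle of the face
- valve_tip (a point): inner end of the brass valve stem, 10 mm thick, which points from the rim to the hub, 82 mm out from the wheel's axis and 85 mm above the bench: the counting starts here. The six spokes lie level at this height, pointing straight out, 30, 90, 150, 210, 270 and 330 degrees clockwise from the valve seen from above
- spoke1 (a joint): turn of the first nipple clockwise of the valve, rad: 0 with its white paint line straight up (starts within 0.12 of that), grows as it is tightened, range -0.6 to 4.2. Tightening is clockwise seen from outside looking at the hub: the top of the nipple moves anticlockwise round the wheel seen from above. pi/2 is a quarter turn. Stays where left; friction 0.1 N m
- spoke2 (a joint): the same for the second. Each nipple is a round splined brass barrel on the spoke's axis, 16 mm across, from 72 to 117 mm out from the wheel's axis (there the rim begins); grip it by its two sides from above, about 90 mm out. A black groove runs along it opposite the white line. Inboard of it the spoke is a 7 mm rod
- spoke3 (a joint): the same for the third nipple
- spoke4 (a joint): the same for the fourth nipple
- spoke5 (a joint): the same for the fifth nipple
- spoke6 (a joint): the same for the sixth nipple
- plunger_top (a point): middle of the top of the sprung steel plunger, 25 mm across, that stands 19 mm proud of the lubricator body on the hub's axis; 151 mm above the bench when up; moves with the plunger
- plunger (a joint): how far the plunger is pushed down, m: 0 up, 0.014 fully down against its stop; sprung, about 4 N to start and 12 N at the bottom; springs back when let go
- cup: square tin cup with straight flat sides, 58 by 58 mm outside (x and y square to its sides), 95 mm high, wall and bottom 2.5 mm, about 0.14 kg, loose; balance point 37 mm above its bottom. Origin: middle of the outside of its bottom; its z axis points to its mouth. Starts standing mouth-up on the bench to the left of the wheel; laid on a side, it lies still
- peg1: wooden spring peg, 72 mm long (its x), 14 mm wide (y), 10 mm thick (z, up), 15 g, loose; origin in the middle of its underside. Starts lying flat on the tyre, crosswise to the spoke, outside the rim at the first spoke place, 142 mm out: it marks spoke1 as slack. None if that spoke is not marked
- peg2: the same, marking spoke2 at the second place
- peg3: the same, marking spoke3 at the third place
- peg4: the same, marking spoke4 at the fourth place
- peg5: the same, marking spoke5 at the fifth place
- peg6: the same, marking spoke6 at the sixth place
- tray: shallow open wooden tray for the pegs, 150 mm (its x) by 190 mm (y) outside, 35 mm high, walls and floor 7 mm, fixed to the bench to the right of the wheel. Origin under its middle
- oil_bottle: white oil bottle, 54 mm across, 150 mm high, standing; leave alone. Origin under its centre
- screwdriver: screwdriver 190 mm long lying on the bench; leave alone. Origin under its middle
- jar: closed glass jar, 64 mm across, 75 mm high, standing; leave alone. Origin under its centre

How it is judged:
On the way, in this order (a step that is already met when the one before it is completed fails the run):
1. every marked nipple is tightened by two quarter turns, to within 0.3 rad ((not (height (world z) of peg1 above -1 m or value of joint plunger above 1 m) or value of joint spoke1 between 2.84 and 3.44 rad) and (not (height (world z) of peg2 above -1 m or value of joint plunger above 1 m) or value of joint spoke2 between 2.84 and 3.44 rad) and (not (height (world z) of peg3 above -1 m or value of joint plunger above 1 m) or value of joint spoke3 between 2.84 and 3.44 rad) and (not (height (world z) of peg4 above -1 m or value of joint plunger above 1 m) or value of joint spoke4 between 2.84 and 3.44 rad) and (not (height (world z) of peg5 above -1 m or value of joint plunger above 1 m) or value of joint spoke5 between 2.84 and 3.44 rad) and (not (height (world z) of peg6 above -1 m or value of joint plunger above 1 m) or value of joint spoke6 between 2.84 and 3.44 rad)), for 0.2 s.
2. the grease plunger is pushed down at least 12 of its 14 mm (value of joint plunger above 0.012 m), for 0.1 s.
At the end, for the whole second after the job is handed in: every marked nipple reads pi within 0.3 rad; the pegs lie in the tray; the plunger is up (under 2 mm); the cup stands at rest mouth-down (within 8 degrees) with its rim on the hub's end face, its bottom 95 mm (within 4 mm) above the face and its axis within 10 mm of the hub's (all of step 1 and x of peg1 in the frame of tray between -0.07 and 0.07 m and y of peg1 in the frame of tray between -0.09 and 0.09 m and height (world z) of each of peg1, peg2, peg3, peg4, peg5, peg6 below 0.04 m and x of peg2 in the frame of tray between -0.07 and 0.07 m and y of peg2 in the frame of tray between -0.09 and 0.09 m and x of peg3 in the frame of tray between -0.07 and 0.07 m and y of peg3 in the frame of tray between -0.09 and 0.09 m and x of peg4 in the frame of tray between -0.07 and 0.07 m and y of peg4 in the frame of tray between -0.09 and 0.09 m and x of peg5 in the frame of tray between -0.07 and 0.07 m and y of peg5 in the frame of tray between -0.09 and 0.09 m and x of peg6 in the frame of tray between -0.07 and 0.07 m and y of peg6 in the frame of tray between -0.09 and 0.09 m and value of joint plunger below 0.002 m and angle between cup's own z axis and vertical above 3 rad and z of cup in the frame of hub_end between 0.091 and 0.099 m and horizontal distance between cup and hub_end below 0.01 m and linear speed of cup below 0.02 m/s); the robot touches nothing.
It fails at once if an unmarked nipple is turned by more than 0.5 rad ((not (height (world z) of peg1 above -1 m or value of joint plunger above 1 m) and (value of joint spoke1 above 0.5 rad or value of joint spoke1 below -0.5 rad)) or (not (height (world z) of peg2 above -1 m or value of joint plunger above 1 m) and (value of joint spoke2 above 0.5 rad or value of joint spoke2 below -0.5 rad)) or (not (height (world z) of peg3 above -1 m or value of joint plunger above 1 m) and (value of joint spoke3 above 0.5 rad or value of joint spoke3 below -0.5 rad)) or (not (height (world z) of peg4 above -1 m or value of joint plunger above 1 m) and (value of joint spoke4 above 0.5 rad or value of joint spoke4 below -0.5 rad)) or (not (height (world z) of peg5 above -1 m or value of joint plunger above 1 m) and (value of joint spoke5 above 0.5 rad or value of joint spoke5 below -0.5 rad)) or (not (height (world z) of peg6 above -1 m or value of joint plunger above 1 m) and (value of joint spoke6 above 0.5 rad or value of joint spoke6 below -0.5 rad))).
It fails at once if a marked nipple is turned by more than 0.8 rad before a marked nipple nearer to the valve, clockwise, is done (((height (world z) of peg2 above -1 m or value of joint plunger above 1 m) and value of joint spoke2 above 0.8 rad and ((height (world z) of peg1 above -1 m or value of joint plunger above 1 m) and value of joint spoke1 below 2.84 rad)) or ((height (world z) of peg3 above -1 m or value of joint plunger above 1 m) and value of joint spoke3 above 0.8 rad and (((height (world z) of peg1 above -1 m or value of joint plunger above 1 m) and value of joint spoke1 below 2.84 rad) or ((height (world z) of peg2 above -1 m or value of joint plunger above 1 m) and value of joint spoke2 below 2.84 rad))) or ((height (world z) of peg4 above -1 m or value of joint plunger above 1 m) and value of joint spoke4 above 0.8 rad and (((height (world z) of peg1 above -1 m or value of joint plunger above 1 m) and value of joint spoke1 below 2.84 rad) or ((height (world z) of peg2 above -1 m or value of joint plunger above 1 m) and value of joint spoke2 below 2.84 rad) or ((height (world z) of peg3 above -1 m or value of joint plunger above 1 m) and value of joint spoke3 below 2.84 rad))) or ((height (world z) of peg5 above -1 m or value of joint plunger above 1 m) and value of joint spoke5 above 0.8 rad and (((height (world z) of peg1 above -1 m or value of joint plunger above 1 m) and value of joint spoke1 below 2.84 rad) or ((height (world z) of peg2 above -1 m or value of joint plunger above 1 m) and value of joint spoke2 below 2.84 rad) or ((height (world z) of peg3 above -1 m or value of joint plunger above 1 m) and value of joint spoke3 below 2.84 rad) or ((height (world z) of peg4 above -1 m or value of joint plunger above 1 m) and value of joint spoke4 below 2.84 rad))) or ((height (world z) of peg6 above -1 m or value of joint plunger above 1 m) and value of joint spoke6 above 0.8 rad and (((height (world z) of peg1 above -1 m or value of joint plunger above 1 m) and value of joint spoke1 below 2.84 rad) or ((height (world z) of peg2 above -1 m or value of joint plunger above 1 m) and value of joint spoke2 below 2.84 rad) or ((height (world z) of peg3 above -1 m or value of joint plunger above 1 m) and value of joint spoke3 below 2.84 rad) or ((height (world z) of peg4 above -1 m or value of joint plunger above 1 m) and value of joint spoke4 below 2.84 rad) or ((height (world z) of peg5 above -1 m or value of joint plunger above 1 m) and value of joint spoke5 below 2.84 rad)))).
It fails at once if the oil bottle is moved by more than 30 mm (distance of oil_bottle from where it was at the start of the episode above 0.03 m).
It fails at once if the screwdriver is moved by more than 30 mm (distance of screwdriver from where it was at the start of the episode above 0.03 m).
It fails at once if the jar is moved by more than 30 mm (distance of jar from where it was at the start of the episode above 0.03 m).
Of peg1, peg2, peg3, peg4, peg5, peg6 only 2 to 4 are there at a start; the rules pass over those that are not, and their reading is None.
At some moment in a run one of cup may be knocked a few centimetres aside while the robot is not near it.
It also fails if it takes over 210 s, if anything falls off the work surface, if the arm or the gripper's body presses on something with over 40 N, if the wrist force passes 120 N, or if a joint passes its speed limit or range.

## Working session

There is one attempt and no reset: what is moved stays moved. The work goes in short steps, Python scripts to look and compute and a tool call to move; the robot and the scene stay as the last step left them, time stands still between calls to the robot, and variables do not carry over. Pictures are saved under pics/ and viewed, and the job is handed in when it is done.

Besides the shell and the picture viewer there is one more tool, called after ">>>" as name(argument=value, ...) on one line, values as JSON. servo_tool: Moves the arm, as the interface text tells. Its arguments: {"type":"object","properties":{"delta_pos":{"type":"array"},"dr":{"type":"array"},"claw":{"type":"number"},"force":{"type":"number"}},"required":["delta_pos","dr"]}

```bash
mkdir -p pics; ls; cat > h.py <<'E'
import numpy as np, cv2
from plant import arm
from scipy.spatial.transform import Rotation as Ro
def snap(n,f):
    d=arm.grab_frame(n); np.savez('pics/'+f+'.npz',**{k:np.array(v) for k,v in d.items()})
    cv2.imwrite('pics/'+f+'.png',d['frame'][:,:,::-1]); return d
def ld(f): return dict(np.load('pics/'+f+'.npz'))
def ray(d,uv,z):
    p=cv2.undistortPoints(np.array([[uv]],float),d['camera_matrix'],d['dist_coeffs'])[0,0]
    v=d['R'].T@np.array([p[0],p[1],1]); c=-d['R'].T@d['t']
    return c+v*(z-c[2])/v[2]
def proj(d,X):
    return cv2.projectPoints(np.array(X,float).reshape(-1,3),cv2.Rodrigues(d['R'])[0],d['t'],d['camera_matrix'],d['dist_coeffs'])[0].reshape(-1,2)
E
python3 - <<'E'
from h import *
for n in ['scene','side','wrist']:
    d=snap(n,n+'0'); print(n,-d['R'].T@d['t'])
print(arm.sense(),arm.tcp_to_tips)
E
```

```text
pics
scene [ 0.98074499 -0.69742789  0.97382509]
side [ 0.55472869 -0.81312995  0.65415183]
wrist [0.14771595 0.61160558 0.37454816]
{'time': 0.15, 'joint_positions': array([ 1.19997211e+00,  4.23698165e-01,  1.63048828e+00, -2.62437921e-05,
        1.08864214e+00, -1.89650998e-02]), 'joint_velocities': array([-0.0005081 , -0.00156722, -0.00161175,  0.00212549,  0.00103073,
        0.00085971]), 'effort': array([ 3.39141898e-04, -5.57770407e+01, -2.82020384e+01, -7.83285373e-05,
        4.76278336e-03,  2.13843765e-05]), 'eef_pos': array([0.21521525, 0.58634025, 0.24471403]), 'eef_rot': array([ 1.75017393e-01,  9.84565148e-01, -6.08520138e-04, -1.08275604e-04]), 'contact_force': array([ 0.13855217,  0.23646637, -0.42068806]), 'moment': array([-0.01337275, -0.00126791, -0.00184382]), 'finger_gap': 0.0853602884058406} 0.014
```

View pics/scene0.png

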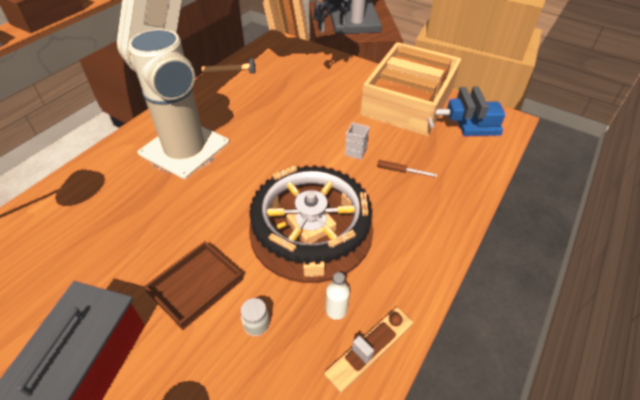

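View pics/side0.png

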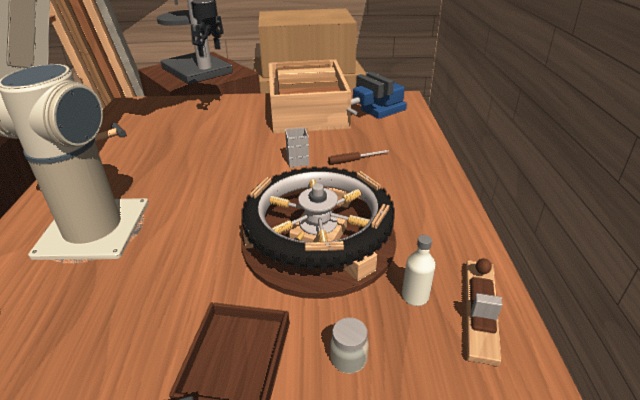

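View pics/wrist0.png

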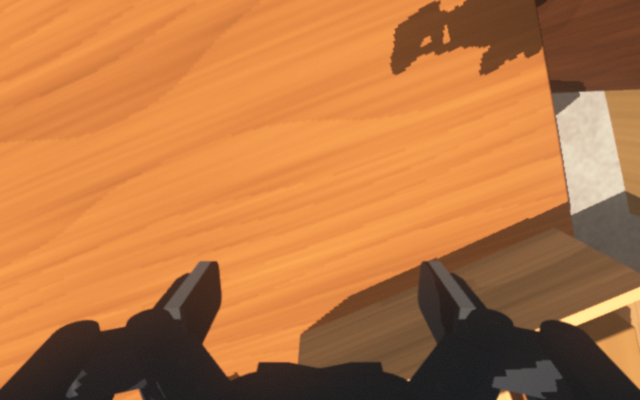

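```bash
python3 - <<'E'
from h import *
a=cv2.imread('pics/scene0.png')[150:285,235:385]; cv2.imwrite('pics/s0z.png',cv2.resize(a,None,fx=4.4,fy=4.4,interpolation=cv2.INTER_CUBIC))
a=cv2.imread('pics/side0.png')[115:290,230:410]; cv2.imwrite('pics/d0z.png',cv2.resize(a,None,fx=4,fy=3.4,interpolation=cv2.INTER_CUBIC))
for n,uv in [('scene0',(311,197)),('side0',(318.5,182))]:
    d=ld(n); print(ray(d,uv,.151))
d=ld('scene0')
for uv,z in [((357,157),0),((150,288),.035),((208,243),.035),((243,276),.035),((183,325),.035)]: print(uv,ray(d,uv,z))
E
```

```text
[ 0.56125003 -0.07090304  0.151     ]
[ 0.55701377 -0.04767423  0.151     ]
(357, 157) [0.51274827 0.27825564 0.        ]
(150, 288) [ 0.33863811 -0.45085275  0.035     ]
(208, 243) [ 0.36429559 -0.27102264  0.035     ]
(243, 276) [ 0.50755271 -0.29979476  0.035     ]
(183, 325) [ 0.47581104 -0.47749128  0.035     ]
```

View pics/s0z.png

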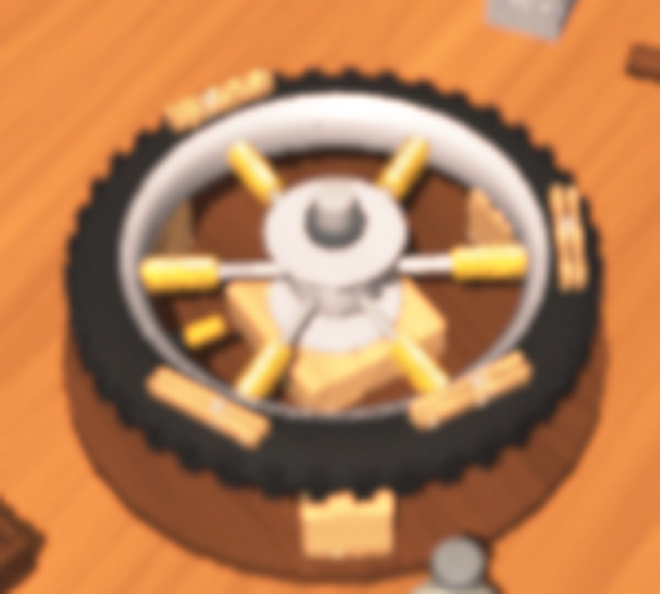

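View pics/d0z.png

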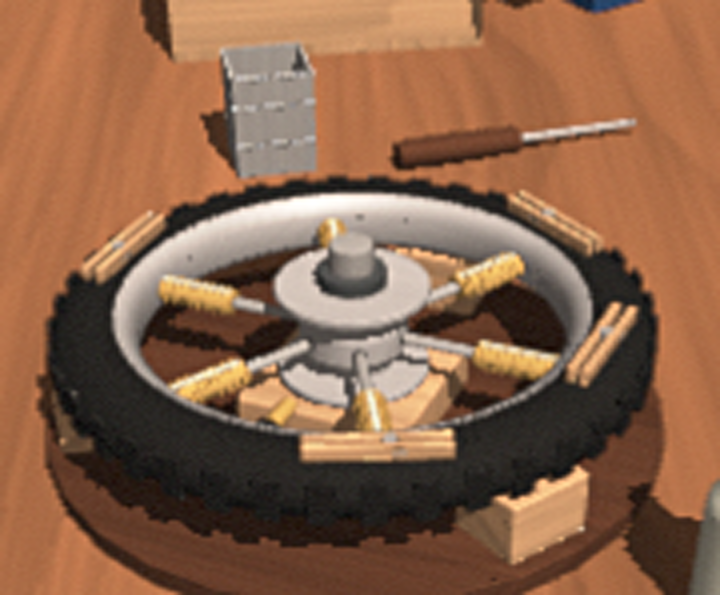

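```bash
cat >> h.py <<'E'
def Rd(psi):
    p=np.radians(psi); c,s=np.cos(p),np.sin(p); return np.array([[c,s,0],[s,-c,0],[0,0,-1.]])
def to(pos,R):
    s=arm.sense(); R0=Ro.from_quat(s['eef_rot']).as_matrix()
    d=R0.T@(np.array(pos)-s['eef_pos'])*1000; r=Ro.from_matrix(R0.T@R).as_rotvec(degrees=True)
    print('delta',np.round(d,1).tolist(),'dr',np.round(r,2).tolist(),'rows',max(np.linalg.norm(d)/50,np.linalg.norm(r)/8.59).round(1))
def st():
    s=arm.sense(); print('t',s['time'],'pos',s['eef_pos'].round(4),'gap',round(s['finger_gap'],4),'F',s['contact_force'].round(1),'M',s['moment'].round(2),'j',s['joint_positions'].round(2)); return s
E
python3 - <<'E'
from h import *
A,B=ld('scene0'),ld('side0')
def tri(a,b):
    f=lambda d,uv:cv2.undistortPoints(np.array([[uv]],float),d['camera_matrix'],d['dist_coeffs'])[0,0]
    P=[np.c_[d['R'],d['t']] for d in (A,B)]
    X=cv2.triangulatePoints(P[0],P[1],f(A,a),f(B,b)).ravel(); X=X[:3]/X[3]; print(X,proj(A,X),proj(B,X))
tri((311.1,194.3),(317.75,185.6))
print(ray(A,(311.1,194.3),.151),ray(B,(317.75,185.6),.151))
d=ld('wrist0'); print(d['R'][2], d['camera_matrix'],d['dist_coeffs'])
to([.60,-.06,.40],Rd(90))
E
```

```text
[ 0.55565977 -0.06229765  0.15103546] [[311.03152176 194.05944286]] [[317.94461671 185.83956212]]
[ 0.55625625 -0.06288022  0.151     ] [ 0.55526355 -0.06132954  0.151     ]
[ 0.26616522 -0.09948849 -0.95877949] [[337.62479009   0.         319.27436512]
 [  0.         337.62479009 204.54850123]
 [  0.           0.           1.        ]] [-0.03352366  0.          0.          0.          0.        ]
delta [-584.0, -474.3, -154.7] dr [-0.06, 0.04, 69.84] rows 15.4
```

>>> servo_tool(delta_pos=[[-50,-40,-20],[-100,-80,-40],[-150,-120,-60],[-190,-155,-80],[-230,-187,-95],[-270,-220,-110],[-310,-252,-125],[-350,-285,-135]], dr=[[0,0,8],[0,0,16],[0,0,24],[0,0,32],[0,0,40],[0,0,48],[0,0,56],[0,0,64]])

```text
time: 0.95
eef_pos: [0.4111, 0.2564, 0.3637]
eef_rot: [0.672, 0.74, 0.0, 0.0]
contact_force: [1.3, 0.6, -0.6]
finger_gap: 0.0853
```

```bash
python3 - <<'E'
from h import *
st(); to([.556,-.05,.38],Rd(90))
E
```

```text
t 0.95 pos [0.4111 0.2564 0.3637] gap 0.0853 F [ 1.3  0.6 -0.6] M [ 0.02 -0.03 -0.02] j [0.53 0.08 1.8  0.   1.26 0.44]
delta [-318.9, 114.7, -16.3] dr [0.03, -0.02, 5.53] rows 6.8
```

>>> servo_tool(delta_pos=[[0,0,0],[0,0,0]], dr=[[0,0,0],[0,0,0]])

```text
time: 1.15
eef_pos: [0.411, 0.2571, 0.363]
eef_rot: [0.671, 0.741, 0.0, -0.0]
contact_force: [-0.3, -0.0, -0.1]
finger_gap: 0.0851
```

```bash
python3 - <<'E'
from h import *
st(); to([.556,-.05,.38],Rd(90))
E
```

```text
t 1.15 pos [0.411  0.2571 0.363 ] gap 0.0851 F [-0.3 -0.  -0.1] M [-0.04 -0.01  0.01] j [0.53 0.08 1.8  0.   1.26 0.43]
delta [-320.0, 113.7, -17.1] dr [0.01, -0.03, 5.72] rows 6.8
```

>>> servo_tool(delta_pos=[[-46,16,-3],[-92,33,-5],[-138,49,-8],[-184,65,-10],[-230,82,-12],[-276,98,-14],[-320,114,-17],[-320,114,-17]], dr=[[0,0,1],[0,0,2],[0,0,3],[0,0,4],[0,0,5],[0,0,5.7],[0,0,5.7],[0,0,5.7]], claw=100)

```text
time: 1.95
eef_pos: [0.5584, -0.0513, 0.379]
eef_rot: [0.707, 0.708, -0.0, 0.0]
contact_force: [0.8, -0.0, 0.2]
finger_gap: 0.0519
```

```bash
python3 - <<'E'
from h import *
st(); snap('wrist','w1')
E
```

```text
t 1.95 pos [ 0.5584 -0.0513  0.379 ] gap 0.0519 F [ 0.8 -0.   0.2] M [ 0.02  0.01 -0.01] j [-0.11  0.2   1.63 -0.    1.31 -0.11]
```

View pics/w1.png

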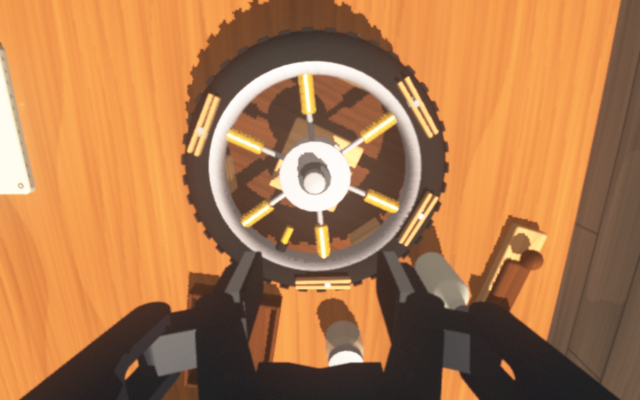

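```bash
python3 - <<'E'
from h import *
from scipy.optimize import least_squares
d=ld('w1')
P=[(258,213),(245,142),(307,95),(378,127),(380,200),(322,241)]
X=np.array([ray(d,p,.092) for p in P]); print(X.round(4))
th=lambda f:np.radians(f-30-60*np.arange(6))
def f(q): return np.r_[X[:,0]-q[0]-.0945*np.cos(th(q[2])),X[:,1]-q[1]-.0945*np.sin(th(q[2]))]
r=least_squares(f,[.556,-.062,-110],x_scale=[.01,.01,10]); print(r.x,r.fun.round(4))
print('valve',ray(d,(287,236),.088),'hub plunger',ray(d,(315,180),.151))
pg=[(204,124),(418,107),(418,219),(323,284)]
for p in pg:
    x=ray(d,p,.116);v=x[:2]-r.x[:2]; print('peg',x.round(4),np.hypot(*v),np.degrees(np.arctan2(v[1],v[0])))
E
python3 - <<'E'
import cv2
a=cv2.imread('pics/w1.png')[60:300,180:450]; cv2.imwrite('pics/w1z.png',cv2.resize(a,None,fx=2.5,fy=2.5,interpolation=cv2.INTER_CUBIC))
E
```

```text
[[ 0.4793 -0.1143  0.092 ]
 [ 0.4679 -0.023   0.092 ]
 [ 0.5442  0.032   0.092 ]
 [ 0.6297 -0.0048  0.092 ]
 [ 0.6369 -0.0965  0.092 ]
 [ 0.5626 -0.1533  0.092 ]]
[ 5.53437879e-01 -5.99839751e-02 -1.13931567e+02] [ 0.0023  0.0008  0.0008 -0.0001 -0.0029 -0.0008  0.0013 -0.0013 -0.002
 -0.0004  0.0018  0.0006]
valve [ 0.51577685 -0.14788248  0.088     ] hub plunger [ 0.55416911 -0.05744921  0.151     ]
peg [0.4273 0.     0.116 ] 0.13964313694193983 154.55791653798923
peg [0.6697 0.019  0.116 ] 0.14052210357611317 34.19254085251827
peg [ 0.6807 -0.114   0.116 ] 0.13824431147649655 -22.99889305184614
peg [ 0.5639 -0.204   0.116 ] 0.14439141145315731 -85.83555010987241
```

View pics/w1z.png

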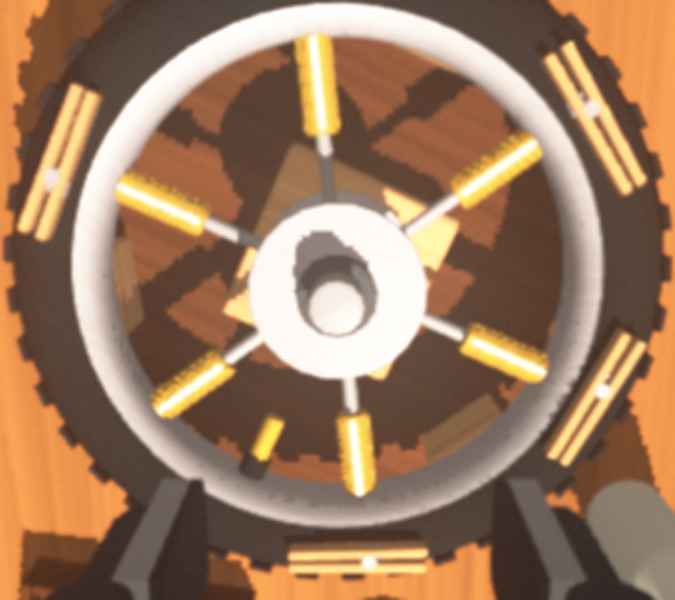

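```bash
python3 - <<'E'
from h import *
d=ld('w1'); print('jar',ray(d,(345,345),.0),ray(ld('scene0'),(255,305),.075),'bottle',ray(ld('scene0'),(339,277),.15),ray(ld('side0'),(425,240),.15))
B=ld('side0')
for uv in [(213,304),(289,312)]: print(ray(B,uv,.035))
to([.426,-.002,.20],Rd(66.1))
E
```

```text
jar [ 0.6059021  -0.39478639  0.        ] [ 0.59984789 -0.36183574  0.075     ] bottle [ 0.74409912 -0.23580536  0.15      ] [ 0.74327094 -0.23991907  0.15      ]
[ 0.35657782 -0.27495108  0.035     ]
[ 0.49843818 -0.29694426  0.035     ]
delta [47.4, -130.9, 179.0] dr [-0.09, -0.01, 24.0] rows 4.5
```

>>> servo_tool(delta_pos=[[10,-28,38],[20,-56,76],[30,-84,114],[40,-112,152],[47,-131,179],[47,-131,179],[47,-131,179]], dr=[[0,0,8],[0,0,16],[0,0,24],[0,0,24],[0,0,24],[0,0,24],[0,0,24]], claw=150)

```text
time: 2.7
eef_pos: [0.4258, -0.0007, 0.2012]
eef_rot: [0.837, 0.547, 0.0, -0.0]
contact_force: [-0.2, 0.2, -0.0]
finger_gap: 0.0354
```

```bash
python3 - <<'E'
from h import *
st(); snap('wrist','w2'); to([.426,-.002,.123],Rd(66.1))
E
```

```text
t 2.7 pos [ 0.4258 -0.0007  0.2012] gap 0.0354 F [-0.2  0.2 -0. ] M [-0.02  0.01  0.02] j [-0.03  0.2   2.09  0.    0.86  0.38]
delta [-1.4, -0.9, 79.0] dr [0.13, -0.06, 0.16] rows 1.6
```

View pics/w2.png

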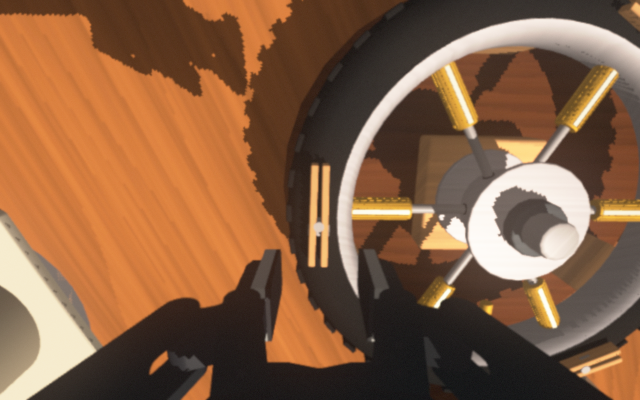

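```bash
python3 - <<'E'
from h import *
d=ld('w2'); x=ray(d,(319.5,214),.116);print(x); s=arm.sense(); print('hub',ray(d,(558,240),.151), ray(d,(529,220),.12))
to([x[0],x[1],.122],Rd(66.1))
E
```

```text
[0.42694999 0.00114876 0.116     ]
hub [ 0.55288389 -0.05919095  0.151     ] [ 0.55439514 -0.058034    0.12      ]
delta [1.9, -1.3, 80.0] dr [0.13, -0.06, 0.16] rows 1.6
```

>>> servo_tool(delta_pos=[[1,-1,40],[2,-1,75],[2,-1,80],[2,-1,80],[2,-1,80]], dr=[[0,0,0],[0,0,0],[0,0,0],[0,0,0],[0,0,0]])

```text
time: 3.25
eef_pos: [0.4271, 0.0002, 0.1224]
eef_rot: [0.838, 0.546, 0.001, 0.001]
contact_force: [-0.3, 0.3, -0.0]
finger_gap: 0.0352
```

>>> servo_tool(delta_pos=[[0,0,0],[0,0,0],[0,0,0],[0,0,0]], dr=[[0,0,0],[0,0,0],[0,0,0],[0,0,0]], claw=255, force=30)

```text
time: 3.65
eef_pos: [0.4266, 0.0002, 0.1224]
eef_rot: [0.838, 0.546, 0.001, 0.001]
contact_force: [0.2, 0.0, 8.1]
finger_gap: 0.0128
```

```bash
python3 - <<'E'
from h import *
st(); 
# tray frame
c=np.array([.421,-.373]); a=np.radians(-9); ex=np.array([np.cos(a),np.sin(a)]); ey=np.array([-ex[1],ex[0]])
for sx,sy in [(-.032,.042),(.032,.042),(-.032,-.042),(.032,-.042)]: print((c+sx*ex+sy*ey).round(4))
to(np.r_[c-.032*ex+.042*ey,.12],Rd(81)); to(np.r_[c-.032*ex+.042*ey,.032],Rd(81))
E
```

```text
t 3.65 pos [4.266e-01 2.000e-04 1.224e-01] gap 0.0128 F [0.2 0.  8.1] M [-0.03  0.14 -0.07] j [-0.03  0.35  2.14 -0.    0.65  0.39]
[ 0.396  -0.3265]
[ 0.4592 -0.3365]
[ 0.3828 -0.4095]
[ 0.446  -0.4195]
delta [-311.2, 104.2, 2.4] dr [0.18, -0.05, -14.86] rows 6.6
delta [-311.3, 103.9, 90.4] dr [0.18, -0.05, -14.86] rows 6.8
```

>>> servo_tool(delta_pos=[[0,0,-40],[-40,13,-60],[-86,29,-60],[-132,45,-60],[-178,60,-60],[-224,75,-60],[-270,90,-60],[-311,104,-50]], dr=[[0,0,0],[0,0,-5],[0,0,-10],[0,0,-15],[0,0,-15],[0,0,-15],[0,0,-15],[0,0,-15]])

```text
time: 4.45
eef_pos: [0.395, -0.3295, 0.173]
eef_rot: [0.76, 0.65, 0.0, 0.002]
contact_force: [1.0, 0.2, -0.9]
finger_gap: 0.0125
```

```bash
python3 - <<'E'
from h import *
st(); snap('wrist','w3'); to([.396,-.3265,.032],Rd(81))
E
```

```text
t 4.45 pos [ 0.395  -0.3295  0.173 ] gap 0.0125 F [ 1.   0.2 -0.9] M [-0.02 -0.03  0.03] j [-0.72  0.36  1.93  0.    0.84 -0.56]
delta [8.7, -0.8, 139.5] dr [0.26, 0.28, 0.02] rows 2.8
```

View pics/w3.png

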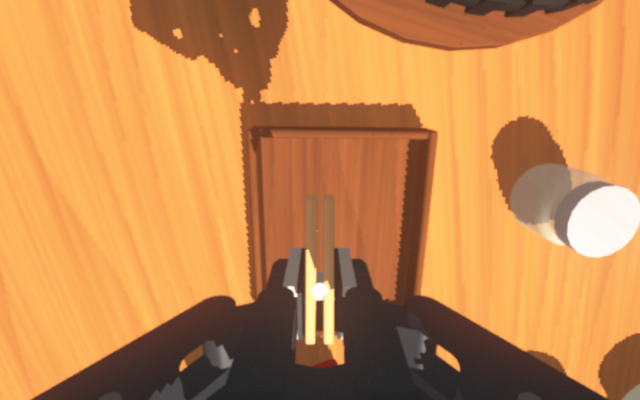

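```bash
python3 - <<'E'
from h import *
d=ld('w3'); a=ray(d,(250,130),.035);b=ray(d,(436,131),.035); print(a,b,np.hypot(*(a-b)[:2])); e=(b-a)[:2]/np.hypot(*(a-b)[:2]); ey=np.array([-e[1],e[0]]); print('c',(a+b)[:2]/2-ey*.095, np.degrees(np.arctan2(e[1],e[0])))
E
```

```text
[ 0.35081839 -0.26864039  0.035     ] [ 0.49419175 -0.29172385  0.035     ] 0.1452197196542095
c [ 0.40740431 -0.37397427] -9.146267472641945
```

>>> servo_tool(delta_pos=[[6,0,45],[6,0,90],[6,0,120],[6,0,136],[6,0,138]], dr=[[0,0,0],[0,0,0],[0,0,0],[0,0,0],[0,0,0]])

```text
time: 5.0
eef_pos: [0.3948, -0.3196, 0.0316]
eef_rot: [0.76, 0.65, -0.0, -0.001]
contact_force: [-0.7, 0.9, 0.3]
finger_gap: 0.013
```

>>> servo_tool(delta_pos=[[0,0,0],[0,0,0],[0,0,-20],[0,0,-60],[0,0,-100],[0,0,-140]], dr=[[0,0,0],[0,0,0],[0,0,0],[0,0,0],[0,0,0],[0,0,0]], claw=180)

```text
time: 5.6
eef_pos: [0.3957, -0.3204, 0.1759]
eef_rot: [0.76, 0.65, 0.0, 0.001]
contact_force: [1.1, -0.5, 0.2]
finger_gap: 0.0251
```

```bash
python3 - <<'E'
from h import *
st(); snap('wrist','w4')
c=np.array([.554,-.0595]); a=np.radians(-84.5); p=c+.141*np.array([np.cos(a),np.sin(a)]); print(p); to([*p,.17],Rd(5.5))
E
```

```text
t 5.6 pos [ 0.3957 -0.3204  0.1759] gap 0.0251 F [ 1.1 -0.5  0.2] M [-0.04 -0.05  0.05] j [-0.7   0.35  1.94  0.    0.85 -0.55]
[ 0.56751425 -0.19985086]
delta [147.4, 148.0, 12.4] dr [0.71, -0.08, 75.65] rows 8.8
```

View pics/w4.png

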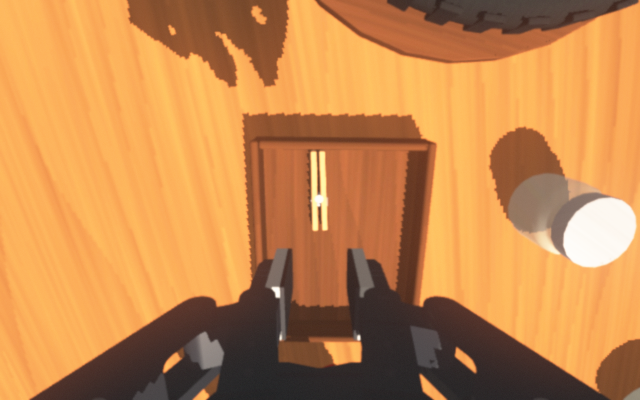

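>>> servo_tool(delta_pos=[[18,18,1],[36,36,3],[54,54,4],[72,72,6],[90,90,7],[110,110,9],[130,130,11],[147,148,12]], dr=[[0,0,8.5],[0,0,17],[0,0,25.5],[0,0,34],[0,0,42.5],[0,0,51],[0,0,59.5],[0,0,68]], claw=150)

```text
time: 6.45
eef_pos: [0.5658, -0.197, 0.1623]
eef_rot: [0.994, 0.112, 0.001, 0.001]
contact_force: [-0.9, -0.7, -0.3]
finger_gap: 0.0349
```

>>> servo_tool(delta_pos=[[0,0,0],[0,0,0]], dr=[[0,0,7.6],[0,0,7.6]])

```text
time: 6.65
eef_pos: [0.5652, -0.1974, 0.162]
eef_rot: [0.999, 0.048, 0.001, 0.0]
contact_force: [-0.0, 0.4, 0.4]
finger_gap: 0.035
```

```bash
python3 - <<'E'
from h import *
st(); snap('wrist','w5')
E
```

```text
t 6.65 pos [ 0.5652 -0.1974  0.162 ] gap 0.035 F [-0.   0.4  0.4] M [-0.06  0.   -0.02] j [-0.36  0.49  1.75 -0.    0.9   1.12]
```

View pics/w5.png

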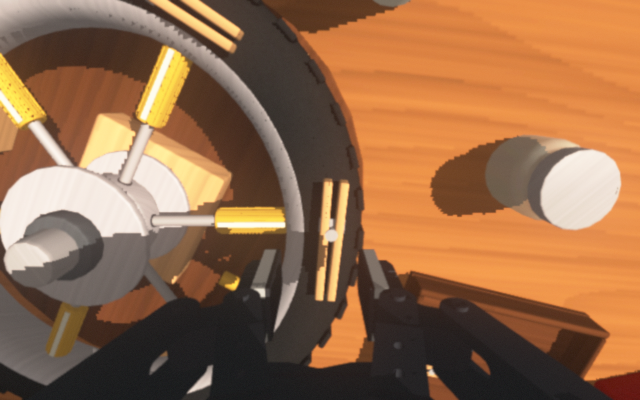

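```bash
python3 - <<'E'
from h import *
d=ld('w5'); x=ray(d,(331,239),.116);print(x, 'hub',ray(d,(70,235),.12))
to([x[0],x[1],.124],Rd(5.5))
# nipple 6 white line ends
print(ray(d,(285,219),.091),ray(d,(217,219),.093))
E
```

```text
[ 0.56616075 -0.20375438  0.116     ] hub [ 0.55576229 -0.0589511   0.12      ]
delta [0.8, 6.2, 37.9] dr [0.04, -0.07, 0.24] rows 0.8
[ 0.56675967 -0.17548556  0.091     ] [ 0.56332552 -0.13335208  0.093     ]
```

>>> servo_tool(delta_pos=[[1,6,10],[1,6,30],[1,6,38],[1,6,38]], dr=[[0,0,0],[0,0,0],[0,0,0],[0,0,0]])

```text
time: 7.1
eef_pos: [0.5647, -0.2039, 0.1213]
eef_rot: [0.999, 0.049, -0.001, -0.001]
contact_force: [-0.5, -0.5, -0.5]
finger_gap: 0.0353
```

>>> servo_tool(delta_pos=[[0,0,0],[0,0,0],[0,0,0],[0,0,0],[0,0,-30],[0,0,-60]], dr=[[0,0,0],[0,0,0],[0,0,0],[0,0,0],[0,0,0],[0,0,0]], claw=255, force=40)

```text
time: 7.7
eef_pos: [0.5654, -0.2034, 0.1829]
eef_rot: [0.999, 0.048, -0.001, -0.0]
contact_force: [-0.1, 0.1, 0.6]
finger_gap: 0.0124
```

```bash
cat >> h.py <<'E'
def slot(sx,sy):
    c=np.array([.411,-.375]); a=np.radians(-9); ex=np.array([np.cos(a),np.sin(a)]); ey=np.array([-ex[1],ex[0]]); return c+sx*ex+sy*ey
E
python3 - <<'E'
from h import *
st(); to([*slot(.028,.042),.17],Rd(81)); to([*slot(.028,.042),.034],Rd(81))
E
```

```text
t 7.7 pos [ 0.5654 -0.2034  0.1829] gap 0.0124 F [-0.1  0.1  0.6] M [-0.03 -0.05 -0.04] j [-0.37  0.47  1.73 -0.    0.95  1.11]
delta [-132.6, 122.3, 13.0] dr [-0.12, 0.06, -75.44] rows 8.8
delta [-132.3, 122.4, 149.0] dr [-0.12, 0.06, -75.44] rows 8.8
```

>>> servo_tool(delta_pos=[[-17,15,0],[-34,31,0],[-51,47,0],[-68,63,0],[-85,79,0],[-102,95,5],[-119,110,10],[-132,122,13]], dr=[[0,0,-8.5],[0,0,-17],[0,0,-25.5],[0,0,-34],[0,0,-42.5],[0,0,-51],[0,0,-59.5],[0,0,-68]])

```text
time: 8.5
eef_pos: [0.4455, -0.3386, 0.1698]
eef_rot: [0.799, 0.601, -0.0, -0.0]
contact_force: [-0.4, 0.4, -0.1]
finger_gap: 0.0125
```

>>> servo_tool(delta_pos=[[0,0,20],[0,0,60],[0,0,100],[0,0,130],[0,0,135],[0,0,135]], dr=[[0,0,-7],[0,0,-7],[0,0,-7],[0,0,-7],[0,0,-7],[0,0,-7]])

```text
time: 9.1
eef_pos: [0.4462, -0.3376, 0.0345]
eef_rot: [0.763, 0.646, -0.0, -0.001]
contact_force: [0.7, -1.3, 0.7]
finger_gap: 0.0125
```

>>> servo_tool(delta_pos=[[0,0,0],[0,0,0],[0,0,-20],[0,0,-60],[0,0,-100],[0,0,-140]], dr=[[0,0,0],[0,0,0],[0,0,0],[0,0,0],[0,0,0],[0,0,0]], claw=180)

```text
time: 9.7
eef_pos: [0.4466, -0.338, 0.1779]
eef_rot: [0.763, 0.646, 0.0, 0.001]
contact_force: [1.0, 0.1, 0.0]
finger_gap: 0.0249
```

```bash
python3 - <<'E'
from h import *
st(); snap('wrist','w6')
to([.672,.020,.19],Rd(125.5)); to([.681,-.114,.19],Rd(66.1))
E
```

```text
t 9.7 pos [ 0.4466 -0.338   0.1779] gap 0.0249 F [1.  0.1 0. ] M [-0.03  0.   -0.01] j [-0.67  0.42  1.83  0.    0.9  -0.5 ]
delta [391.9, 160.4, -6.2] dr [0.43, 0.54, -44.95] rows 8.5
delta [261.2, 191.3, -5.2] dr [0.63, 0.25, 14.45] rows 6.5
```

View pics/w6.png

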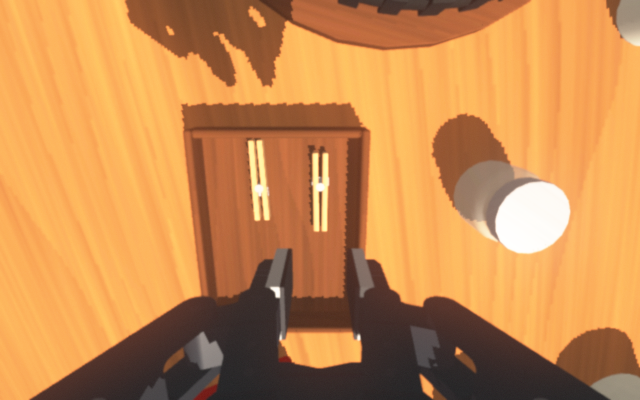

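>>> servo_tool(delta_pos=[[38,28,-5],[76,56,-5],[114,84,-5],[152,112,-5],[190,140,-5],[228,168,-5],[261,191,-5],[261,191,-5]], dr=[[0,0,5],[0,0,10],[0,0,14.5],[0,0,14.5],[0,0,14.5],[0,0,14.5],[0,0,14.5],[0,0,14.5]], claw=150)

```text
time: 10.55
eef_pos: [0.6813, -0.1079, 0.1815]
eef_rot: [0.837, 0.547, 0.002, 0.001]
contact_force: [-0.1, -0.1, 0.6]
finger_gap: 0.0349
```

```bash
python3 - <<'E'
from h import *
st(); snap('wrist','w7')
E
```

```text
t 10.55 pos [ 0.6813 -0.1079  0.1815] gap 0.0349 F [-0.1 -0.1  0.6] M [0.01 0.03 0.  ] j [-0.17  0.58  1.52  0.    1.03  0.24]
```

View pics/w7.png

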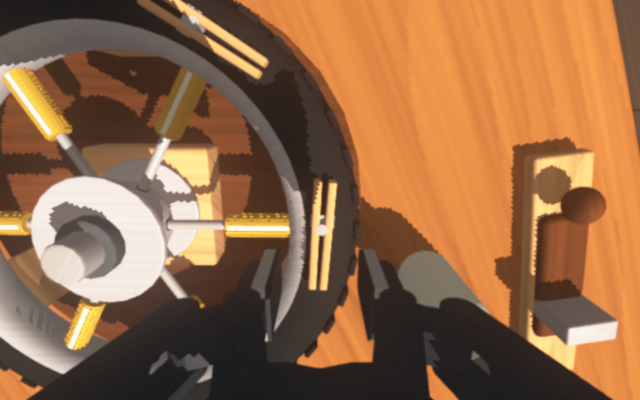

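```bash
python3 - <<'E'
from h import *
d=ld('w7'); x=ray(d,(322,234),.116);print(x, 'hub',ray(d,(98,239),.12))
to([x[0],x[1],.124],Rd(65))
print(ray(d,(288,226),.091),ray(d,(228,226),.093))
E
```

```text
[ 0.68161248 -0.11277394  0.116     ] hub [ 0.55430654 -0.05883218  0.12      ]
delta [-1.9, 3.1, 57.0] dr [0.14, -0.04, 1.25] rows 1.1
[ 0.65879083 -0.10690452  0.091     ] [ 0.62142477 -0.08966945  0.093     ]
```

>>> servo_tool(delta_pos=[[-1,3,10],[-2,3,40],[-2,3,56],[-2,3,57],[-2,3,57]], dr=[[0,0,1],[0,0,1],[0,0,1],[0,0,1],[0,0,1]])

```text
time: 11.1
eef_pos: [0.6791, -0.1156, 0.1227]
eef_rot: [0.844, 0.537, -0.0, -0.0]
contact_force: [0.3, 0.2, 1.2]
finger_gap: 0.035
```

>>> servo_tool(delta_pos=[[0,0,0],[0,0,0],[0,0,0],[0,0,0],[0,0,-30],[0,0,-60]], dr=[[0,0,0],[0,0,0],[0,0,0],[0,0,0],[0,0,0],[0,0,0]], claw=255)

```text
time: 11.7
eef_pos: [0.6787, -0.1146, 0.1824]
eef_rot: [0.843, 0.538, -0.001, -0.001]
contact_force: [0.7, -0.5, 0.6]
finger_gap: 0.0126
```

```bash
python3 - <<'E'
from h import *
st(); to([*slot(.028,-.042),.17],Rd(81))
E
```

```text
t 11.7 pos [ 0.6787 -0.1146  0.1824] gap 0.0126 F [ 0.7 -0.5  0.6] M [-0.02 -0.01 -0.02] j [-0.18  0.58  1.52  0.    1.04  0.25]
delta [-381.7, -94.4, 12.9] dr [-0.16, 0.01, -15.95] rows 7.9
```

>>> servo_tool(delta_pos=[[-48,-12,0],[-96,-24,0],[-144,-36,0],[-192,-48,0],[-240,-60,0],[-288,-71,5],[-336,-83,10],[-382,-94,13]], dr=[[0,0,-4],[0,0,-8],[0,0,-12],[0,0,-16],[0,0,-16],[0,0,-16],[0,0,-16],[0,0,-16]])

```text
time: 12.5
eef_pos: [0.4316, -0.4227, 0.1697]
eef_rot: [0.76, 0.65, 0.0, -0.0]
contact_force: [1.1, -0.2, -0.4]
finger_gap: 0.0122
```

>>> servo_tool(delta_pos=[[0,0,10],[0,0,55],[0,0,100],[0,0,130],[0,0,136],[0,0,136]], dr=[[0,0,0],[0,0,0],[0,0,0],[0,0,0],[0,0,0],[0,0,0]])

```text
time: 13.1
eef_pos: [0.4332, -0.4206, 0.0331]
eef_rot: [0.76, 0.65, -0.0, -0.001]
contact_force: [0.3, -0.6, 0.1]
finger_gap: 0.0121
```

>>> servo_tool(delta_pos=[[0,0,0],[0,0,0],[0,0,-20],[0,0,-60],[0,0,-100],[0,0,-145],[0,0,-165],[0,0,-165]], dr=[[0,0,0],[0,0,0],[0,0,0],[0,0,0],[0,0,0],[0,0,0],[0,0,0],[0,0,0]], claw=180)

```text
time: 13.9
eef_pos: [0.4352, -0.4234, 0.2047]
eef_rot: [0.76, 0.65, 0.0, 0.005]
contact_force: [0.4, -0.4, -0.1]
finger_gap: 0.025
```

```bash
python3 - <<'E'
from h import *
st(); snap('wrist','w8')
to([.671,.020,.19],Rd(125.5)); 
E
```

```text
t 13.9 pos [ 0.4352 -0.4234  0.2047] gap 0.025 F [ 0.4 -0.4 -0.1] M [-0.   -0.05 -0.02] j [-0.79  0.44  1.71  0.    0.98 -0.64]
delta [474.0, 165.0, 11.2] dr [0.18, 0.3, -44.46] rows 10.0
```

View pics/w8.png

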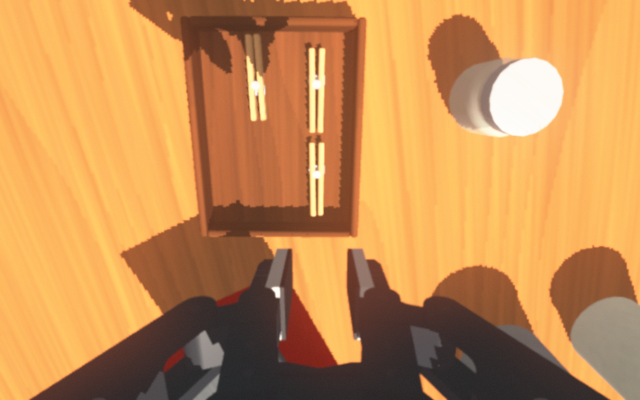

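>>> servo_tool(delta_pos=[[46,16,0],[93,32,0],[140,49,0],[187,65,0],[234,81,0],[281,98,0],[328,114,0],[375,130,0]], dr=[[0,0,-6],[0,0,-12],[0,0,-18],[0,0,-24],[0,0,-30],[0,0,-36],[0,0,-42],[0,0,-44.5]], claw=150)

```text
time: 14.75
eef_pos: [0.6199, -0.0692, 0.1977]
eef_rot: [0.456, 0.89, -0.0, -0.001]
contact_force: [0.8, -0.7, -0.5]
finger_gap: 0.0351
```

```bash
python3 - <<'E'
from h import *
st(); to([.671,.020,.19],Rd(125.5)); 
E
```

```text
t 14.75 pos [ 0.6199 -0.0692  0.1977] gap 0.0351 F [ 0.8 -0.7 -0.5] M [-0.06 -0.04  0.01] j [-0.13  0.48  1.67 -0.    1.   -0.75]
delta [42.6, 93.6, 7.7] dr [-0.08, -0.07, 0.25] rows 2.1
```

>>> servo_tool(delta_pos=[[18,40,3],[36,80,6],[42,93,7],[42,93,7]], dr=[[0,0,0],[0,0,0],[0,0,0],[0,0,0]])

```text
time: 15.15
eef_pos: [0.6711, 0.0187, 0.1904]
eef_rot: [0.456, 0.89, -0.0, -0.001]
contact_force: [0.5, 0.5, 0.1]
finger_gap: 0.035
```

```bash
python3 - <<'E'
from h import *
st(); snap('wrist','w9')
E
```

```text
t 15.15 pos [0.6711 0.0187 0.1904] gap 0.035 F [0.5 0.5 0.1] M [-0.05  0.06 -0.05] j [ 0.01  0.55  1.56  0.    1.04 -0.61]
```

View pics/w9.png

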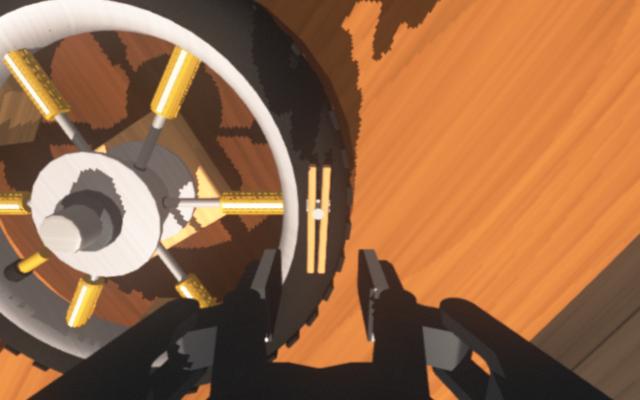

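```bash
python3 - <<'E'
from h import *
d=ld('w9'); x=ray(d,(318.5,218),.116);print(x, 'hub',ray(d,(97,214),.12))
to([x[0],x[1],.1235],Rd(125.5))
print(ray(d,(284,204),.091),ray(d,(222,203),.093))
E
```

```text
[0.66924653 0.02083152 0.116     ] hub [ 0.55296982 -0.05809654  0.12      ]
delta [3.6, 1.3, 67.1] dr [-0.12, -0.06, 0.13] rows 1.3
[0.64818147 0.00810546 0.091     ] [ 0.61215055 -0.01620924  0.093     ]
```

>>> servo_tool(delta_pos=[[3,1,20],[3,1,55],[3,1,66],[3,1,67],[3,1,67]], dr=[[0,0,0],[0,0,0],[0,0,0],[0,0,0],[0,0,0]])

```text
time: 15.7
eef_pos: [0.6704, 0.0189, 0.1255]
eef_rot: [0.458, 0.889, 0.0, 0.0]
contact_force: [0.7, 0.7, -0.4]
finger_gap: 0.0351
```

>>> servo_tool(delta_pos=[[0,0,0],[0,0,0],[0,0,0],[0,0,0],[0,0,-30],[0,0,-70],[0,0,-80]], dr=[[0,0,0],[0,0,0],[0,0,0],[0,0,0],[0,0,0],[0,0,0],[0,0,0]], claw=255)

```text
time: 16.4
eef_pos: [0.6727, 0.0201, 0.2098]
eef_rot: [0.457, 0.889, 0.002, 0.003]
contact_force: [0.2, -0.3, 0.3]
finger_gap: 0.0125
```

```bash
python3 - <<'E'
from h import *
st(); to([*slot(-.028,-.042),.17],Rd(81))
E
```

```text
t 16.4 pos [0.6727 0.0201 0.2098] gap 0.0125 F [ 0.2 -0.3  0.3] M [ 0.   -0.01 -0.02] j [ 0.01  0.53  1.55  0.    1.06 -0.61]
delta [-179.4, -492.3, 37.6] dr [0.42, 0.09, 44.56] rows 10.5
```

>>> servo_tool(delta_pos=[[-16,-45,0],[-33,-91,0],[-50,-137,0],[-67,-183,0],[-84,-229,0],[-101,-276,0],[-118,-323,0],[-135,-370,0]], dr=[[0,0,6],[0,0,12],[0,0,18],[0,0,24],[0,0,30],[0,0,36],[0,0,42],[0,0,44.5]])

```text
time: 17.2
eef_pos: [0.4464, -0.3062, 0.205]
eef_rot: [0.761, 0.649, 0.0, 0.0]
contact_force: [1.1, -0.5, -0.6]
finger_gap: 0.012
```

```bash
python3 - <<'E'
from h import *
st(); to([*slot(-.028,-.042),.034],Rd(81))
E
```

```text
t 17.2 pos [ 0.4464 -0.3062  0.205 ] gap 0.012 F [ 1.1 -0.5 -0.6] M [-0.03 -0.03  0.  ] j [-0.62  0.35  1.85  0.    0.94 -0.46]
delta [-115.6, -52.0, 171.0] dr [0.02, 0.0, -0.14] rows 4.3
```

>>> servo_tool(delta_pos=[[-40,-18,15],[-80,-36,35],[-114,-52,55],[-115,-52,100],[-115,-52,145],[-115,-52,168],[-115,-52,170],[-115,-52,170]], dr=[[0,0,0],[0,0,0],[0,0,0],[0,0,0],[0,0,0],[0,0,0],[0,0,0],[0,0,0]])

```text
time: 18.0
eef_pos: [0.3785, -0.4104, 0.0348]
eef_rot: [0.76, 0.65, -0.0, -0.0]
contact_force: [1.1, -0.2, 0.6]
finger_gap: 0.0121
```

>>> servo_tool(delta_pos=[[0,0,0],[0,0,0],[0,0,-20],[0,0,-60],[0,0,-105],[0,0,-150],[0,0,-190],[0,0,-190]], dr=[[0,0,0],[0,0,0],[0,0,0],[0,0,0],[0,0,0],[0,0,0],[0,0,0],[0,0,0]], claw=180)

```text
time: 18.8
eef_pos: [0.381, -0.4132, 0.2324]
eef_rot: [0.76, 0.65, 0.0, 0.007]
contact_force: [0.1, -0.6, -0.1]
finger_gap: 0.0251
```

```bash
python3 - <<'E'
from h import *
st(); snap('wrist','w10')
E
```

```text
t 18.8 pos [ 0.381  -0.4132  0.2324] gap 0.0251 F [ 0.1 -0.6 -0.1] M [ 0.02 -0.04  0.02] j [-0.85  0.34  1.79  0.    1.   -0.69]
```

View pics/w10.png

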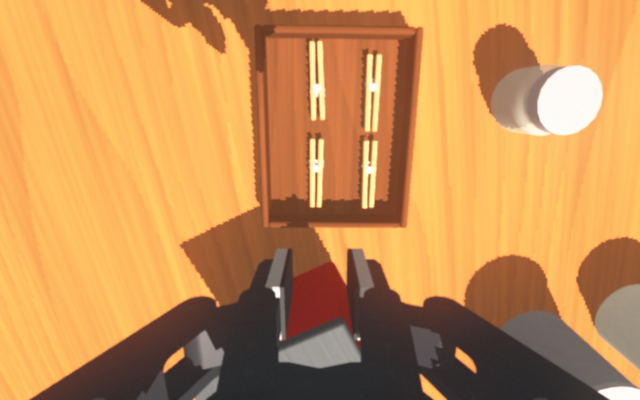

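```bash
cat >> h.py <<'E'
C=np.array([.5545,-.059]); PHI=-114.3
PS={2:155.7,4:35.7,5:155.7,6:95.7}
def sp(k,th=0,h=0,r=.088):
    a=np.radians(PHI-30-60*(k-1)); u=np.array([np.cos(a),np.sin(a),0])
    R=Ro.from_rotvec(np.radians(th)*u).as_matrix()@Rd(PS[k])
    p=np.r_[C,0]+r*u+np.array([0,0,.085])+R[:,2]*(.005-h)
    return p,R
E
python3 - <<'E'
from h import *
p,R=sp(2,0,.1); print(p); to(p,R)
E
```

```text
[ 0.47429651 -0.02278674  0.18      ]
delta [399.5, 32.3, 47.4] dr [0.12, 0.53, -74.65] rows 8.7
```

>>> servo_tool(delta_pos=[[46,4,0],[92,8,0],[138,12,0],[184,16,0],[230,20,0],[276,24,0],[322,27,10],[368,30,30]], dr=[[0,0,-8.5],[0,0,-17],[0,0,-25.5],[0,0,-34],[0,0,-42.5],[0,0,-51],[0,0,-59.5],[0,0,-68]], claw=148)

```text
time: 19.65
eef_pos: [0.466, -0.0501, 0.1953]
eef_rot: [0.264, 0.965, 0.0, 0.001]
contact_force: [1.2, -0.4, 0.3]
finger_gap: 0.0361
```

>>> servo_tool(delta_pos=[[0,0,0],[0,0,0]], dr=[[0,0,-6.6],[0,0,-6.6]])

```text
time: 19.85
eef_pos: [0.4645, -0.0503, 0.1939]
eef_rot: [0.209, 0.978, -0.0, -0.001]
contact_force: [0.5, -0.2, 0.5]
finger_gap: 0.0359
```

```bash
python3 - <<'E'
from h import *
st(); snap('wrist','w11')
p,R=sp(2,0,.1); print(p); to(p,R)
E
```

```text
t 19.85 pos [ 0.4645 -0.0503  0.1939] gap 0.0359 F [ 0.5 -0.2  0.5] M [ 0.    0.02 -0.02] j [-0.13  0.27  2.01 -0.    0.86 -1.28]
[ 0.47429651 -0.02278674  0.18      ]
delta [3.1, 29.9, 14.3] dr [-0.03, -0.08, -0.11] rows 0.7
```

View pics/w11.png

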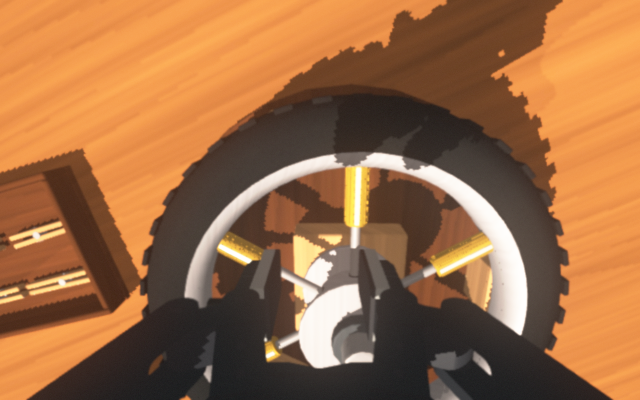

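```bash
python3 - <<'E'
from h import *
d=ld('w11')
for p,z in [((361,168),.092),((352.5,224),.092),((356,245),.0885)]:
    x=ray(d,p,z); v=x[:2]-C; print(x.round(4),np.hypot(*v),np.degrees(np.arctan2(v[1],v[0])))
E
```

```text
[ 0.4489 -0.0114  0.092 ] 0.11578229318898868 155.74476316850325
[ 0.4846 -0.0326  0.092 ] 0.07468162573076273 159.31523736216494
[ 0.5025 -0.0368  0.0885] 0.0565120309959648 156.88232143609068
```

>>> servo_tool(delta_pos=[[3,30,14],[3,30,14],[3,30,14]], dr=[[0,0,0],[0,0,0],[0,0,0]])

```text
time: 20.2
eef_pos: [0.4747, -0.024, 0.1808]
eef_rot: [0.212, 0.977, -0.0, -0.0]
contact_force: [-0.3, 0.8, -0.0]
finger_gap: 0.0357
```

```bash
python3 - <<'E'
from h import *
st(); d=snap('wrist','w12')
for r in (.072,.117): 
    a=np.radians(155.7); print(proj(d,[*(C+r*np.array([np.cos(a),np.sin(a)])),.092]))
p,R=sp(2,0,0); print(p); to(p,R)
E
```

```text
t 20.2 pos [ 0.4747 -0.024   0.1808] gap 0.0357 F [-0.3  0.8 -0. ] M [0.   0.04 0.  ] j [-0.08  0.3   2.   -0.    0.84 -1.22]
[[320.32656225 235.43049017]]
[[320.18149567 171.53739968]]
[ 0.47429651 -0.02278674  0.08      ]
delta [1.1, 1.1, 101.1] dr [-0.02, -0.0, -0.19] rows 2.0
```

View pics/w12.png

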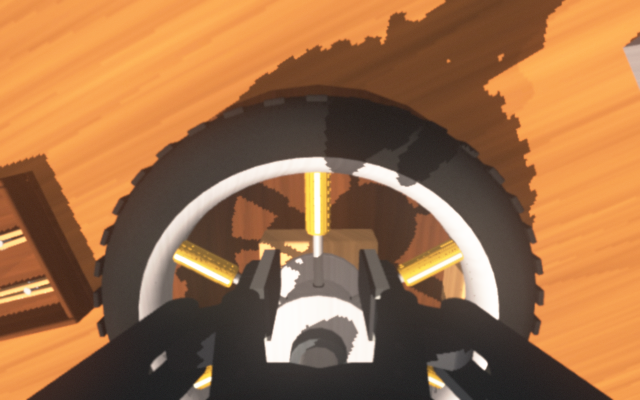

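>>> servo_tool(delta_pos=[[1,0,30],[1,0,60],[1,0,85],[1,0,100],[1,0,101],[1,0,101]], dr=[[0,0,0],[0,0,0],[0,0,0],[0,0,0],[0,0,0],[0,0,0]])

```text
time: 20.85
eef_pos: [0.4742, -0.0237, 0.0803]
eef_rot: [0.212, 0.977, -0.0, -0.0]
contact_force: [-0.6, -0.1, 0.4]
finger_gap: 0.036
```

```bash
python3 - <<'E'
from h import *
st(); d=snap('wrist','w13');d=snap('side','d13')
E
```

```text
t 20.85 pos [ 0.4742 -0.0237  0.0803] gap 0.036 F [-0.6 -0.1  0.4] M [-0.02 -0.03  0.04] j [-0.07  0.49  2.05 -0.    0.6  -1.22]
```

View pics/w13.png

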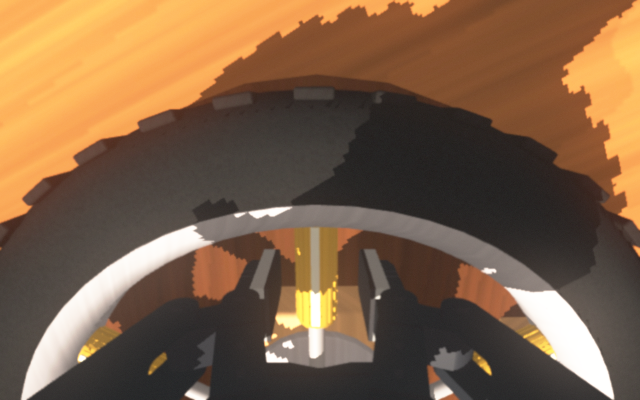

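View pics/d13.png

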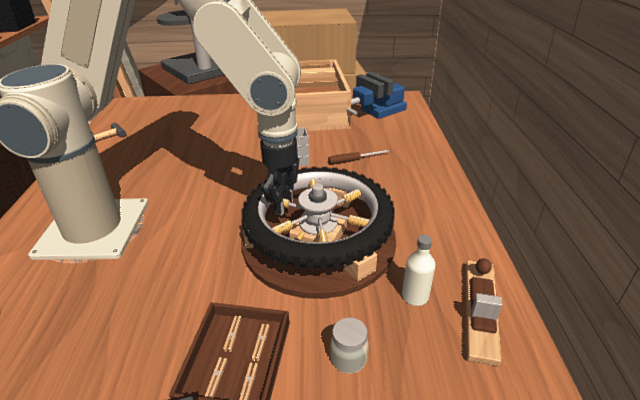

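>>> servo_tool(delta_pos=[[0,-2,0],[0,-2.5,0],[0,-3,-0.4],[0,-3,-0.4]], dr=[[8,0,0],[16,0,0],[22.5,0,0],[22.5,0,0]])

```text
time: 21.35
eef_pos: [0.475, -0.0241, 0.081]
eef_rot: [0.206, 0.959, -0.191, -0.04]
contact_force: [1.3, -0.7, 1.8]
finger_gap: 0.0358
```

>>> servo_tool(delta_pos=[[0,0,0],[0,0,0],[0,0,0],[0,0,0]], dr=[[0,0,0],[0,0,0],[0,0,0],[0,0,0]], claw=255, force=60)

```text
time: 21.75
eef_pos: [0.4726, -0.0262, 0.0812]
eef_rot: [0.208, 0.959, -0.19, -0.041]
contact_force: [-1.4, 3.3, 5.1]
finger_gap: 0.0142
```

```bash
cat >> h.py <<'E'
def tilt(k):
    s=st(); R=Ro.from_quat(s['eef_rot']).as_matrix(); a=np.radians(PHI-30-60*(k-1)); u=np.array([np.cos(a),np.sin(a),0])
    rv=Ro.from_matrix(R@Rd(PS[k]).T).as_rotvec(degrees=True); print('tilt about u',(rv@u).round(2),'rv',rv.round(1))
    ax=s['eef_pos']-R[:,2]*.005; print('grasp off: radial',((ax[:2]-C)@u[:2]).round(4),'lat',((ax[:2]-C)@[-u[1],u[0]]).round(4),'z',ax[2].round(4))
E
python3 - <<'E'
from h import *
tilt(2); snap('wrist','w14')
E
```

```text
t 21.75 pos [ 0.4726 -0.0262  0.0812] gap 0.0142 F [-1.4  3.3  5.1] M [ 0.32  0.27 -0.02] j [ 0.12  0.57  1.95 -0.44  0.88 -0.7 ]
tilt about u 22.36 rv [-20.4   9.2  -0.2]
grasp off: radial 0.0882 lat 0.0019 z 0.0858
```

View pics/w14.png

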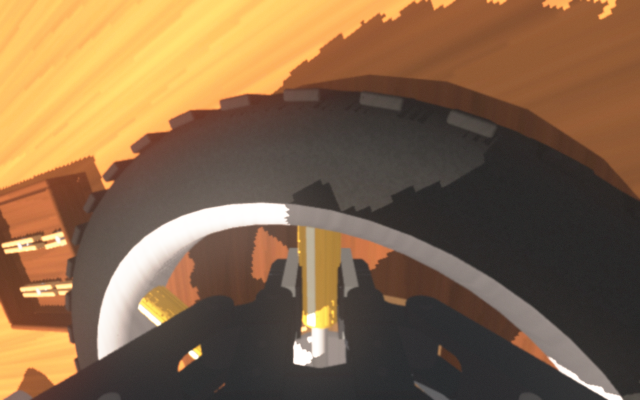

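>>> servo_tool(delta_pos=[[0,0.7,0],[0,1.3,-0.2],[0,1.9,-0.4],[0,2.5,-0.7],[0,3.0,-1.0],[0,3.5,-1.5],[0,3.5,-1.5]], dr=[[-7.5,0,0],[-15,0,0],[-22.5,0,0],[-30,0,0],[-37.5,0,0],[-45,0,0],[-45,0,0]])

```text
time: 22.5
eef_pos: [0.4739, -0.0234, 0.0815]
eef_rot: [0.207, 0.958, 0.192, 0.043]
contact_force: [-7.7, 6.4, -7.5]
finger_gap: 0.014
```

```bash
python3 - <<'E'
from h import *
tilt(2); snap('wrist','w15')
E
```

```text
t 22.5 pos [ 0.4739 -0.0234  0.0815] gap 0.014 F [-7.7  6.4 -7.5] M [0.26 1.61 0.72] j [-0.31  0.5   2.12  0.75  0.6  -2.09]
tilt about u -22.75 rv [20.7 -9.5 -0.1]
grasp off: radial 0.0881 lat 0.0026 z 0.0861
```

View pics/w15.png

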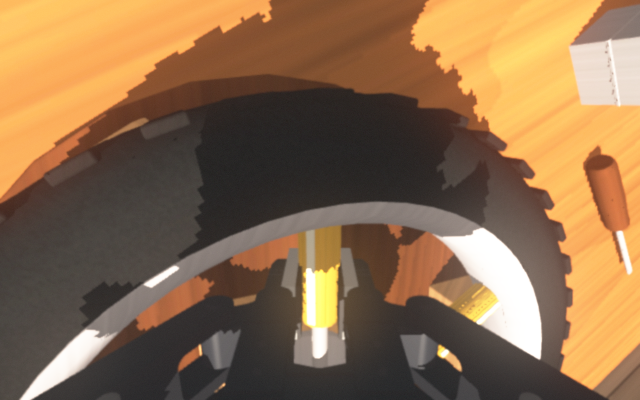

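>>> servo_tool(delta_pos=[[0,0,0],[0,0,0],[0,-0.7,0],[0,-1.3,-0.2],[0,-1.9,-0.4],[0,-2.5,-0.7],[0,-3.0,-1.0],[0,-3.5,-1.5]], dr=[[0,0,0],[0,0,0],[7.5,0,0],[15,0,0],[22.5,0,0],[30,0,0],[37.5,0,0],[45,0,0]], claw=160)

```text
time: 23.35
eef_pos: [0.4744, -0.026, 0.0818]
eef_rot: [0.209, 0.966, -0.147, -0.03]
contact_force: [-1.2, -0.1, -0.5]
finger_gap: 0.0316
```

```bash
sed -i 's/-.059\]); PHI/-.061]); PHI/' h.py; python3 - <<'E'
from h import *
tilt(2); snap('wrist','w16')
E
```

```text
t 23.35 pos [ 0.4744 -0.026   0.0818] gap 0.0316 F [-1.2 -0.1 -0.5] M [ 0.14  0.04 -0.07] j [ 0.08  0.54  1.97 -0.37  0.81 -0.78]
tilt about u 17.31 rv [-15.9   7.   -0.1]
grasp off: radial 0.0875 lat -0.0004 z 0.0866
```

View pics/w16.png

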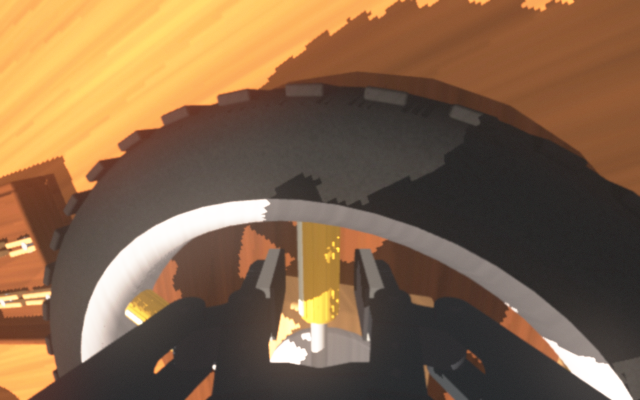

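>>> servo_tool(delta_pos=[[0,0,0],[0,0,0],[0,0,0],[0,0.7,0],[0,1.5,-0.2],[0,2.2,-0.5],[0,2.8,-0.8],[0,3.4,-1.3]], dr=[[0,0,0],[0,0,0],[0,0,0],[-8.5,0,0],[-17,0,0],[-25.5,0,0],[-34,0,0],[-42.5,0,0]], claw=255)

```text
time: 24.2
eef_pos: [0.4742, -0.0239, 0.0815]
eef_rot: [0.208, 0.967, 0.145, 0.027]
contact_force: [-4.4, -3.1, 5.3]
finger_gap: 0.0136
```

>>> servo_tool(delta_pos=[[0,0,0],[0,0,0],[0,0,0],[0,-0.7,0],[0,-1.5,-0.2],[0,-2.2,-0.5],[0,-2.8,-0.8],[0,-3.4,-1.3]], dr=[[0,0,0],[0,0,0],[0,0,0],[8.5,0,0],[17,0,0],[25.5,0,0],[34,0,0],[42.5,0,0]], claw=160)

```text
time: 25.0
eef_pos: [0.472, -0.0245, 0.0809]
eef_rot: [0.205, 0.966, -0.155, -0.04]
contact_force: [-0.4, 0.1, -1.1]
finger_gap: 0.0316
```

>>> servo_tool(delta_pos=[[0,0,0],[0,0,0],[0,0,0],[0,0.7,0],[0,1.5,-0.2],[0,2.2,-0.5],[0,2.8,-0.8],[0,3.4,-1.3]], dr=[[0,0,0],[0,0,0],[0,0,0],[-8.5,0,0],[-17,0,0],[-25.5,0,0],[-34,0,0],[-42.5,0,0]], claw=255)

```text
time: 25.8
eef_pos: [0.4728, -0.023, 0.0811]
eef_rot: [0.207, 0.967, 0.146, 0.02]
contact_force: [-7.7, -8.9, 11.8]
finger_gap: 0.0142
```

>>> servo_tool(delta_pos=[[0,0,0],[0,0,0],[0,0,0],[0,-0.7,0],[0,-1.5,-0.2],[0,-2.2,-0.5],[0,-2.8,-0.8],[0,-3.4,-1.3]], dr=[[0,0,0],[0,0,0],[0,0,0],[8.5,0,0],[17,0,0],[25.5,0,0],[34,0,0],[42.5,0,0]], claw=160)

```text
time: 26.6
eef_pos: [0.4699, -0.0234, 0.0802]
eef_rot: [0.201, 0.965, -0.16, -0.049]
contact_force: [-0.6, -0.5, -0.4]
finger_gap: 0.0317
```

```bash
python3 - <<'E'
from h import *
tilt(2); snap('wrist','w17')
E
```

```text
t 26.6 pos [ 0.4699 -0.0234  0.0802] gap 0.0317 F [-0.6 -0.5 -0.4] M [ 0.07 -0.06 -0.01] j [ 0.09  0.56  1.96 -0.37  0.85 -0.79]
tilt about u 19.24 rv [-16.9   9.4   0.8]
grasp off: radial 0.0924 lat -0.0011 z 0.0849
```

View pics/w17.png

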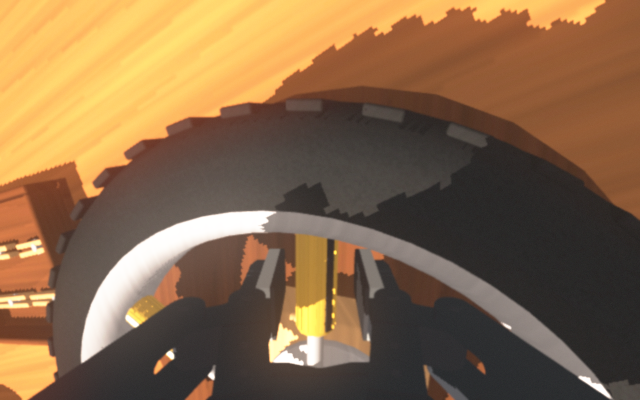

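```bash
python3 - <<'E'
from h import *
for n in ['w16','w17','w14','w15']:
    a=cv2.imread(f'pics/{n}.png')[215:350,260:390]; cv2.imwrite(f'pics/{n}z.png',cv2.resize(a,None,fx=3,fy=3,interpolation=cv2.INTER_CUBIC))
cv2.imwrite('pics/zz.png',np.hstack([cv2.resize(cv2.imread(f'pics/{n}z.png'),(390,405)) for n in ['w16','w17']]))
E
```

```text
(no output)
```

View pics/zz.png

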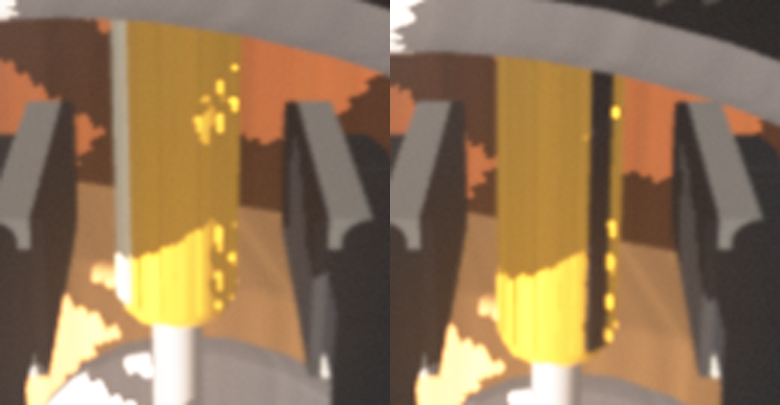

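>>> servo_tool(delta_pos=[[-4,0,0],[-4,0,0],[-4,0,0]], dr=[[0,0,0],[0,0,0],[0,0,0]])

```text
time: 26.95
eef_pos: [0.4716, -0.0259, 0.079]
eef_rot: [0.202, 0.965, -0.156, -0.051]
contact_force: [0.0, 0.8, 0.3]
finger_gap: 0.0319
```

>>> servo_tool(delta_pos=[[0,0,0],[0,0,0],[0,0,0],[0,0.7,0],[0,1.5,-0.2],[0,2.2,-0.5],[0,2.8,-0.8],[0,2.8,-0.8]], dr=[[0,0,0],[0,0,0],[0,0,0],[-8.5,0,0],[-17,0,0],[-25.5,0,0],[-34,0,0],[-34,0,0]], claw=255)

```text
time: 27.75
eef_pos: [0.4731, -0.0232, 0.0794]
eef_rot: [0.208, 0.969, 0.134, 0.011]
contact_force: [-1.4, 13.0, -6.4]
finger_gap: 0.0138
```

>>> servo_tool(delta_pos=[[0,0,0],[0,0,0],[0,0,0],[0,-0.7,0],[0,-1.5,-0.2],[0,-2.2,-0.5],[0,-2.2,-0.5]], dr=[[0,0,0],[0,0,0],[0,0,0],[8.5,0,0],[17,0,0],[25,0,0],[25,0,0]], claw=160)

```text
time: 28.45
eef_pos: [0.474, -0.0245, 0.0796]
eef_rot: [0.204, 0.975, -0.084, -0.033]
contact_force: [-0.4, -0.0, -0.9]
finger_gap: 0.0316
```

```bash
cat >> h.py <<'E'
def look(n,k):
    tilt(k); snap('wrist',n); a=cv2.imread(f'pics/{n}.png')[200:360,240:400]; cv2.imwrite(f'pics/{n}z.png',cv2.resize(a,None,fx=3,fy=3,interpolation=cv2.INTER_CUBIC))
E
python3 - <<'E'
from h import *
look('w18',2)
E
```

```text
t 28.45 pos [ 0.474  -0.0245  0.0796] gap 0.0316 F [-0.4 -0.  -0.9] M [ 0.06 -0.   -0.04] j [ 0.01  0.52  1.99 -0.22  0.74 -0.97]
tilt about u 10.2 rv [-8.6  5.7  0.6]
grasp off: radial 0.0882 lat -0.001 z 0.0845
```

View pics/w18z.png

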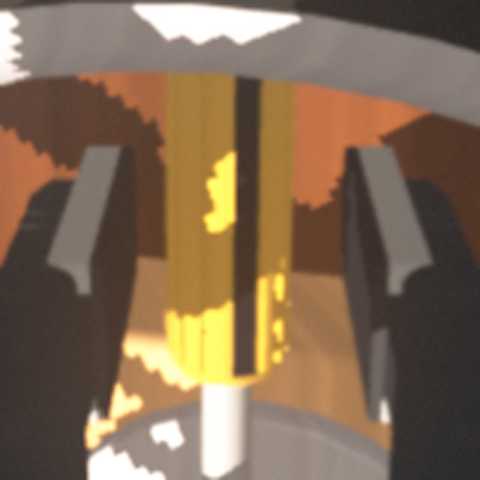

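>>> servo_tool(delta_pos=[[0,0,0],[0,0,0],[0,0,0],[0,0.7,0],[0,1.5,-0.2],[0,2.2,-0.5],[0,2.2,-0.5],[0,2.2,-0.5]], dr=[[0,0,0],[0,0,0],[0,0,0],[-8.5,0,0],[-17,0,0],[-25.5,0,0],[-28,0,0],[-28,0,0]], claw=255)

```text
time: 29.3
eef_pos: [0.4735, -0.0233, 0.0798]
eef_rot: [0.209, 0.965, 0.161, 0.017]
contact_force: [5.7, 16.2, 3.6]
finger_gap: 0.0143
```

>>> servo_tool(delta_pos=[[0,0,0],[0,0,0],[0,0,0],[0,-0.7,0],[0,-1.2,-0.2],[0,-1.4,-0.2],[0,-1.4,-0.2]], dr=[[0,0,0],[0,0,0],[0,0,0],[8.5,0,0],[16,0,0],[16,0,0],[16,0,0]], claw=150)

```text
time: 30.0
eef_pos: [0.4739, -0.023, 0.0791]
eef_rot: [0.206, 0.978, 0.021, -0.012]
contact_force: [-0.9, -0.5, 0.2]
finger_gap: 0.0349
```

```bash

python3 - <<'E'
from h import *
look('w19',2)
E
```

```text
t 30.0 pos [ 0.4739 -0.023   0.0791] gap 0.0349 F [-0.9 -0.5  0.2] M [-0.06  0.    0.01] j [-0.1   0.49  2.04  0.08  0.63 -1.32]
tilt about u -2.08 rv [2.7 0.9 0.5]
grasp off: radial 0.089 lat -0.0013 z 0.0841
```

View pics/w19z.png

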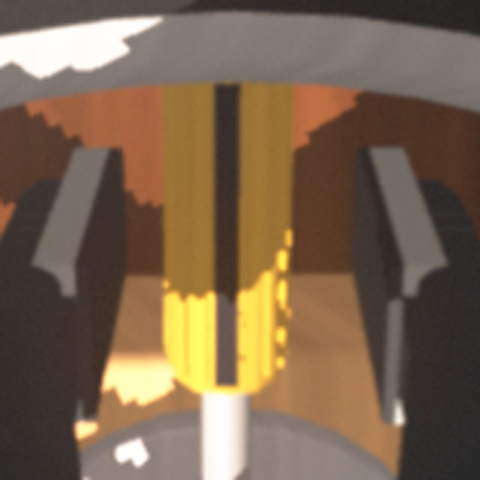

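>>> servo_tool(delta_pos=[[0,0,-40],[0,0,-80],[0,0,-120],[0,0,-120]], dr=[[0,0,0],[0,0,0],[0,0,0],[0,0,0]])

```text
time: 30.45
eef_pos: [0.4777, -0.0304, 0.203]
eef_rot: [0.207, 0.978, 0.023, -0.009]
contact_force: [-0.8, -0.7, -0.5]
finger_gap: 0.0352
```

```bash

python3 - <<'E'
from h import *
st(); p,R=sp(4,0,.12); print(p); to(p,R)
E
```

```text
t 30.45 pos [ 0.4777 -0.0304  0.203 ] gap 0.0352 F [-0.8 -0.7 -0.5] M [-0.03 -0.05  0.03] j [-0.12  0.28  1.97  0.06  0.91 -1.31]
[ 0.62596335 -0.00964837  0.2       ]
delta [-127.2, 79.0, 2.9] dr [-0.18, -3.45, 120.32] rows 14.0
```

>>> servo_tool(delta_pos=[[-10,6,0],[-20,12,0],[-30,18,0],[-40,24,0],[-50,30,0],[-60,36,0],[-70,43,0],[-80,50,0]], dr=[[0,-0.2,8.5],[0,-0.5,17],[0,-0.7,25.5],[0,-1,34],[0,-1.2,42.5],[0,-1.4,51],[0,-1.7,59.5],[0,-2,68]])

```text
time: 31.25
eef_pos: [0.5679, -0.0168, 0.1963]
eef_rot: [0.721, 0.693, 0.007, -0.008]
contact_force: [0.0, -0.5, 0.3]
finger_gap: 0.0355
```

```bash

python3 - <<'E'
from h import *
st(); p,R=sp(4,0,.12); print(p); to(p,R)
E
```

```text
t 31.25 pos [ 0.5679 -0.0168  0.1963] gap 0.0355 F [ 0.  -0.5  0.3] M [ 0.   -0.01  0.  ] j [-0.06  0.4   1.79  0.03  0.95 -0.04]
[ 0.62596335 -0.00964837  0.2       ]
delta [9.6, 57.8, -3.6] dr [-0.67, -1.12, 51.98] rows 6.1
```

>>> servo_tool(delta_pos=[[1,9,0],[3,18,-1],[5,28,-2],[6,38,-3],[8,48,-3],[10,58,-4],[10,58,-4],[10,58,-4]], dr=[[0,0,8.5],[0,0,17],[0,0,25.5],[0,0,34],[-0.5,-1,42.5],[-0.7,-1.1,51],[-0.7,-1.1,52],[-0.7,-1.1,52]])

```text
time: 32.05
eef_pos: [0.6257, -0.009, 0.2007]
eef_rot: [0.951, 0.311, 0.0, 0.001]
contact_force: [-0.3, 0.2, -0.3]
finger_gap: 0.0349
```

```bash
cat >> h.py <<'E'
def pred(n,k):
    d=ld(n); a=np.radians(PHI-30-60*(k-1))
    for r in (.072,.1,.117): print(proj(d,[*(C+r*np.array([np.cos(a),np.sin(a)])),.093]))
E
python3 - <<'E'
from h import *
tilt(4); snap('wrist','w20'); pred('w20',4); p,R=sp(4,0,.0); print(p); to(p,R)
E
```

```text
t 32.05 pos [ 0.6257 -0.009   0.2007] gap 0.0349 F [-0.3  0.2 -0.3] M [ 0.   -0.05 -0.01] j [-0.03  0.48  1.66 -0.    1.    0.91]
tilt about u -0.06 rv [-0.1 -0.   0.5]
grasp off: radial 0.0882 lat 0.0007 z 0.2057
[[319.77696964 227.99739031]]
[[320.1487849 191.7630097]]
[[320.3861148  168.60525747]]
[ 0.62596335 -0.00964837  0.08      ]
delta [-0.0, 0.6, 120.9] dr [0.07, 0.02, 0.51] rows 2.4
```

View pics/w20.png

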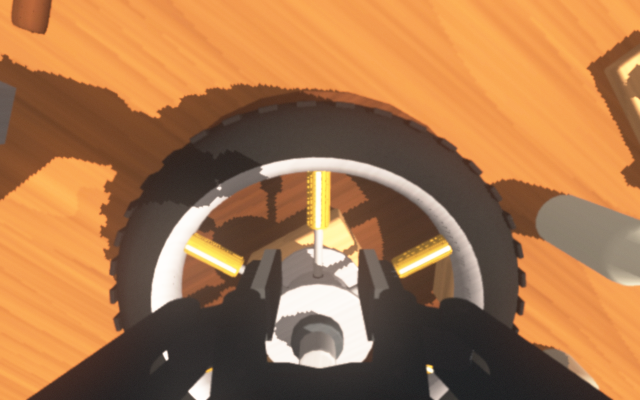

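>>> servo_tool(delta_pos=[[0,0,40],[0,0,80],[0,0,110],[0,0,120],[0,0,120]], dr=[[0,0,0.5],[0,0,0.5],[0,0,0.5],[0,0,0.5],[0,0,0.5]])

```text
time: 32.6
eef_pos: [0.6255, -0.0092, 0.0804]
eef_rot: [0.952, 0.306, -0.001, 0.001]
contact_force: [0.5, 0.3, 0.4]
finger_gap: 0.0352
```

>>> servo_tool(delta_pos=[[0,-0.8,0],[0,-1.4,0],[0,-2,-0.4],[0,-2,-0.4],[0,-2,-0.4]], dr=[[8.5,0,0],[17,0,0],[24,0,0],[24,0,0],[24,0,0]])

```text
time: 33.1
eef_pos: [0.6234, -0.0083, 0.084]
eef_rot: [0.931, 0.298, -0.065, -0.198]
contact_force: [-12.5, 0.0, 4.6]
finger_gap: 0.0352
```

```bash

python3 - <<'E'
from h import *
look('w21',4)
E
```

```text
t 33.1 pos [ 0.6234 -0.0083  0.084 ] gap 0.0352 F [-12.5   0.    4.6] M [-0.22  1.34  0.06] j [-0.16  0.75  1.54  0.32  1.18  0.62]
tilt about u 24.06 rv [19.5 14.1 -0.2]
grasp off: radial 0.0867 lat 0.0005 z 0.0886
```

View pics/w21z.png

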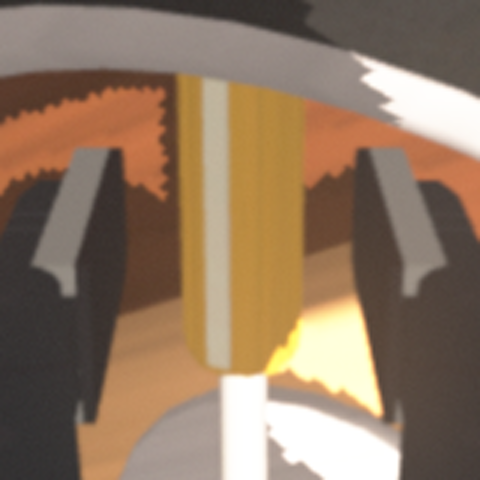

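>>> servo_tool(delta_pos=[[-4,0,0],[-4,0,0],[-4,0,0]], dr=[[-4,0,0],[-4,0,0],[-4,0,0]])

```text
time: 33.45
eef_pos: [0.6235, -0.0096, 0.0842]
eef_rot: [0.938, 0.301, -0.051, -0.164]
contact_force: [0.7, -0.2, -0.1]
finger_gap: 0.035
```

```bash

python3 - <<'E'
from h import *
tilt(4); snap('side','d22')
a=cv2.imread('pics/d22.png')[100:290,220:420]; cv2.imwrite('pics/d22z.png',cv2.resize(a,None,fx=3.5,fy=3,interpolation=cv2.INTER_CUBIC))
E
```

```text
t 33.45 pos [ 0.6235 -0.0096  0.0842] gap 0.035 F [ 0.7 -0.2 -0.1] M [-0.12 -0.06  0.02] j [-0.15  0.73  1.57  0.28  1.1   0.64]
tilt about u 19.77 rv [16.2 11.4 -0.1]
grasp off: radial 0.0861 lat -0.0002 z 0.0889
```

View pics/d22z.png

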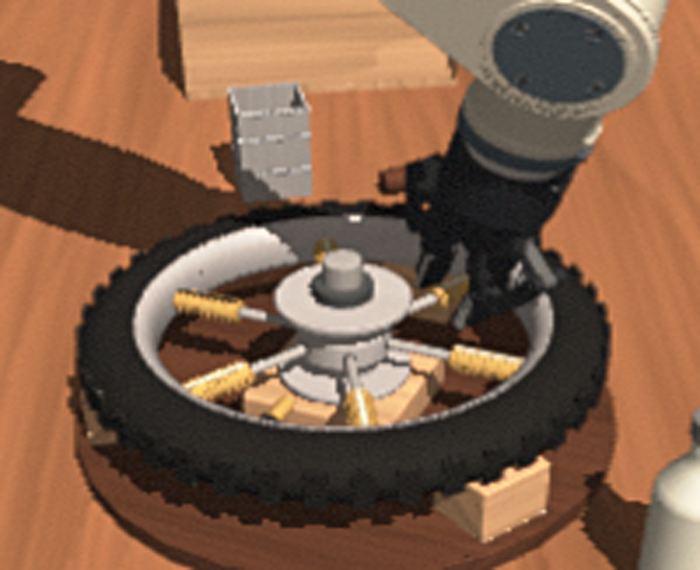

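>>> servo_tool(delta_pos=[[0,0,0],[0,0,0],[0,0,0],[0,0,0],[0,0,0],[0,0,0],[0,0,0],[0,0,0]], dr=[[0,0,0],[0,0,0],[0,0,0],[-8.5,0,0],[-17,0,0],[-25.5,0,0],[-34,0,0],[-38,0,0]], claw=255)

```text
time: 34.3
eef_pos: [0.6233, -0.0099, 0.0832]
eef_rot: [0.94, 0.302, 0.05, 0.153]
contact_force: [2.3, -18.2, -1.8]
finger_gap: 0.0145
```

```bash

python3 - <<'E'
from h import *
look('w23',4)
E
```

```text
t 34.3 pos [ 0.6233 -0.0099  0.0832] gap 0.0145 F [  2.3 -18.2  -1.8] M [-2.41 -0.02 -0.44] j [ 0.09  0.6   1.84 -0.51  0.59  1.45]
tilt about u -18.53 rv [-15.  -10.9  -0.1]
grasp off: radial 0.0857 lat 0.003 z 0.0879
```

View pics/w23z.png

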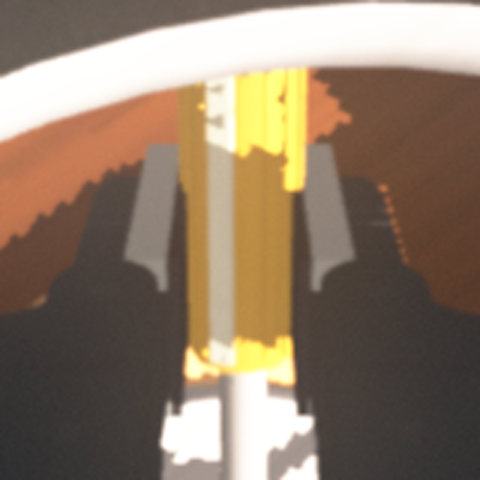

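>>> servo_tool(delta_pos=[[0,0,0],[0,1,-2],[0,1.3,-3],[0,1.6,-3],[0,2,-3],[0,2.2,-3],[0,2.2,-3],[0,2.2,-3]], dr=[[0,0,0],[0,0,0],[8.5,0,0],[17,0,0],[25.5,0,0],[34,0,0],[37,0,0],[37,0,0]], claw=178)

```text
time: 35.15
eef_pos: [0.6244, -0.013, 0.085]
eef_rot: [0.94, 0.299, -0.049, -0.156]
contact_force: [0.5, 0.2, -0.6]
finger_gap: 0.0257
```

```bash

python3 - <<'E'
from h import *
look('w24',4)
E
```

```text
t 35.15 pos [ 0.6244 -0.013   0.085 ] gap 0.0257 F [ 0.5  0.2 -0.6] M [-0.13 -0.09 -0.03] j [-0.15  0.72  1.57  0.27  1.09  0.65]
tilt about u 18.88 rv [15.4 10.9 -0.4]
grasp off: radial 0.0847 lat -0.0034 z 0.0897
```

View pics/w24z.png

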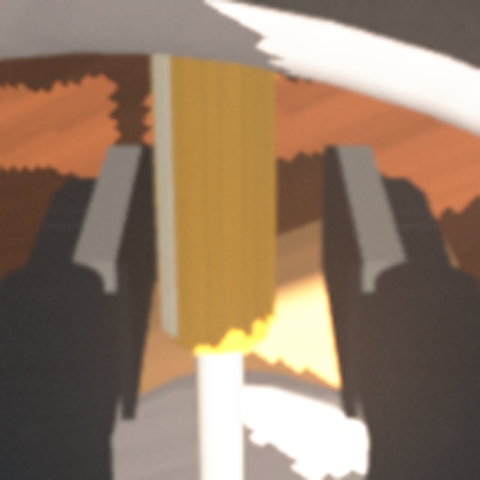

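>>> servo_tool(delta_pos=[[0,-3,-1],[0,-3,-1],[0,-3,-1],[0,-3,-1],[0,-3,-1],[0,-3,-1],[0,-3,-1],[0,-3,-1]], dr=[[0,0,0],[0,0,0],[0,0,0],[-8.5,0,0],[-17,0,0],[-25.5,0,0],[-34,0,0],[-36,0,0]], claw=255)

```text
time: 36.0
eef_pos: [0.6216, -0.0092, 0.0868]
eef_rot: [0.94, 0.304, 0.047, 0.145]
contact_force: [18.1, -31.4, -30.5]
finger_gap: 0.0136
```

```bash

python3 - <<'E'
from h import *
tilt(4)
E
```

```text
t 36.0 pos [ 0.6216 -0.0092  0.0868] gap 0.0136 F [ 18.1 -31.4 -30.5] M [-3.33 -1.78 -0.29] j [ 0.09  0.6   1.83 -0.47  0.6   1.41]
tilt about u -17.59 rv [-14.3 -10.3   0.2]
grasp off: radial 0.0847 lat 0.0044 z 0.0916
```

```bash
cat >> h.py <<'E'
def go(k,th,lat=0,b=.0015,r=.086,n=5):
    a=np.radians(PHI-30-60*(k-1)); u=np.array([np.cos(a),np.sin(a),0]); nn=np.array([-u[1],u[0],0])
    s=arm.sense(); R0=Ro.from_quat(s['eef_rot']).as_matrix()
    B=np.r_[C,.085]+r*u+lat*nn
    R1=Ro.from_rotvec(np.radians(th)*u).as_matrix()@Rd(PS[k])
    rv=Ro.from_matrix(R0.T@R1).as_rotvec(degrees=True)
    P=[];D=[]
    for f in np.arange(1,n+1)/n:
        R=R0@Ro.from_rotvec(rv*f,degrees=True).as_matrix()
        e=(1-f)*(s['eef_pos']-(B-R0[:,2]*b))
        P.append((R0.T@(B-R[:,2]*b+e-s['eef_pos'])*1000).round(1).tolist()); D.append((rv*f).round(1).tolist())
    print(P,D)
E
python3 - <<'E'
from h import *
go(4,19,.0017)
E
```

```text
[[0.3, 0.3, 0.1], [0.5, 0.6, 0.3], [0.8, 0.9, 0.5], [1.0, 1.2, 0.7], [1.3, 1.5, 0.9]] [[7.3, -0.0, 0.0], [14.6, -0.0, 0.1], [22.0, -0.0, 0.1], [29.3, -0.0, 0.1], [36.6, -0.0, 0.2]]
```

>>> servo_tool(delta_pos=[[0,0,0],[0,0,0],[0,0,0]], dr=[[0,0,0],[0,0,0],[0,0,0]], claw=175)

```text
time: 36.3
eef_pos: [0.6214, -0.0075, 0.0882]
eef_rot: [0.941, 0.302, 0.046, 0.142]
contact_force: [0.3, 0.5, -1.0]
finger_gap: 0.0263
```

```bash

python3 - <<'E'
from h import *
tilt(4);go(4,19,.0017)
E
```

```text
t 36.3 pos [ 0.6214 -0.0075  0.0882] gap 0.0263 F [ 0.3  0.5 -1. ] M [0.11 0.06 0.03] j [ 0.09  0.59  1.83 -0.46  0.61  1.4 ]
tilt about u -17.2 rv [-13.9 -10.1  -0.1]
grasp off: radial 0.0855 lat 0.0059 z 0.093
[[0.1, 0.5, 0.5], [0.2, 1.0, 1.0], [0.3, 1.6, 1.5], [0.4, 2.1, 2.1], [0.5, 2.6, 2.7]] [[7.2, -0.0, -0.0], [14.5, -0.0, -0.0], [21.7, -0.0, -0.1], [29.0, -0.1, -0.1], [36.2, -0.1, -0.1]]
```

>>> servo_tool(delta_pos=[[0.1,0.5,0.5],[0.2,1,1],[0.3,1.6,1.5],[0.4,2.1,2.1],[0.5,2.6,2.7],[0.5,2.6,2.7],[0.5,2.6,2.7]], dr=[[7.2,0,0],[14.5,0,0],[21.7,0,0],[29,0,0],[36.2,0,0],[36.2,0,0],[36.2,0,0]])

```text
time: 37.0
eef_pos: [0.6238, -0.0112, 0.0855]
eef_rot: [0.94, 0.3, -0.05, -0.156]
contact_force: [-0.4, 0.5, -0.8]
finger_gap: 0.0266
```

```bash

python3 - <<'E'
from h import *
look('w25',4);go(4,-17,.0017)
E
```

```text
t 37.0 pos [ 0.6238 -0.0112  0.0855] gap 0.0266 F [-0.4  0.5 -0.8] M [-0.16 -0.07 -0.06] j [-0.14  0.72  1.57  0.27  1.09  0.66]
tilt about u 18.87 rv [15.3 11.  -0.2]
grasp off: radial 0.0853 lat -0.0016 z 0.0903
[[0.1, -0.3, -0.1], [0.2, -0.6, -0.1], [0.3, -1.0, -0.2], [0.5, -1.3, -0.2], [0.6, -1.6, -0.2]] [[-7.2, 0.0, -0.0], [-14.4, 0.0, -0.1], [-21.5, 0.0, -0.1], [-28.7, 0.0, -0.1], [-35.9, 0.0, -0.2]]
```

View pics/w25z.png

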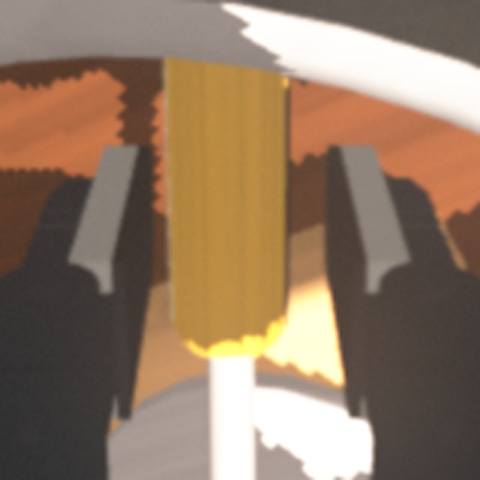

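>>> servo_tool(delta_pos=[[0,-1,0],[0,-1,0],[0,-1,0],[0,-1.2,0],[0.2,-1.4,0],[0.3,-1.6,0],[0.5,-1.7,0],[0.6,-1.8,0]], dr=[[0,0,0],[0,0,0],[0,0,0],[-8,0,0],[-16,0,0],[-24,0,0],[-32,0,0],[-36,0,0]], claw=255)

```text
time: 37.85
eef_pos: [0.6227, -0.009, 0.0865]
eef_rot: [0.941, 0.303, 0.046, 0.143]
contact_force: [4.2, -17.4, -10.6]
finger_gap: 0.0136
```

>>> servo_tool(delta_pos=[[0,0,0],[0,0,0],[0,0,0]], dr=[[0,0,0],[0,0,0],[0,0,0]], claw=175)

```text
time: 38.15
eef_pos: [0.6235, -0.0087, 0.0868]
eef_rot: [0.942, 0.302, 0.045, 0.14]
contact_force: [-0.1, -0.4, -0.4]
finger_gap: 0.0267
```

```bash

python3 - <<'E'
from h import *
look('w26',4);go(4,19,.0017)
E
```

```text
t 38.15 pos [ 0.6235 -0.0087  0.0868] gap 0.0267 F [-0.1 -0.4 -0.4] M [0.14 0.06 0.02] j [ 0.08  0.6   1.83 -0.45  0.61  1.39]
tilt about u -16.96 rv [-13.8  -9.9  -0.2]
grasp off: radial 0.0866 lat 0.0036 z 0.0916
[[-0.1, 0.1, 0.1], [-0.2, 0.2, 0.1], [-0.3, 0.4, 0.2], [-0.4, 0.5, 0.4], [-0.5, 0.6, 0.5]] [[7.2, -0.0, -0.0], [14.4, -0.0, -0.1], [21.6, -0.0, -0.1], [28.8, -0.0, -0.2], [36.0, -0.1, -0.2]]
```

View pics/w26z.png

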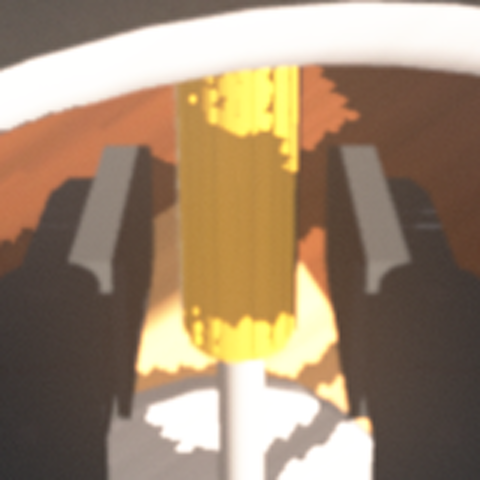

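>>> servo_tool(delta_pos=[[-0.1,0.1,0.1],[-0.2,0.2,0.1],[-0.3,0.3,0.2],[-0.4,0.3,0.4],[-0.5,0.3,0.5],[-0.5,0.3,0.5],[-0.5,0.3,0.5]], dr=[[7.2,0,0],[14.5,0,0],[21.7,0,0],[29,0,0],[36,0,0],[36,0,0],[36,0,0]])

```text
time: 38.9
eef_pos: [0.6233, -0.0106, 0.0855]
eef_rot: [0.94, 0.3, -0.05, -0.156]
contact_force: [-0.2, -0.5, 0.8]
finger_gap: 0.027
```

```bash

python3 - <<'E'
from h import *
look('w27',4);go(4,-17,.0017)
E
```

```text
t 38.9 pos [ 0.6233 -0.0106  0.0855] gap 0.027 F [-0.2 -0.5  0.8] M [-0.15 -0.09 -0.03] j [-0.14  0.72  1.58  0.27  1.09  0.66]
tilt about u 18.89 rv [15.4 11.  -0.3]
grasp off: radial 0.0852 lat -0.0008 z 0.0902
[[0.1, -0.1, -0.1], [0.3, -0.3, -0.3], [0.4, -0.4, -0.4], [0.5, -0.6, -0.4], [0.6, -0.7, -0.5]] [[-7.2, 0.0, -0.0], [-14.4, 0.0, -0.1], [-21.5, 0.0, -0.1], [-28.7, 0.0, -0.2], [-35.9, 0.0, -0.2]]
```

View pics/w27z.png

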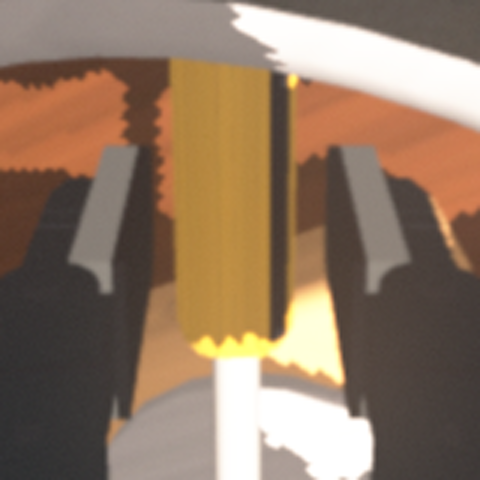

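>>> servo_tool(delta_pos=[[0,-0.7,0],[0,-0.7,0],[0,-0.7,0],[0,-0.8,0],[0.2,-0.9,-0.2],[0.3,-1,-0.3],[0.5,-1.1,-0.4],[0.6,-1.2,-0.5]], dr=[[0,0,0],[0,0,0],[0,0,0],[-8,0,0],[-16,0,0],[-24,0,0],[-32,0,0],[-36,0,0]], claw=255)

```text
time: 39.75
eef_pos: [0.6226, -0.0088, 0.0865]
eef_rot: [0.941, 0.304, 0.046, 0.143]
contact_force: [10.1, -24.5, -21.6]
finger_gap: 0.0137
```

>>> servo_tool(delta_pos=[[0,0,0],[0,0,0],[0,0,0],[-0.1,0.1,0.1],[-0.2,0.2,0.1],[-0.3,0.3,0.2],[-0.4,0.3,0.4],[-0.4,0.3,0.4]], dr=[[0,0,0],[0,0,0],[0,0,0],[8,0,0],[16,0,0],[24,0,0],[32,0,0],[32,0,0]], claw=175)

```text
time: 40.55
eef_pos: [0.6251, -0.0117, 0.0867]
eef_rot: [0.945, 0.301, -0.039, -0.125]
contact_force: [0.1, 0.2, 0.6]
finger_gap: 0.0265
```

```bash

python3 - <<'E'
from h import *
look('w28',4);go(4,-13,.0017)
E
```

```text
t 40.55 pos [ 0.6251 -0.0117  0.0867] gap 0.0265 F [0.1 0.2 0.6] M [-0.14 -0.05  0.01] j [-0.13  0.7   1.6   0.23  1.03  0.69]
tilt about u 15.05 rv [12.3  8.6 -0.4]
grasp off: radial 0.0861 lat -0.0025 z 0.0915
[[0.1, -0.4, 0.0], [0.1, -0.8, 0.1], [0.2, -1.2, 0.2], [0.3, -1.6, 0.2], [0.3, -1.9, 0.3]] [[-5.6, -0.0, -0.1], [-11.2, -0.0, -0.1], [-16.7, -0.0, -0.2], [-22.3, -0.0, -0.3], [-27.9, -0.0, -0.4]]
```

View pics/w28z.png

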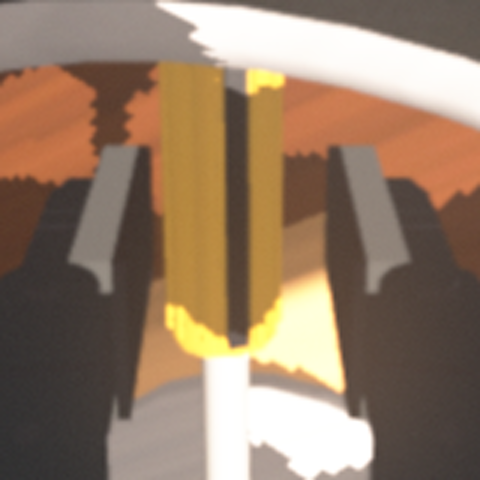

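>>> servo_tool(delta_pos=[[0,-2,0],[0,-2,0],[0,-2,0],[0,-2,0],[0.2,-2.2,0.2],[0.3,-2.4,0.2],[0.3,-2.4,0.3],[0.3,-2.4,0.3]], dr=[[0,0,0],[0,0,0],[0,0,0],[-8,0,0],[-16,0,0],[-24,0,0],[-29,0,0],[-29,0,0]], claw=255)

```text
time: 41.4
eef_pos: [0.6224, -0.0087, 0.0869]
eef_rot: [0.944, 0.306, 0.039, 0.12]
contact_force: [15.3, -30.6, -19.4]
finger_gap: 0.0132
```

>>> servo_tool(delta_pos=[[0,0,0],[0,0,0],[0,0,0],[0,0,0],[0,0,0],[0,0,0],[0,0,0]], dr=[[0,0,0],[0,0,0],[0,0,0],[7,0,0],[14,0,0],[14,0,0],[14,0,0]], claw=155)

```text
time: 42.1
eef_pos: [0.6217, -0.0075, 0.0868]
eef_rot: [0.952, 0.305, 0.0, 0.002]
contact_force: [-0.8, 0.8, -0.2]
finger_gap: 0.0336
```

```bash

python3 - <<'E'
from h import *
look('w29',4)
E
```

```text
t 42.1 pos [ 0.6217 -0.0075  0.0868] gap 0.0336 F [-0.8  0.8 -0.2] M [-0.06  0.02  0.  ] j [-0.03  0.63  1.72 -0.    0.79  0.92]
tilt about u -0.18 rv [-0.2 -0.1 -0.2]
grasp off: radial 0.0858 lat 0.0042 z 0.0918
```

View pics/w29z.png

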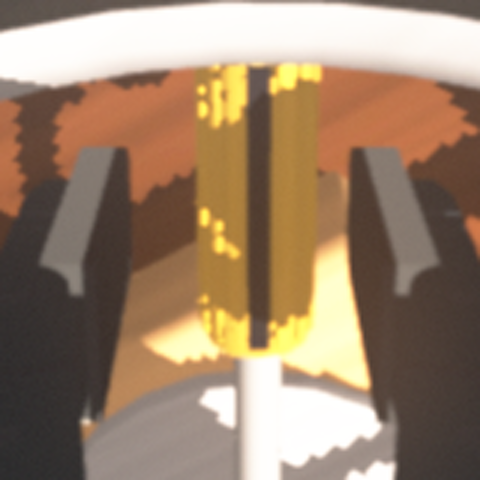

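>>> servo_tool(delta_pos=[[0,0,-40],[0,0,-80],[0,0,-115],[5,8,-115],[10,16,-115],[15,24,-115],[20,32,-115],[25,40,-115]], dr=[[0,0,0],[0,0,-4],[0,0,-12.5],[0,0,-21],[0,0,-29.5],[0,0,-38],[0,0,-46.5],[0,0,-55]])

```text
time: 42.95
eef_pos: [0.6649, -0.0244, 0.2014]
eef_rot: [0.701, 0.713, -0.001, 0.001]
contact_force: [-0.3, 0.3, -0.5]
finger_gap: 0.0335
```

```bash

python3 - <<'E'
from h import *
st(); p,R=sp(5,0,.115,.086); print(p); to(p,R)
E
```

```text
t 42.95 pos [ 0.6649 -0.0244  0.2014] gap 0.0335 F [-0.3  0.3 -0.5] M [0.02 0.02 0.01] j [-0.05  0.53  1.57 -0.    1.05 -0.07]
[ 0.63288068 -0.09639023  0.195     ]
delta [-71.5, -33.1, 6.6] dr [-0.09, 0.12, -64.78] rows 7.5
```

>>> servo_tool(delta_pos=[[-9,-4,1],[-18,-8,2],[-27,-12,3],[-36,-17,4],[-46,-21,5],[-55,-26,6],[-64,-30,6.6],[-71.5,-33,6.6]], dr=[[0,0,-8.5],[0,0,-17],[0,0,-25.5],[0,0,-34],[0,0,-42.5],[0,0,-51],[0,0,-59.5],[0,0,-64.8]])

```text
time: 43.75
eef_pos: [0.632, -0.0965, 0.1946]
eef_rot: [0.211, 0.978, -0.001, -0.0]
contact_force: [0.1, 0.3, -0.9]
finger_gap: 0.034
```

>>> servo_tool(delta_pos=[[0,0,0]], dr=[[0,0,0]])

```text
time: 43.85
eef_pos: [0.6321, -0.0968, 0.1948]
eef_rot: [0.213, 0.977, -0.001, -0.0]
contact_force: [0.1, 0.6, -0.1]
finger_gap: 0.0332
```

```bash

python3 - <<'E'
from h import *
tilt(5); snap('wrist','w30'); pred('w30',5); p,R=sp(5,0,-.002,.086); to(p,R)
E
```

```text
t 43.85 pos [ 0.6321 -0.0968  0.1948] gap 0.0332 F [ 0.1  0.6 -0.1] M [0.02 0.01 0.02] j [-0.17  0.5   1.63 -0.    1.01 -1.31]
tilt about u -0.12 rv [-0.1  0.  -0.3]
grasp off: radial 0.0854 lat -0.0007 z 0.1998
[[320.09716667 190.9224223 ]]
[[320.28323408 228.07819341]]
[[320.39003033 249.46997644]]
delta [-0.4, 0.4, 116.9] dr [-0.08, 0.01, -0.49] rows 2.3
```

View pics/w30.png

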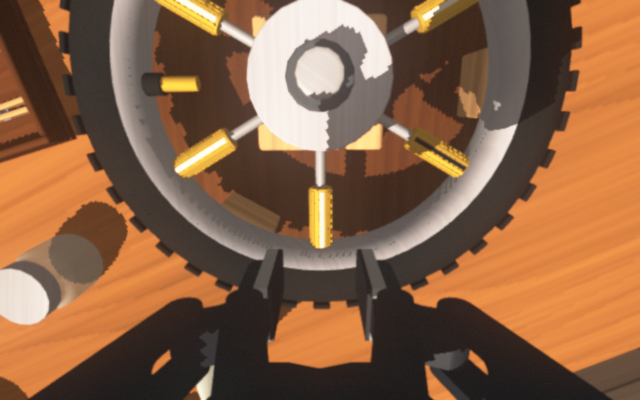

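>>> servo_tool(delta_pos=[[0,0.4,40],[0,0.4,80],[0,0.4,104],[0,0.4,108],[0,0.4,108]], dr=[[0,0,0],[0,0,0],[0,0,0],[0,0,0],[0,0,0]])

```text
time: 44.4
eef_pos: [0.6332, -0.0959, 0.0869]
eef_rot: [0.214, 0.977, -0.0, -0.001]
contact_force: [-0.7, -1.3, 1.0]
finger_gap: 0.0332
```

```bash

python3 - <<'E'
from h import *
look('w31',5);go(5,18,0,.0015,.086,4)
E
```

```text
t 44.4 pos [ 0.6332 -0.0959  0.0869] gap 0.0332 F [-0.7 -1.3  1. ] M [-0.02  0.03  0.03] j [-0.17  0.65  1.68 -0.    0.82 -1.31]
tilt about u -0.02 rv [ 0.   0.1 -0.4]
grasp off: radial 0.086 lat 0.0006 z 0.0919
[[0.2, -0.3, 0.4], [0.5, -0.6, 0.8], [0.7, -0.9, 1.2], [1.0, -1.1, 1.7]] [[-4.5, 0.0, -0.1], [-9.0, 0.1, -0.2], [-13.5, 0.1, -0.3], [-18.0, 0.1, -0.4]]
```

View pics/w31.png

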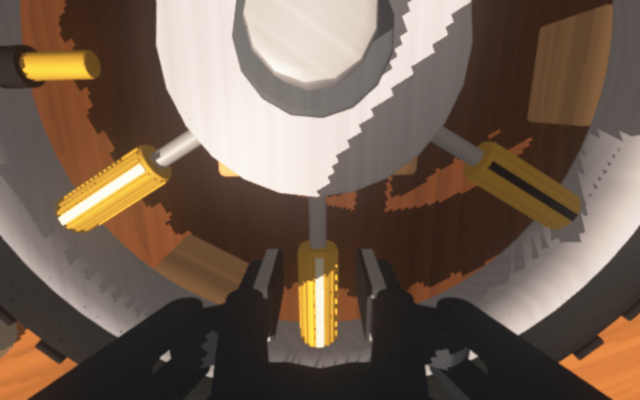

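>>> servo_tool(delta_pos=[[0,-0.3,0],[0,-0.6,0],[0,-0.8,0.3],[0,-0.8,0.3],[0,-0.8,0.3]], dr=[[-8,0,0],[-16,0,0],[-19,0,0],[-19,0,0],[-19,0,0]], claw=175)

```text
time: 44.95
eef_pos: [0.634, -0.0979, 0.0885]
eef_rot: [0.211, 0.964, 0.161, 0.036]
contact_force: [-0.1, -0.2, -0.2]
finger_gap: 0.0265
```

```bash

python3 - <<'E'
from h import *
look('w32',5);go(5,-18,0,.0015,.086,4)
E
```

```text
t 44.95 pos [ 0.634  -0.0979  0.0885] gap 0.0265 F [-0.1 -0.2 -0.2] M [-0.19  0.06 -0.  ] j [-0.32  0.65  1.72  0.47  0.79 -1.8 ]
tilt about u 18.95 rv [17.2 -8.  -0.4]
grasp off: radial 0.0876 lat -0.0025 z 0.0932
[[0.4, 0.1, 0.5], [0.7, 0.1, 1.0], [1.1, 0.2, 1.5], [1.4, 0.2, 2.1]] [[9.2, 0.0, -0.1], [18.5, 0.1, -0.2], [27.7, 0.1, -0.3], [37.0, 0.1, -0.4]]
```

View pics/w32.png

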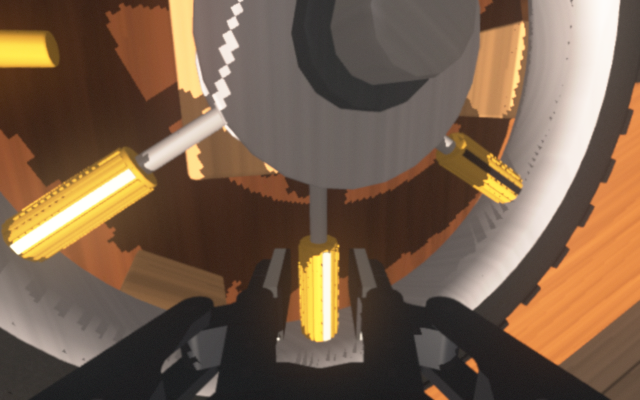

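>>> servo_tool(delta_pos=[[0,0,1.5],[0,0,1.5],[0,0,1.5],[0,0.2,1.5],[0,0.3,1.5],[0,0.5,1.5],[0,0.6,1.5],[0,0.6,1.5]], dr=[[0,0,0],[0,0,0],[0,0,0],[8.5,0,0],[17,0,0],[25.5,0,0],[34,0,0],[37,0,0]], claw=255)

```text
time: 45.8
eef_pos: [0.6345, -0.0961, 0.087]
eef_rot: [0.209, 0.965, -0.158, -0.033]
contact_force: [-3.0, -9.1, 4.2]
finger_gap: 0.0137
```

>>> servo_tool(delta_pos=[[0,0,0],[0,0,0],[0,0,0]], dr=[[0,0,0],[0,0,0],[0,0,0]], claw=175)

```text
time: 46.1
eef_pos: [0.6337, -0.0959, 0.0859]
eef_rot: [0.211, 0.965, -0.152, -0.033]
contact_force: [0.5, 0.3, -0.3]
finger_gap: 0.0269
```

```bash

python3 - <<'E'
from h import *
look('w33',5);go(5,19,0,.0015,.086,5)
E
```

```text
t 46.1 pos [ 0.6337 -0.0959  0.0859] gap 0.0269 F [ 0.5  0.3 -0.3] M [ 0.13 -0.06  0.03] j [-0.04  0.7   1.61 -0.35  0.98 -0.96]
tilt about u -17.94 rv [-16.3   7.4  -0.4]
grasp off: radial 0.0866 lat 0.0023 z 0.0907
[[0.1, -0.2, -0.1], [0.2, -0.4, -0.1], [0.3, -0.7, -0.2], [0.5, -0.9, -0.2], [0.6, -1.1, -0.2]] [[-7.4, 0.0, -0.1], [-14.8, 0.0, -0.2], [-22.2, 0.0, -0.2], [-29.6, 0.0, -0.3], [-36.9, 0.0, -0.4]]
```

View pics/w33z.png

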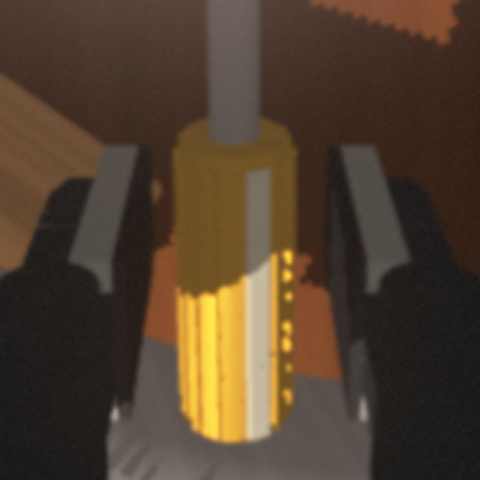

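>>> servo_tool(delta_pos=[[0.1,-0.2,0],[0.2,-0.4,0],[0.3,-0.7,0],[0.5,-0.9,0],[0.6,-1.1,0],[0.6,-1.1,0],[0.6,-1.1,0]], dr=[[-7.4,0,0],[-14.8,0,0],[-22.2,0,0],[-29.6,0,0],[-37,0,0],[-37,0,0],[-37,0,0]])

```text
time: 46.85
eef_pos: [0.6321, -0.0983, 0.0861]
eef_rot: [0.212, 0.963, 0.16, 0.035]
contact_force: [-0.1, -0.8, 0.2]
finger_gap: 0.0266
```

```bash

python3 - <<'E'
from h import *
look('w34',5);go(5,-18,0,.0015,.086,4)
E
```

```text
t 46.85 pos [ 0.6321 -0.0983  0.0861] gap 0.0266 F [-0.1 -0.8  0.2] M [-0.16  0.01  0.02] j [-0.32  0.65  1.73  0.47  0.78 -1.8 ]
tilt about u 18.87 rv [17.2 -7.8 -0.5]
grasp off: radial 0.0861 lat -0.0037 z 0.0908
[[0.0, 0.4, 0.0], [0.1, 0.8, 0.1], [0.1, 1.2, 0.2], [0.2, 1.6, 0.4]] [[9.2, -0.0, -0.1], [18.4, -0.0, -0.2], [27.7, -0.0, -0.3], [36.9, -0.0, -0.4]]
```

View pics/w34z.png

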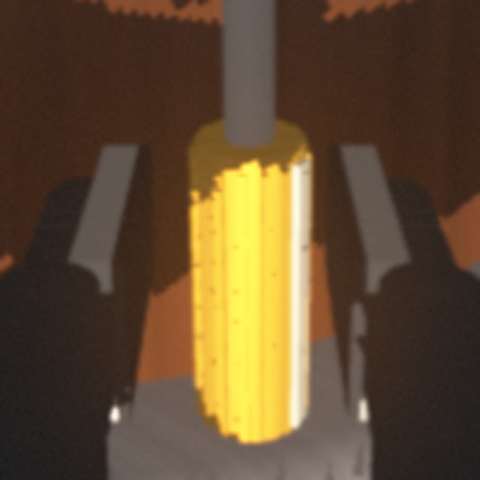

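>>> servo_tool(delta_pos=[[0,1.2,0],[0,1.2,0],[0,1.2,0],[0,1.3,0],[0,1.4,0],[0,1.5,0.2],[0,1.6,0.3],[0,1.6,0.3]], dr=[[0,0,0],[0,0,0],[0,0,0],[8.5,0,0],[17,0,0],[25.5,0,0],[34,0,0],[37,0,0]], claw=255)

```text
time: 47.7
eef_pos: [0.6333, -0.0957, 0.0866]
eef_rot: [0.208, 0.965, -0.159, -0.033]
contact_force: [-2.1, -12.6, -1.6]
finger_gap: 0.014
```

>>> servo_tool(delta_pos=[[0,0,0],[0,0,0],[0,0,0],[0.1,-0.2,0],[0.2,-0.3,0],[0.3,-0.4,0],[0.5,-0.5,0],[0.5,-0.5,0]], dr=[[0,0,0],[0,0,0],[-3,0,0],[-11.5,0,0],[-20,0,0],[-28.5,0,0],[-37,0,0],[-37,0,0]], claw=175)

```text
time: 48.5
eef_pos: [0.6317, -0.098, 0.0865]
eef_rot: [0.213, 0.963, 0.163, 0.036]
contact_force: [0.7, 0.4, 0.1]
finger_gap: 0.0268
```

```bash

python3 - <<'E'
from h import *
look('w35',5);go(5,-18,0,.0015,.086,4)
E
```

```text
t 48.5 pos [ 0.6317 -0.098   0.0865] gap 0.0268 F [0.7 0.4 0.1] M [-0.13  0.08 -0.04] j [-0.32  0.65  1.73  0.48  0.78 -1.8 ]
tilt about u 19.17 rv [17.4 -8.  -0.6]
grasp off: radial 0.0856 lat -0.0036 z 0.0912
[[-0.1, 0.5, 0.1], [-0.2, 1.0, 0.3], [-0.3, 1.5, 0.4], [-0.4, 1.9, 0.6]] [[9.2, -0.0, -0.2], [18.5, -0.0, -0.3], [27.7, -0.0, -0.5], [36.9, -0.0, -0.6]]
```

View pics/w35z.png

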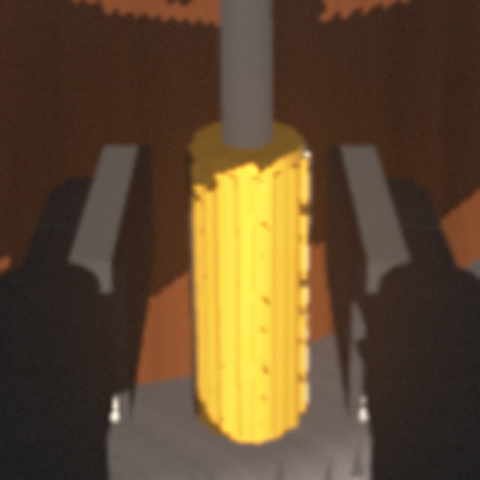

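Repeat the stroke (done about 79°).

>>> servo_tool(delta_pos=[[0,1.2,0],[0,1.2,0],[0,1.2,0],[0,1.3,0],[0,1.4,0.2],[0,1.5,0.3],[0,1.7,0.4],[0,1.7,0.4]], dr=[[0,0,0],[0,0,0],[0,0,0],[8.5,0,0],[17,0,0],[25.5,0,0],[34,0,0],[37,0,0]], claw=255)

```text
time: 49.35
eef_pos: [0.6329, -0.0953, 0.0868]
eef_rot: [0.208, 0.964, -0.16, -0.034]
contact_force: [-3.6, -18.4, -3.0]
finger_gap: 0.0136
```

>>> servo_tool(delta_pos=[[0,0,0],[0,0,0],[0,0,0],[0.1,-0.2,0],[0.2,-0.3,0],[0.3,-0.4,0],[0.5,-0.5,0],[0.5,-0.5,0]], dr=[[0,0,0],[0,0,0],[-3,0,0],[-11.5,0,0],[-20,0,0],[-28.5,0,0],[-37,0,0],[-37,0,0]], claw=175)

```text
time: 50.15
eef_pos: [0.6321, -0.0964, 0.087]
eef_rot: [0.213, 0.963, 0.162, 0.036]
contact_force: [-0.2, -0.5, -0.2]
finger_gap: 0.0268
```

```bash

python3 - <<'E'
from h import *
look('w36',5);go(5,-18,0,.0015,.086,4)
E
```

```text
t 50.15 pos [ 0.6321 -0.0964  0.087 ] gap 0.0268 F [-0.2 -0.5 -0.2] M [-0.15  0.11  0.04] j [-0.32  0.65  1.73  0.48  0.78 -1.8 ]
tilt about u 19.13 rv [17.4 -8.  -0.6]
grasp off: radial 0.0852 lat -0.0019 z 0.0917
[[-0.2, 0.1, 0.1], [-0.4, 0.1, 0.2], [-0.6, 0.2, 0.4], [-0.8, 0.2, 0.6]] [[9.2, -0.0, -0.1], [18.4, -0.0, -0.3], [27.7, -0.0, -0.4], [36.9, -0.0, -0.6]]
```

View pics/w36z.png

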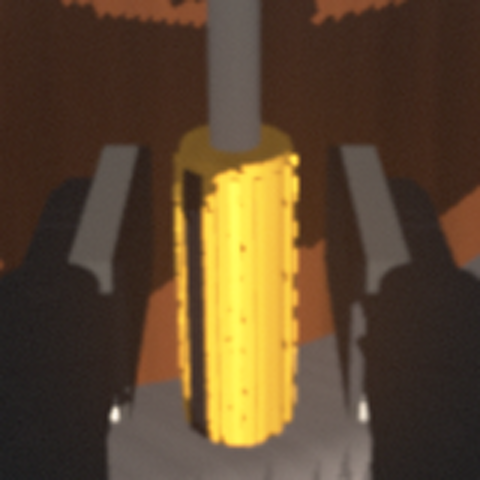

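>>> servo_tool(delta_pos=[[0,0,0],[0,0,0],[0,0,0],[0,0,0],[0,0,0.2],[0,0.1,0.3],[0,0.2,0.4],[0,0.2,0.4]], dr=[[0,0,0],[0,0,0],[0,0,0],[8.5,0,0],[17,0,0],[25.5,0,0],[34,0,0],[37,0,0]], claw=255)

```text
time: 51.0
eef_pos: [0.6326, -0.0951, 0.0868]
eef_rot: [0.208, 0.964, -0.161, -0.033]
contact_force: [-4.7, -18.0, -2.9]
finger_gap: 0.0137
```

>>> servo_tool(delta_pos=[[0,0,0],[0,0,0],[0,0,0],[0.1,-0.2,0],[0.2,-0.3,0],[0.3,-0.4,0],[0.5,-0.5,0],[0.5,-0.5,0]], dr=[[0,0,0],[0,0,0],[-3,0,0],[-11.5,0,0],[-20,0,0],[-28.5,0,0],[-33,0,0],[-33,0,0]], claw=175)

```text
time: 51.8
eef_pos: [0.6318, -0.0959, 0.087]
eef_rot: [0.213, 0.968, 0.127, 0.028]
contact_force: [-0.3, -1.0, 0.1]
finger_gap: 0.0271
```

```bash

python3 - <<'E'
from h import *
look('w37',5);go(5,-14,0,.0015,.086,4)
E
```

```text
t 51.8 pos [ 0.6318 -0.0959  0.087 ] gap 0.0271 F [-0.3 -1.   0.1] M [-0.14  0.09  0.02] j [-0.28  0.64  1.72  0.37  0.77 -1.69]
tilt about u 14.99 rv [13.6 -6.3 -0.6]
grasp off: radial 0.0848 lat -0.0013 z 0.0919
[[-0.3, -0.1, 0.1], [-0.6, -0.2, 0.2], [-0.9, -0.3, 0.3], [-1.2, -0.5, 0.5]] [[7.2, 0.0, -0.1], [14.4, 0.0, -0.2], [21.7, 0.0, -0.4], [28.9, 0.0, -0.5]]
```

View pics/w37z.png

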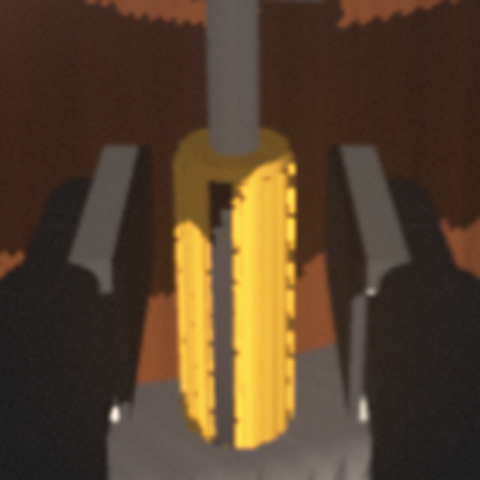

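>>> servo_tool(delta_pos=[[0,-0.5,0],[0,-0.5,0],[0,-0.5,0],[0,-0.5,0],[0,-0.4,0.2],[0,-0.3,0.3],[0,-0.3,0.4],[0,-0.3,0.4]], dr=[[0,0,0],[0,0,0],[0,0,0],[8.5,0,0],[17,0,0],[25.5,0,0],[28,0,0],[28,0,0]], claw=255)

```text
time: 52.65
eef_pos: [0.6322, -0.0952, 0.0868]
eef_rot: [0.21, 0.971, -0.115, -0.024]
contact_force: [-4.6, -13.6, 4.0]
finger_gap: 0.0141
```

>>> servo_tool(delta_pos=[[0,0,0],[0,0,0],[0,0,0],[0,0,0],[0,0,0],[0,0,0]], dr=[[0,0,0],[0,0,0],[-3,0,0],[-10,0,0],[-13,0,0],[-13,0,0]], claw=155)

```text
time: 53.25
eef_pos: [0.6321, -0.0951, 0.0867]
eef_rot: [0.214, 0.977, 0.0, 0.001]
contact_force: [-0.9, -0.6, -0.3]
finger_gap: 0.0335
```

```bash

python3 - <<'E'
from h import *
look('w38',5)
E
```

```text
t 53.25 pos [ 0.6321 -0.0951  0.0867] gap 0.0335 F [-0.9 -0.6 -0.3] M [-0.05 -0.01 -0.  ] j [-0.17  0.65  1.68  0.    0.82 -1.31]
tilt about u 0.02 rv [-0.  -0.1 -0.5]
grasp off: radial 0.0848 lat 0.0008 z 0.0917
```

View pics/w38z.png

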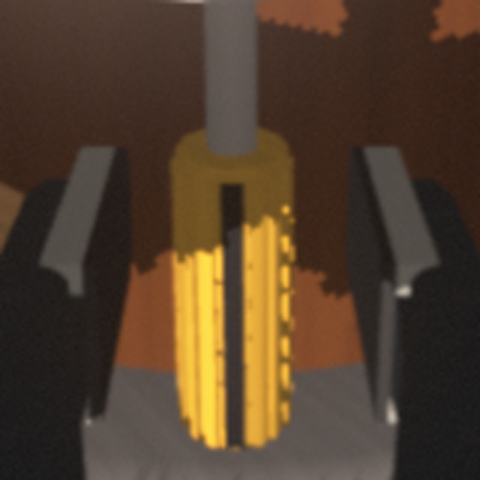

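>>> servo_tool(delta_pos=[[0,0,-40],[0,0,-80],[0,0,-112],[0,0,-112]], dr=[[0,0,0],[0,0,0],[0,0,4],[0,0,8]])

```text
time: 53.7
eef_pos: [0.6355, -0.0942, 0.2038]
eef_rot: [0.282, 0.959, -0.0, 0.005]
contact_force: [0.4, 0.4, 0.5]
finger_gap: 0.0332
```

```bash

python3 - <<'E'
from h import *
st(); p,R=sp(6,0,.115,.086); print(p); to(p,R)
E
```

```text
t 53.7 pos [ 0.6355 -0.0942  0.2038] gap 0.0332 F [0.4 0.4 0.5] M [-0.03  0.06  0.01] j [-0.16  0.49  1.63 -0.    1.02 -1.16]
[ 0.5630415  -0.14657478  0.195     ]
delta [32.6, -83.2, 8.4] dr [0.33, 0.44, 51.51] rows 6.0
```

>>> servo_tool(delta_pos=[[5,-13,1],[10,-27,2],[15,-41,4],[21,-55,6],[27,-69,8],[32.6,-83,8.4],[32.6,-83,8.4],[32.6,-83,8.4]], dr=[[0,0,8.5],[0,0,17],[0,0,25.5],[0,0,34],[0.2,0.3,42.5],[0.3,0.4,51],[0.3,0.4,51.5],[0.3,0.4,51.5]])

```text
time: 54.5
eef_pos: [0.5605, -0.1464, 0.1901]
eef_rot: [0.669, 0.743, -0.002, -0.003]
contact_force: [1.3, 0.4, -0.4]
finger_gap: 0.0337
```

```bash

python3 - <<'E'
from h import *
tilt(6); snap('wrist','w40'); pred('w40',6); p,R=sp(6,0,.0065,.086); to(p,R)
E
```

```text
t 54.5 pos [ 0.5605 -0.1464  0.1901] gap 0.0337 F [ 1.3  0.4 -0.4] M [ 0.03  0.01 -0.01] j [-0.28  0.43  1.77  0.    0.95 -0.38]
tilt about u -0.4 rv [0.1 0.4 0.3]
grasp off: radial 0.0856 lat -0.0025 z 0.1951
[[323.51671071 193.31076441]]
[[323.13002976 231.10392781]]
[[322.90595354 252.85057313]]
delta [-0.8, 2.9, 103.6] dr [-0.38, -0.18, 0.35] rows 2.1
```

View pics/w40.png

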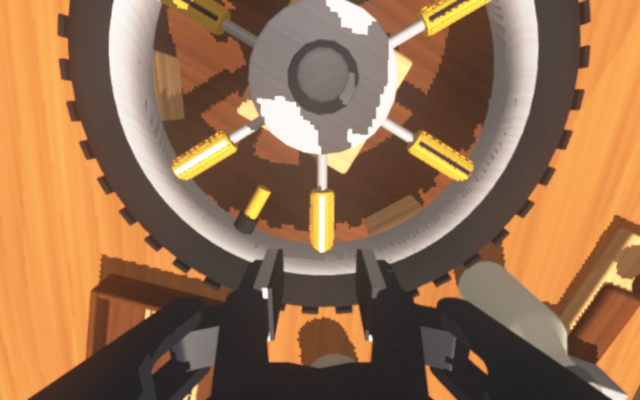

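>>> servo_tool(delta_pos=[[0,1.5,40],[-0.8,1.5,80],[-0.8,1.5,100],[-0.8,1.5,103.5],[-0.8,1.5,103.5]], dr=[[-0.4,0,0],[-0.4,0,0],[-0.4,0,0],[-0.4,0,0],[-0.4,0,0]])

```text
time: 55.05
eef_pos: [0.561, -0.1467, 0.086]
eef_rot: [0.67, 0.743, 0.001, -0.002]
contact_force: [-0.2, 0.5, 0.9]
finger_gap: 0.0335
```

>>> servo_tool(delta_pos=[[0,-0.3,0],[0,-0.5,0],[0,-0.6,0],[0,-0.6,0],[0,-0.6,0]], dr=[[-8,0,0],[-16,0,0],[-19,0,0],[-19,0,0],[-19,0,0]], claw=175)

```text
time: 55.55
eef_pos: [0.5615, -0.1476, 0.0879]
eef_rot: [0.661, 0.732, 0.124, 0.11]
contact_force: [1.0, -0.6, 0.5]
finger_gap: 0.0269
```

```bash

python3 - <<'E'
from h import *
look('w41',6);go(6,-18,0,.0015,.086,4)
E
```

```text
t 55.55 pos [ 0.5615 -0.1476  0.0879] gap 0.0269 F [ 1.  -0.6  0.5] M [-0.02  0.15  0.05] j [-0.35  0.52  2.01  0.45  0.34 -0.86]
tilt about u 19.08 rv [  2.1 -19.    0.1]
grasp off: radial 0.0869 lat -0.0033 z 0.0926
[[0.2, 0.3, 0.4], [0.4, 0.7, 0.9], [0.7, 1.0, 1.3], [0.9, 1.3, 1.9]] [[9.3, -0.0, 0.0], [18.5, -0.1, 0.1], [27.8, -0.1, 0.1], [37.1, -0.2, 0.2]]
```

View pics/w41z.png

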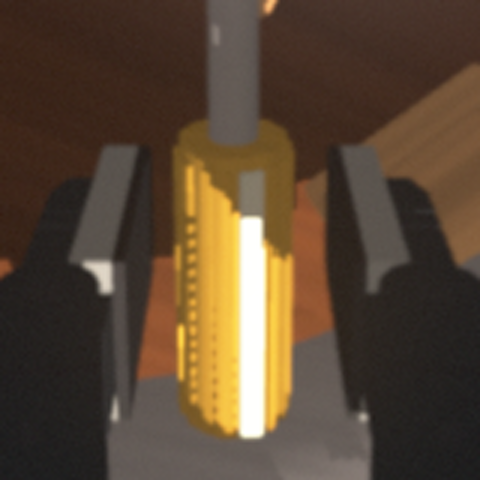

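>>> servo_tool(delta_pos=[[0,-0.5,1.5],[0,-0.5,1.5],[0,-0.5,1.5],[0,-0.4,1.5],[0,-0.2,1.5],[0,0,1.5],[0,0.1,1.6],[0,0.1,1.6]], dr=[[0,0,0],[0,0,0],[0,0,0],[8.5,0,0],[17,0,0],[25.5,0,0],[34,0,0],[37,0,0]], claw=255)

```text
time: 56.4
eef_pos: [0.5621, -0.1475, 0.0863]
eef_rot: [0.661, 0.733, -0.118, -0.107]
contact_force: [-1.9, -1.1, 6.2]
finger_gap: 0.0137
```

>>> servo_tool(delta_pos=[[0,0,0],[0,0,0],[0,0,0]], dr=[[0,0,0],[0,0,0],[0,0,0]], claw=175)

```text
time: 56.7
eef_pos: [0.5604, -0.1472, 0.0847]
eef_rot: [0.662, 0.733, -0.115, -0.106]
contact_force: [0.4, -0.5, 0.8]
finger_gap: 0.0271
```

```bash

python3 - <<'E'
from h import *
look('w42',6);go(6,19,0,.0015,.086,5)
E
```

```text
t 56.7 pos [ 0.5604 -0.1472  0.0847] gap 0.0271 F [ 0.4 -0.5  0.8] M [ 0.01 -0.15 -0.02] j [-0.23  0.7   1.62 -0.11  1.12 -0.27]
tilt about u -17.97 rv [-1.6 17.9  0.2]
grasp off: radial 0.0863 lat -0.0012 z 0.0894
[[0.1, 0.3, -0.5], [0.2, 0.7, -1.0], [0.2, 1.0, -1.4], [0.3, 1.4, -1.8], [0.4, 1.8, -2.2]] [[-7.4, -0.0, 0.0], [-14.8, -0.1, 0.0], [-22.2, -0.1, 0.1], [-29.6, -0.2, 0.1], [-37.0, -0.2, 0.1]]
```

View pics/w42z.png

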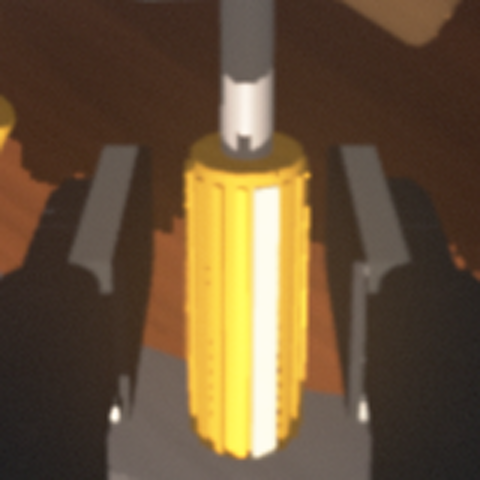

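>>> servo_tool(delta_pos=[[0,0.1,-0.3],[0,0.2,-0.5],[0,0.3,-0.8],[0,0.4,-1],[0,0.4,-1],[0,0.4,-1],[0,0.4,-1]], dr=[[-7.4,0,0],[-14.8,0,0],[-22.2,0,0],[-29.6,0,0],[-37,0,0],[-37,0,0],[-37,0,0]])

```text
time: 57.45
eef_pos: [0.5595, -0.1475, 0.0858]
eef_rot: [0.662, 0.731, 0.124, 0.109]
contact_force: [0.3, -0.9, 0.6]
finger_gap: 0.0269
```

```bash

python3 - <<'E'
from h import *
look('w43',6);go(6,-18,-.0018,.001,.086,4)
E
```

```text
t 57.45 pos [ 0.5595 -0.1475  0.0858] gap 0.0269 F [ 0.3 -0.9  0.6] M [-0.04  0.11  0.02] j [-0.35  0.52  2.01  0.45  0.34 -0.86]
tilt about u 18.96 rv [  2.1 -18.8  -0. ]
grasp off: radial 0.0866 lat -0.0052 z 0.0905
[[0.2, 0.2, 0.1], [0.4, 0.5, 0.2], [0.5, 0.7, 0.3], [0.7, 1.0, 0.4]] [[9.2, -0.1, 0.0], [18.5, -0.1, 0.0], [27.7, -0.2, 0.0], [37.0, -0.2, 0.0]]
```

View pics/w43z.png

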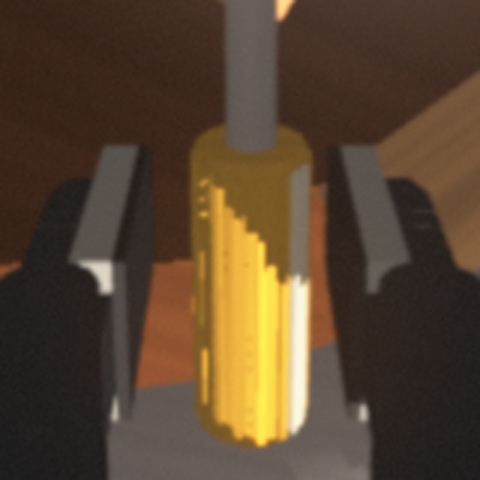

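>>> servo_tool(delta_pos=[[0,1.4,0],[0,1.4,0],[0,1.4,0],[0,1.5,0],[0,1.6,0],[0,1.7,0.2],[0,1.8,0.3],[0,1.8,0.3]], dr=[[0,0,0],[0,0,0],[0,0,0],[8.5,0,0],[17,0,0],[25.5,0,0],[34,0,0],[37,0,0]], claw=255)

```text
time: 58.3
eef_pos: [0.5622, -0.1473, 0.0863]
eef_rot: [0.661, 0.733, -0.12, -0.109]
contact_force: [-7.2, -2.2, 0.6]
finger_gap: 0.0135
```

>>> servo_tool(delta_pos=[[0,0,0],[0,0,0],[0,0,0],[0,-0.1,0],[0,-0.2,0],[0,-0.3,0],[0,-0.4,0],[0,-0.4,0]], dr=[[0,0,0],[0,0,0],[-3,0,0],[-11.5,0,0],[-20,0,0],[-28.5,0,0],[-37,0,0],[-37,0,0]], claw=175)

```text
time: 59.1
eef_pos: [0.5605, -0.1475, 0.0867]
eef_rot: [0.662, 0.731, 0.124, 0.111]
contact_force: [0.3, 0.0, -0.5]
finger_gap: 0.0267
```

```bash

python3 - <<'E'
from h import *
look('w44',6);go(6,-18,-.0018,.001,.086,4)
E
```

```text
t 59.1 pos [ 0.5605 -0.1475  0.0867] gap 0.0267 F [ 0.3  0.  -0.5] M [0.02 0.17 0.03] j [-0.35  0.52  2.01  0.46  0.33 -0.86]
tilt about u 19.15 rv [  2. -19.  -0.]
grasp off: radial 0.0867 lat -0.0042 z 0.0914
[[0.2, 0.3, 0.2], [0.3, 0.6, 0.4], [0.5, 0.9, 0.6], [0.7, 1.2, 0.9]] [[9.3, -0.0, -0.0], [18.6, -0.1, -0.0], [27.8, -0.1, -0.0], [37.1, -0.2, -0.0]]
```

View pics/w44z.png

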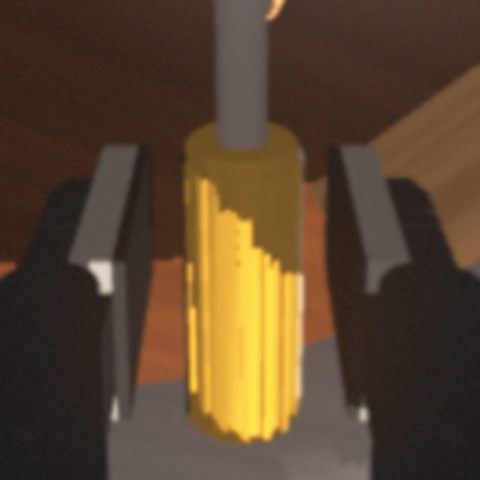

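>>> servo_tool(delta_pos=[[0,0.5,0.3],[0,0.5,0.3],[0,0.5,0.3],[0,0.6,0.3],[0,0.7,0.3],[0,0.8,0.4],[0,0.9,0.5],[0,0.9,0.5]], dr=[[0,0,0],[0,0,0],[0,0,0],[8.5,0,0],[17,0,0],[25.5,0,0],[34,0,0],[37,0,0]], claw=255)

```text
time: 59.95
eef_pos: [0.5623, -0.1473, 0.0865]
eef_rot: [0.661, 0.732, -0.12, -0.109]
contact_force: [-8.7, -1.4, 1.3]
finger_gap: 0.0139
```

>>> servo_tool(delta_pos=[[0,0,0],[0,0,0],[0,0,0],[0,-0.1,0],[0,-0.2,0],[0,-0.3,0],[0,-0.4,0],[0,-0.4,0]], dr=[[0,0,0],[0,0,0],[-3,0,0],[-11.5,0,0],[-20,0,0],[-28.5,0,0],[-37,0,0],[-37,0,0]], claw=175)

```text
time: 60.75
eef_pos: [0.5615, -0.1475, 0.0868]
eef_rot: [0.662, 0.731, 0.124, 0.111]
contact_force: [-0.5, -0.1, 0.9]
finger_gap: 0.0268
```

```bash

python3 - <<'E'
from h import *
look('w45',6);go(6,-18,-.0018,.001,.086,4)
E
```

```text
t 60.75 pos [ 0.5615 -0.1475  0.0868] gap 0.0268 F [-0.5 -0.1  0.9] M [-0.04  0.15 -0.06] j [-0.35  0.52  2.01  0.45  0.34 -0.86]
tilt about u 19.16 rv [  2.  -19.1  -0. ]
grasp off: radial 0.0868 lat -0.0033 z 0.0915
[[0.2, 0.1, 0.1], [0.4, 0.2, 0.3], [0.6, 0.2, 0.5], [0.8, 0.3, 0.7]] [[9.3, -0.0, -0.0], [18.6, -0.1, -0.0], [27.9, -0.1, -0.0], [37.1, -0.2, -0.0]]
```

View pics/w45z.png

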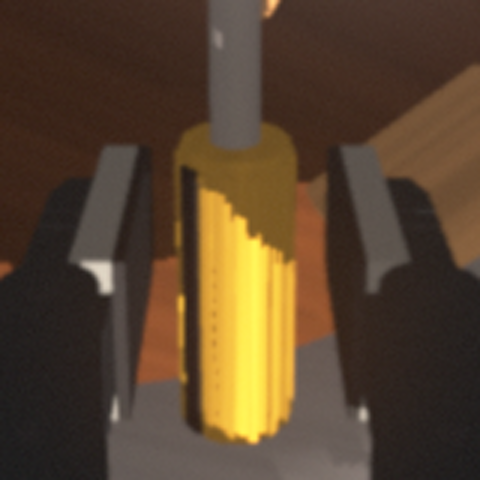

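>>> servo_tool(delta_pos=[[0,-0.3,0],[0,-0.3,0],[0,-0.3,0],[0,-0.2,0.3],[0,-0.1,0.3],[0,0,0.4],[0,0.2,0.5],[0,0.2,0.5]], dr=[[0,0,0],[0,0,0],[0,0,0],[8.5,0,0],[17,0,0],[25.5,0,0],[34,0,0],[37,0,0]], claw=255)

```text
time: 61.6
eef_pos: [0.5623, -0.1474, 0.0865]
eef_rot: [0.661, 0.732, -0.12, -0.109]
contact_force: [-9.1, 0.0, 2.1]
finger_gap: 0.0135
```

>>> servo_tool(delta_pos=[[0,0,0],[0,0,0],[0,0,0],[0,-0.1,0],[0,-0.2,0],[0,-0.3,0],[0,-0.4,0],[0,-0.4,0]], dr=[[0,0,0],[0,0,0],[-3,0,0],[-11.5,0,0],[-20,0,0],[-28.5,0,0],[-35,0,0],[-35,0,0]], claw=175)

```text
time: 62.4
eef_pos: [0.5602, -0.1471, 0.0859]
eef_rot: [0.664, 0.733, 0.111, 0.097]
contact_force: [0.3, 1.0, -0.3]
finger_gap: 0.0269
```

```bash

python3 - <<'E'
from h import *
look('w46',6);go(6,-18,-.0018,.001,.086,4)
E
```

```text
t 62.4 pos [ 0.5602 -0.1471  0.0859] gap 0.0269 F [ 0.3  1.  -0.3] M [ 0.01  0.19 -0.02] j [-0.34  0.53  1.99  0.36  0.38 -0.75]
tilt about u 16.94 rv [  1.9 -16.8  -0.1]
grasp off: radial 0.0863 lat -0.0043 z 0.0906
[[0.2, -0.1, 0.0], [0.3, -0.2, 0.0], [0.5, -0.4, 0.1], [0.7, -0.5, 0.2]] [[8.7, -0.1, -0.0], [17.4, -0.1, -0.0], [26.2, -0.2, -0.0], [34.9, -0.3, -0.0]]
```

View pics/w46z.png

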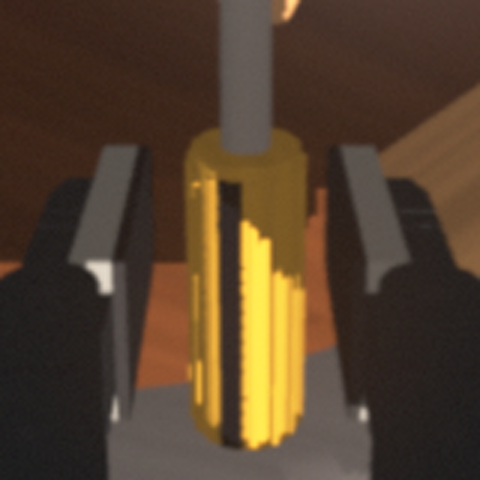

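>>> servo_tool(delta_pos=[[0,0.7,0],[0,0.7,0],[0,0.7,0],[0,0.7,0],[0,0.8,0],[0,0.9,0],[0,1,0.2],[0,1,0.2]], dr=[[0,0,0],[0,0,0],[0,0,0],[8.5,0,0],[17,0,0],[25.5,0,0],[33.5,0,0],[33.5,0,0]], claw=255)

```text
time: 63.25
eef_pos: [0.5623, -0.1475, 0.0857]
eef_rot: [0.662, 0.734, -0.114, -0.102]
contact_force: [-15.0, -1.4, 16.3]
finger_gap: 0.0135
```

>>> servo_tool(delta_pos=[[0,0,0],[0,0,0],[0,0,0],[0,0,0],[0,0,0],[0,0,0]], dr=[[0,0,0],[0,0,0],[-3,0,0],[-10,0,0],[-16.5,0,0],[-16.5,0,0]], claw=155)

```text
time: 63.85
eef_pos: [0.5628, -0.1472, 0.0865]
eef_rot: [0.671, 0.742, 0.001, -0.001]
contact_force: [-0.6, 0.2, 0.3]
finger_gap: 0.0332
```

>>> servo_tool(delta_pos=[[0,0,-40],[0,0,-80],[0,0,-120],[0,0,-160],[0,0,-160]], dr=[[0,0,0],[0,0,0],[0,0,0],[0,0,0],[0,0,0]])

```text
time: 64.35
eef_pos: [0.5688, -0.1489, 0.253]
eef_rot: [0.671, 0.742, 0.002, 0.003]
contact_force: [0.1, 0.2, 0.8]
finger_gap: 0.0334
```

```bash

python3 - <<'E'
from h import *
look('w47',6); a=cv2.imread('pics/w47.png')[0:300,100:560]; cv2.imwrite('pics/w47z.png',cv2.resize(a,None,fx=1.7,fy=1.7,interpolation=cv2.INTER_CUBIC)); snap('scene','s47')
to([*C,.30],Rd(95.7))
E
```

```text
t 64.35 pos [ 0.5688 -0.1489  0.253 ] gap 0.0334 F [0.1 0.2 0.8] M [-0.05  0.    0.05] j [-0.28  0.36  1.71  0.    1.06 -0.38]
tilt about u 0.44 rv [-0.1 -0.4  0.1]
grasp off: radial 0.0888 lat 0.0054 z 0.258
delta [87.7, -2.5, -52.1] dr [0.04, -0.1, 0.09] rows 2.0
```

View pics/w47z.png

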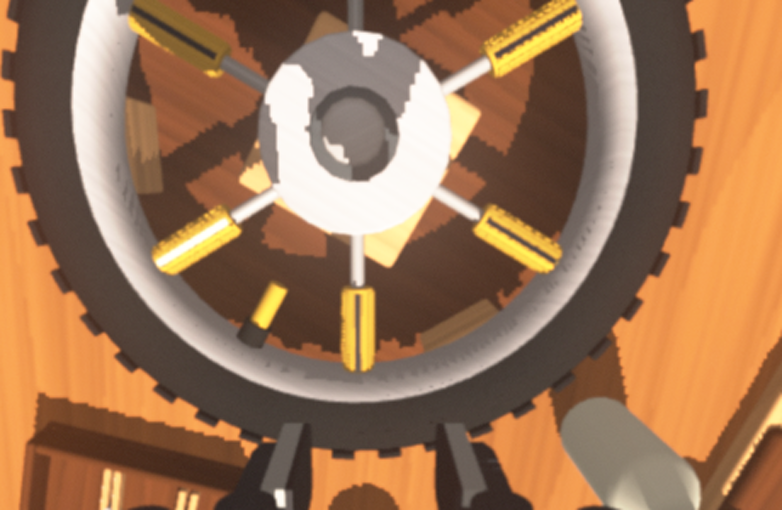

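View pics/s47.png

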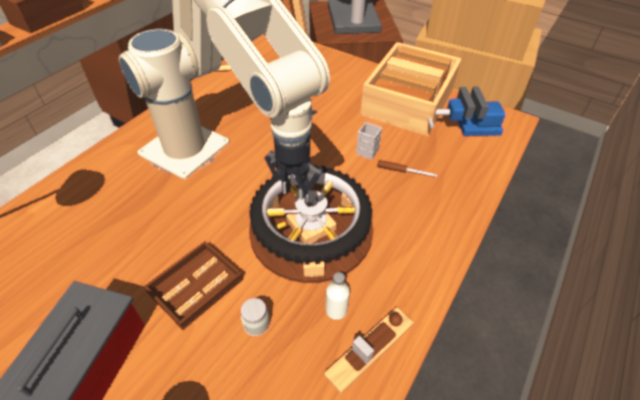

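```bash
sed -i 's/^C=.*; PHI/C=np.array([.553,-.0603]); PHI/' h.py
python3 - <<'E'
from h import *
to([*C,.185],Rd(95.7)); d=ld('w47'); print(ray(d,(316,74),.12),ray(d,(308,79),.151))
E
```

```text
delta [88.4, -4.0, 62.9] dr [0.04, -0.1, 0.09] rows 2.2
[ 0.55828452 -0.05558043  0.12      ] [ 0.55371487 -0.06164057  0.151     ]
```

>>> servo_tool(delta_pos=[[30,-1,0],[65,-3,10],[88,-4,50],[88,-4,61],[88,-4,61],[88,-4,61]], dr=[[0,0,0],[0,0,0],[0,0,0],[0,0,0],[0,0,0],[0,0,0]], claw=255)

```text
time: 65.05
eef_pos: [0.5521, -0.0609, 0.1852]
eef_rot: [0.67, 0.742, 0.001, -0.002]
contact_force: [0.3, -1.0, -0.2]
finger_gap: -0.0001
```

```bash

python3 - <<'E'
from h import *
st(); snap('wrist','w50');to([*C,.166],Rd(95.7))
E
```

```text
t 65.05 pos [ 0.5521 -0.0609  0.1852] gap -0.0001 F [ 0.3 -1.  -0.2] M [-0.01 -0.04  0.06] j [-0.13  0.4   1.83  0.    0.91 -0.24]
delta [0.6, 0.6, 19.8] dr [0.01, -0.2, 0.07] rows 0.4
```

View pics/w50.png

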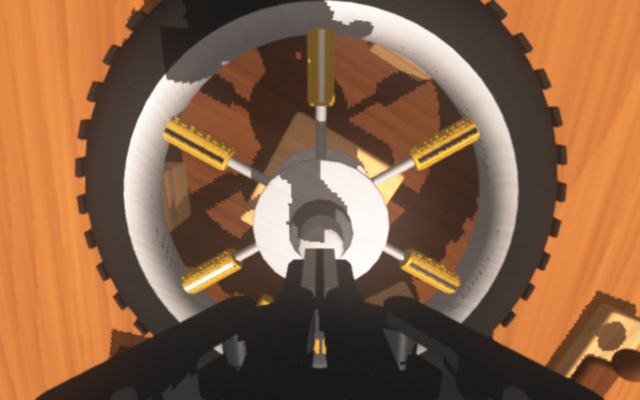

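>>> servo_tool(delta_pos=[[0.5,0.5,12],[0.5,0.5,20],[0.5,0.5,26],[0.5,0.5,30],[0.5,0.5,33],[0.5,0.5,34],[0.5,0.5,34],[0.5,0.5,34]], dr=[[0,0,0],[0,0,0],[0,0,0],[0,0,0],[0,0,0],[0,0,0],[0,0,0],[0,0,0]])

```text
time: 65.9
eef_pos: [0.5524, -0.0601, 0.1521]
eef_rot: [0.67, 0.742, 0.001, -0.001]
contact_force: [-1.6, -1.6, 10.7]
finger_gap: -0.0001
```

```bash

python3 - <<'E'
from h import *
st()
E
```

```text
t 65.9 pos [ 0.5524 -0.0601  0.1521] gap -0.0001 F [-1.6 -1.6 10.7] M [-0.37  0.42  0.01] j [-0.13  0.45  1.85  0.    0.84 -0.24]
```

>>> servo_tool(delta_pos=[[0,0,1.5],[0,0,2.5],[0,0,3],[0,0,3],[0,0,3]], dr=[[0,0,0],[0,0,0],[0,0,0],[0,0,0],[0,0,0]])

```text
time: 66.4
eef_pos: [0.5525, -0.0601, 0.1509]
eef_rot: [0.67, 0.742, 0.002, -0.001]
contact_force: [-7.3, -0.5, 26.4]
finger_gap: 0.0001
```

```bash

python3 - <<'E'
from h import *
st(); snap('side','d51'); a=cv2.imread('pics/d51.png')[130:250,250:390]; cv2.imwrite('pics/d51z.png',cv2.resize(a,None,fx=4,fy=4,interpolation=cv2.INTER_CUBIC))
E
```

```text
t 66.4 pos [ 0.5525 -0.0601  0.1509] gap 0.0001 F [-7.3 -0.5 26.4] M [-0.24  1.42 -0.03] j [-0.13  0.45  1.85  0.    0.84 -0.24]
```

View pics/d51z.png

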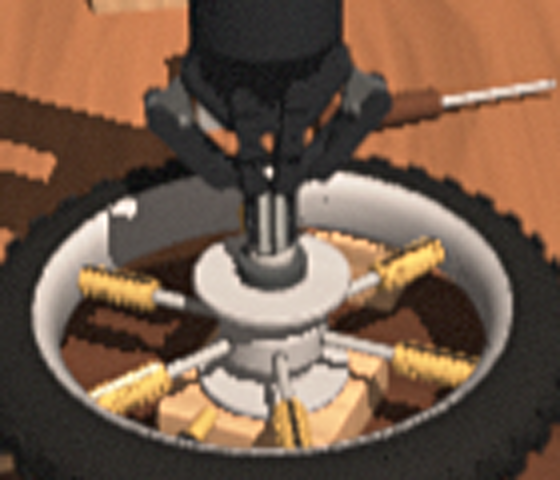

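```bash

python3 - <<'E'
from h import *
d=ld('s47'); print(ray(d,(367,158),0),ray(d,(370,128),.095)); to([.50,.34,.40],Rd(95.7))
E
```

```text
[5.42959372e-01 2.92281046e-01 1.11022302e-16] [0.52543359 0.32718357 0.095     ]
delta [404.1, -11.4, -247.9] dr [0.09, -0.18, 0.11] rows 9.5
```

>>> servo_tool(delta_pos=[[0,0,-40],[40,0,-70],[86,-1,-100],[130,-2,-125],[175,-4,-150],[220,-5,-175],[265,-7,-200],[310,-8,-220]], dr=[[0,0,0],[0,0,0],[0,0,0],[0,0,0],[0,0,0],[0,0,0],[0,0,0],[0,0,0]], claw=0)

```text
time: 67.25
eef_pos: [0.5132, 0.2404, 0.3667]
eef_rot: [0.67, 0.742, 0.002, -0.001]
contact_force: [0.2, -1.3, -0.5]
finger_gap: 0.0857
```

>>> servo_tool(delta_pos=[[46,-2,-15],[90,-3,-28],[90,-3,-28],[90,-3,-28]], dr=[[0,0,0],[0,0,0],[0,0,0],[0,0,0]])

```text
time: 67.65
eef_pos: [0.5012, 0.3287, 0.3934]
eef_rot: [0.67, 0.743, 0.001, -0.002]
contact_force: [0.3, -0.2, -0.6]
finger_gap: 0.0854
```

```bash

python3 - <<'E'
from h import *
st(); snap('wrist','w52'); snap('side','d52')
E
```

```text
t 67.65 pos [0.5012 0.3287 0.3934] gap 0.0854 F [ 0.3 -0.2 -0.6] M [ 0.01 -0.03 -0.02] j [0.56 0.25 1.53 0.   1.36 0.45]
```

View pics/w52.png

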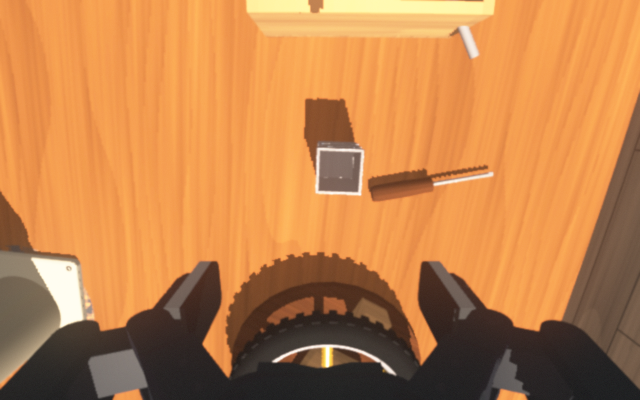

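View pics/d52.png

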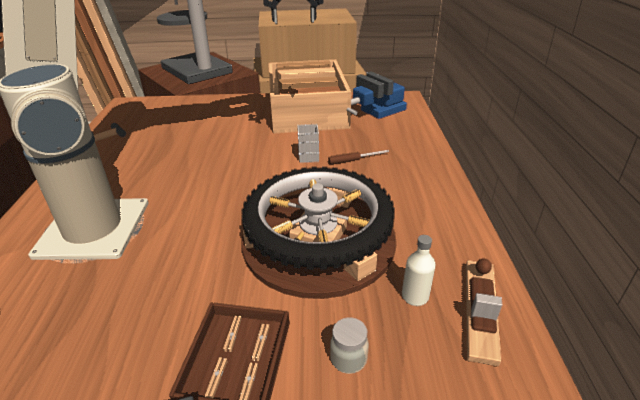

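```bash

python3 - <<'E'
from h import *
d=ld('w52')
a=cv2.imread('pics/w52.png')[130:215,290:400]; cv2.imwrite('pics/w52z.png',cv2.resize(a,None,fx=6,fy=6,interpolation=cv2.INTER_CUBIC))
P=np.array([ray(d,p,.095) for p in [(316.5,148),(362.5,147.5),(363,195),(315.5,194)]]);print(P.round(4)); c=P.mean(0);print('c',c)
for i in range(4): v=P[(i+1)%4]-P[i]; print(np.hypot(*v[:2]).round(4),np.degrees(np.arctan2(v[1],v[0])).round(1))
for p,z in [((370,188),.012),((372,198),.012),((432,180),.012),((492,173),.005)]: print('sd',ray(d,p,z).round(4))
print('box',ray(d,(262,35),0), ray(d,(445,37),0))
E
```

```text
[[0.4957 0.3492 0.095 ]
 [0.5534 0.3559 0.095 ]
 [0.5626 0.2946 0.095 ]
 [0.5005 0.2894 0.095 ]]
c [0.52805232 0.322269   0.095     ]
0.0581 6.6
0.062 -81.4
0.0624 -175.3
0.06 94.6
sd [0.5852 0.2864 0.012 ]
sd [0.5907 0.2707 0.012 ]
sd [0.6793 0.3091 0.012 ]
sd [0.7743 0.329  0.005 ]
box [0.40277606 0.48916628 0.        ] [0.66240137 0.51445662 0.        ]
```

View pics/w52z.png

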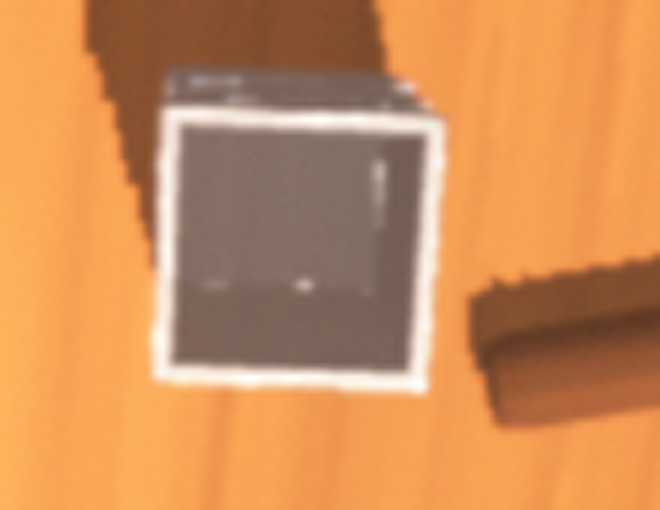

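```bash
cat >> h.py <<'E'
def cp(g,psi,beta,back=0):
    R=Rd(psi)@Ro.from_euler('y',beta,degrees=True).as_matrix()
    return np.array(g)+R[:,2]*(.005-back), R
E
python3 - <<'E'
from h import *
d=ld('w52')
P=np.array([ray(d,p,.095) for p in [(317,147.5),(363.8,150),(361.2,195),(315.8,193)]]);c=P.mean(0);print('c',c)
for i in range(4): v=P[(i+1)%4]-P[i]; print(np.hypot(*v[:2]).round(4),np.degrees(np.arctan2(v[1],v[0])).round(1))
d=ld('d52')
print(ray(d,(308.5,127),.095))
p,R=cp([c[0],c[1],.065],92.8,45,.12); print(p); to(p,R)
E
```

```text
c [0.52818663 0.32199064 0.095     ]
0.0593 3.0
0.0588 -85.3
0.0596 -176.6
0.0592 94.3
[0.53194012 0.33048101 0.095     ]
[0.53215896 0.24077044 0.14631728]
delta [-89.7, 22.3, 246.3] dr [-1.27, 44.82, 2.8] rows 5.3
```

>>> servo_tool(delta_pos=[[-30,5,20],[-60,12,50],[-90,22,90],[-90,22,135],[-90,22,180],[-90,22,225],[-90,22,246],[-90,22,246]], dr=[[0,8,0],[0,16,0],[-0.5,24,1],[-0.7,32,1],[-1,40,1.5],[-1,45,1.9],[-1,45,1.9],[-1,45,1.9]])

```text
time: 68.55
eef_pos: [0.5303, 0.2394, 0.1434]
eef_rot: [0.633, 0.672, 0.261, -0.282]
contact_force: [-0.9, -0.5, 0.3]
finger_gap: 0.0856
```

```bash

python3 - <<'E'
from h import *
st(); snap('wrist','w53'); p,R=cp([.5285,.3225,.065],93.9,45,.12); to(p,R)
E
```

```text
t 68.55 pos [0.5303 0.2394 0.1434] gap 0.0856 F [-0.9 -0.5  0.3] M [-0.35  0.02 -0.04] j [ 0.04  0.59  1.9   1.02  0.99 -0.76]
delta [0.9, 2.3, 0.5] dr [0.16, -0.24, -0.28] rows 0.1
```

View pics/w53.png

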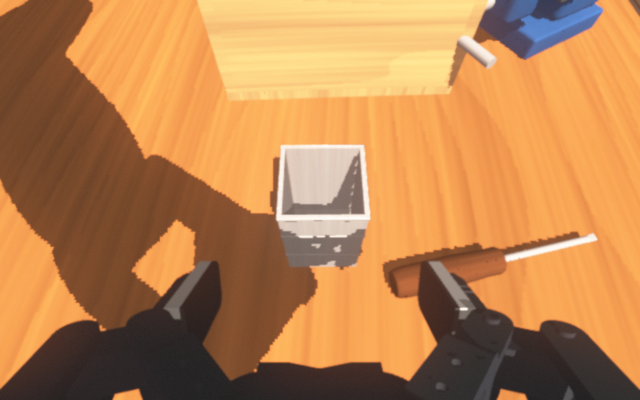

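>>> servo_tool(delta_pos=[[1,2,30],[1,2,60],[1,2,90],[1,2,112],[1,2,119],[1,2,119]], dr=[[0,0,0],[0,0,0],[0,0,0],[0,0,0],[0,0,0],[0,0,0]])

```text
time: 69.2
eef_pos: [0.5296, 0.3276, 0.0659]
eef_rot: [0.63, 0.675, 0.265, -0.28]
contact_force: [-0.0, 0.8, 1.3]
finger_gap: 0.085
```

```bash

python3 - <<'E'
from h import *
st(); snap('wrist','w54'); p,R=cp([.5285,.3225,.065],93.9,45,0); to(p,R); snap('side','d54')
E
```

```text
t 69.2 pos [0.5296 0.3276 0.0659] gap 0.085 F [-0.   0.8  1.3] M [-0.35 -0.03  0.02] j [ 0.2   0.74  1.88  1.21  0.85 -0.86]
delta [-4.0, -1.7, 2.6] dr [0.31, -0.27, 0.12] rows 0.1
```

View pics/w54.png

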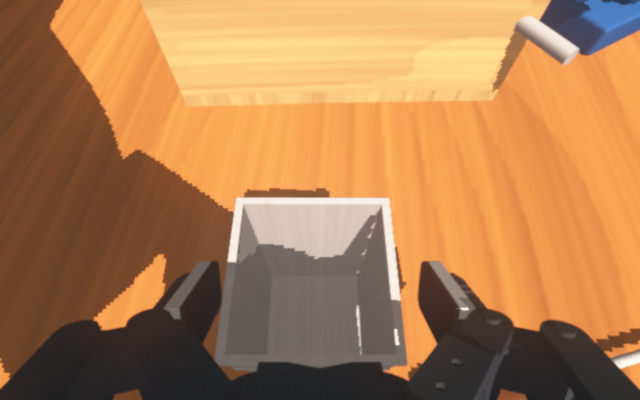

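View pics/d54.png

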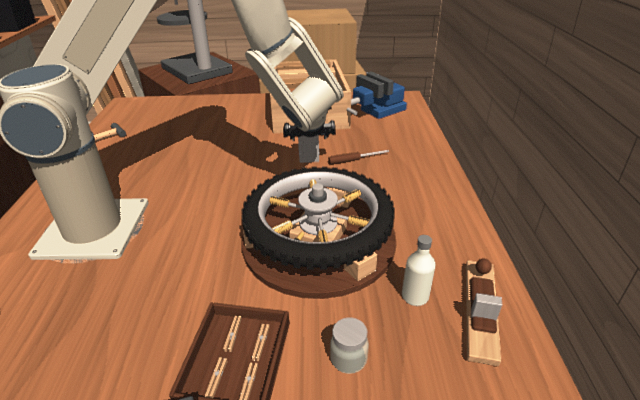

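>>> servo_tool(delta_pos=[[-2,-1.7,1],[-2,-1.7,1],[-2,-1.7,1],[-2,-1.7,1],[-2,-1.7,1]], dr=[[0,0,0],[0,0,0],[0,0,0],[0,0,0],[0,0,0]], claw=255, force=50)

```text
time: 69.8
eef_pos: [0.5279, 0.3256, 0.0631]
eef_rot: [0.631, 0.674, 0.264, -0.28]
contact_force: [-1.3, -5.7, 6.8]
finger_gap: 0.0575
```

```bash

python3 - <<'E'
from h import *
s=st()
# lift 120 up, then target pose
R0=Ro.from_quat(s['eef_rot']).as_matrix(); print('up in tool',(R0.T@[0,0,1]).round(3), 'z',R0[:,2].round(3))
g=s['eef_pos']-R0[:,2]*.005; print('grasp',g)
p,R=cp([.40,.334,.18],130,0); to(p,R); p,R=cp([.40,.334,.14],130,-45); to(p,R)
E
```

```text
t 69.8 pos [0.5279 0.3256 0.0631] gap 0.0575 F [-1.3 -5.7  6.8] M [-0.22  0.18  0.13] j [ 0.2   0.75  1.88  1.22  0.85 -0.87]
up in tool [ 0.711  0.004 -0.704] z [-0.043  0.709 -0.704]
grasp [0.52811028 0.32208651 0.06666117]
delta [91.5, -126.7, -67.2] dr [14.52, -43.66, -34.29] rows 6.7
delta [62.1, -124.7, -42.1] dr [0.32, -86.91, -40.22] rows 11.1
```

>>> servo_tool(delta_pos=[[20,0,-20],[50,0.3,-50],[80,0.5,-80],[85,0.5,-85],[85,0.5,-85]], dr=[[0,0,0],[0,0,0],[0,0,0],[0,0,0],[0,0,0]])

```text
time: 70.3
eef_pos: [0.5283, 0.3255, 0.184]
eef_rot: [0.63, 0.674, 0.265, -0.279]
contact_force: [-0.2, 0.2, -2.5]
finger_gap: 0.0574
```

```bash

python3 - <<'E'
from h import *
s=st(); p,R=cp([.40,.334,.19],130,0); to(p,R); snap('wrist','w55')
E
```

```text
t 70.3 pos [0.5283 0.3255 0.184 ] gap 0.0574 F [-0.2  0.2 -2.5] M [-0.63  0.01  0.  ] j [ 0.2   0.53  1.87  1.06  0.94 -0.61]
delta [13.1, -127.5, 10.7] dr [14.64, -43.58, -34.19] rows 6.7
```

View pics/w55.png

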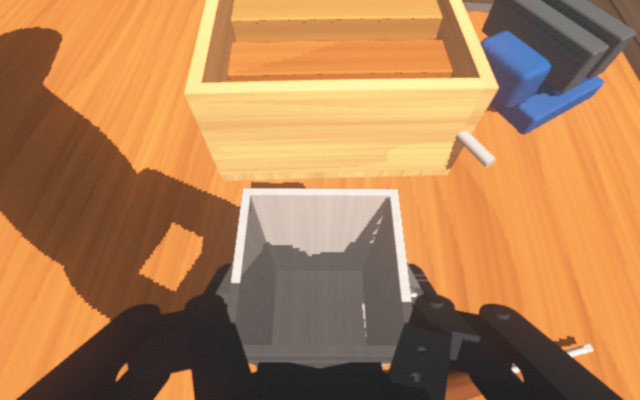

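>>> servo_tool(delta_pos=[[2,-18,1],[4,-36,3],[6,-54,5],[8,-72,6],[10,-90,8],[12,-109,9],[13,-127,11],[13,-127,11]], dr=[[2.1,-6.2,-4.9],[4.2,-12.4,-9.8],[6.3,-18.7,-14.7],[8.4,-24.9,-19.6],[10.5,-31.2,-24.5],[12.6,-37.4,-29.4],[14.6,-43.6,-34.2],[14.6,-43.6,-34.2]])

```text
time: 71.15
eef_pos: [0.3962, 0.3352, 0.1816]
eef_rot: [0.419, 0.908, -0.004, -0.002]
contact_force: [-0.1, 0.8, -0.8]
finger_gap: 0.0578
```

```bash

python3 - <<'E'
from h import *
s=st(); p,R=cp([.40,.334,.13],130,-44); to(p,R)
E
```

```text
t 71.15 pos [0.3962 0.3352 0.1816] gap 0.0578 F [-0.1  0.8 -0.8] M [ 0.07  0.04 -0.02] j [ 0.68  0.36  1.91 -0.    0.88 -0.03]
delta [-6.8, 2.5, 55.2] dr [-0.28, -43.99, 0.55] rows 5.1
```

>>> servo_tool(delta_pos=[[-1,0,9],[-2,1,18],[-4,1,27],[-5,2,37],[-6,2,47],[-7,2.5,55],[-7,2.5,55]], dr=[[0,-8,0],[0,-16,0],[0,-24,0],[-0.2,-32,0.3],[-0.3,-40,0.5],[-0.3,-45,0.5],[-0.3,-45,0.5]])

```text
time: 71.85
eef_pos: [0.4041, 0.3294, 0.1244]
eef_rot: [0.392, 0.837, -0.164, 0.346]
contact_force: [-0.0, -0.2, -3.2]
finger_gap: 0.0576
```

```bash

python3 - <<'E'
from h import *
s=st(); R=Ro.from_quat(s['eef_rot']).as_matrix(); print('z',R[:,2].round(3),'up',(R.T@[0,0,1]).round(3)); p,R=cp([.40,.334,.034],130,-45); to(p,R); snap('side','d56')
E
```

```text
t 71.85 pos [0.4041 0.3294 0.1244] gap 0.0576 F [-0.  -0.2 -3.2] M [ 0.48  0.38 -0.04] j [ 1.03  0.64  1.87 -0.83  1.13  0.9 ]
z [ 0.45  -0.545 -0.707] up [-0.707 -0.003 -0.707]
delta [68.2, 0.1, 64.6] dr [-0.34, -0.03, -0.07] rows 1.9
```

View pics/d56.png

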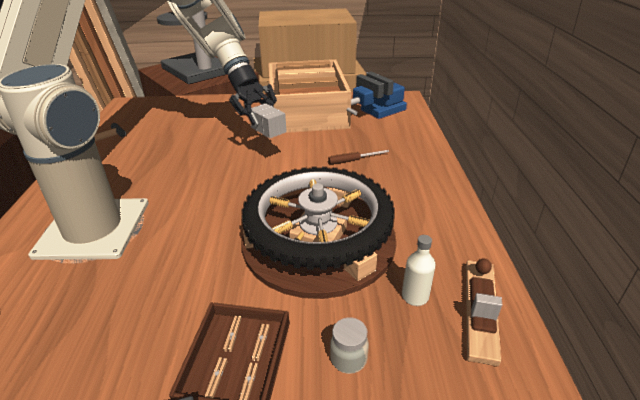

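>>> servo_tool(delta_pos=[[20,0,20],[42,0,42],[58,0,58],[64,0,64],[66,0,66],[68,0,68]], dr=[[0,0,0],[0,0,0],[0,0,0],[0,0,0],[0,0,0],[0,0,0]])

```text
time: 72.5
eef_pos: [0.407, 0.331, 0.0333]
eef_rot: [0.395, 0.836, -0.16, 0.346]
contact_force: [-0.9, -0.5, -2.4]
finger_gap: 0.0577
```

```bash

python3 - <<'E'
from h import *
s=st(); snap('side','d57'); R=Ro.from_quat(s['eef_rot']).as_matrix(); print('grasp',s['eef_pos']-.005*R[:,2])
E
```

```text
t 72.5 pos [0.407  0.331  0.0333] gap 0.0577 F [-0.9 -0.5 -2.4] M [0.46 0.39 0.05] j [ 1.03  0.8   1.86 -0.9   1.02  1.05]
grasp [0.40475854 0.33373678 0.03681142]
```

Lower in small steps until contact.

>>> servo_tool(delta_pos=[[2,0,2],[3,0,3],[4,0,4],[4.5,0,4.5],[4.5,0,4.5]], dr=[[0,0,0],[0,0,0],[0,0,0],[0,0,0],[0,0,0]])

```text
time: 73.05
eef_pos: [0.4065, 0.3313, 0.0269]
eef_rot: [0.394, 0.836, -0.16, 0.347]
contact_force: [-2.3, 1.0, 4.4]
finger_gap: 0.0576
```

>>> servo_tool(delta_pos=[[0,0,0],[0,0,0],[0,0,0],[0,0,0],[0,0,-30],[0,0,-70],[0,0,-115],[0,0,-130]], dr=[[0,0,0],[0,0,0],[0,0,0],[0,0,0],[0,0,0],[0,0,0],[0,0,0],[0,0,0]], claw=0)

```text
time: 73.85
eef_pos: [0.3468, 0.4046, 0.1207]
eef_rot: [0.394, 0.836, -0.157, 0.347]
contact_force: [0.2, 0.1, 0.6]
finger_gap: 0.0851
```

```bash

python3 - <<'E'
from h import *
s=st(); snap('wrist','w58'); p,R=cp([.40,.334,.26],130,0); to(p,R); p,R=cp([.43,.31,.03],130,45,.14); print(p); to(p,R)
E
```

```text
t 73.85 pos [0.3468 0.4046 0.1207] gap 0.0851 F [0.2 0.1 0.6] M [ 0.29  0.21 -0.02] j [ 1.18  0.68  1.78 -0.73  1.22  0.95]
delta [-157.3, -3.2, -32.7] dr [0.52, 44.76, -0.43] rows 5.2
[0.49136013 0.23687385 0.12545942]
delta [-160.6, 3.4, 153.0] dr [0.7, 89.76, -0.22] rows 10.4
```

View pics/w58.png

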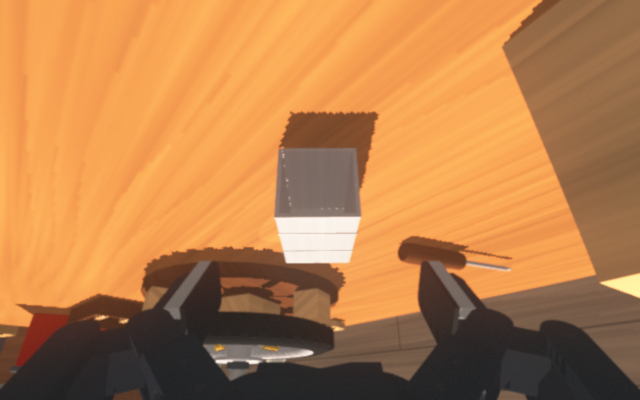

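>>> servo_tool(delta_pos=[[-25,0,-20],[-50,0,-35],[-75,-1,-35],[-105,-2,-34],[-130,-2,-33],[-157,-3,-33],[-157,-3,-33],[-157,-3,-33]], dr=[[0,8,0],[0,16,0],[0,24,0],[0,32,0],[0,40,0],[0.5,44.7,-0.4],[0.5,44.7,-0.4],[0.5,44.7,-0.4]])

```text
time: 74.7
eef_pos: [0.4012, 0.3295, 0.2515]
eef_rot: [0.426, 0.905, -0.004, 0.001]
contact_force: [-0.5, -0.5, -0.4]
finger_gap: 0.0852
```

```bash

python3 - <<'E'
from h import *
s=st(); snap('wrist','w59')
E
```

```text
t 74.7 pos [0.4012 0.3295 0.2515] gap 0.0852 F [-0.5 -0.5 -0.4] M [ 0.03 -0.01  0.02] j [ 0.67  0.26  1.85 -0.01  1.03 -0.02]
```

View pics/w59.png

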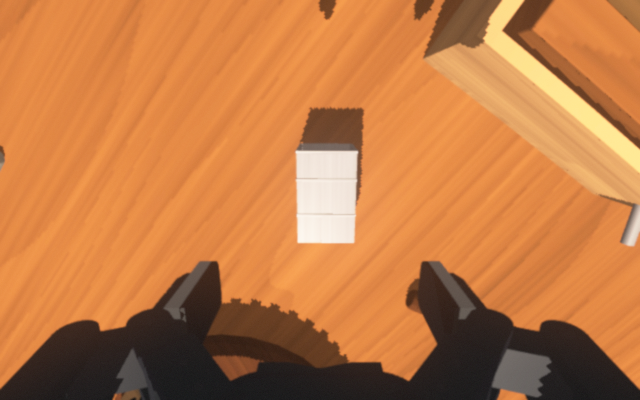

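```bash

python3 - <<'E'
from h import *
d=ld('w59')
P=np.array([ray(d,p,.058) for p in [(296.5,150.5),(358,150.5),(355.5,243),(298,243)]]);print(P.round(4));print('c',P.mean(0))
for i in range(4): v=P[(i+1)%4]-P[i]; print(np.hypot(*v[:2]).round(4),np.degrees(np.arctan2(v[1],v[0])).round(1))
ax=(P[0]+P[1])/2-(P[2]+P[3])/2; ax/=np.linalg.norm(ax); b=(P[2]+P[3])/2; print('axis ang',np.degrees(np.arctan2(ax[1],ax[0])),'bottom',b)
m=P.mean(0); g=m-ax*.0125; g[2]=.030; print('grasp',g)
for back in (.13,): 
    p,R=cp(g,np.degrees(np.arctan2(ax[1],ax[0])),45,back); print(p); to(p,R)
E
```

```text
[[0.3652 0.3376 0.058 ]
 [0.4103 0.375  0.058 ]
 [0.4717 0.3019 0.058 ]
 [0.4259 0.2638 0.058 ]]
c [0.41826585 0.3195737  0.058     ]
0.0587 39.7
0.0955 -50.0
0.0596 -140.2
0.0955 129.4
axis ang 129.70282428648147 bottom [0.4487657  0.28284014 0.058     ]
grasp [0.42625092 0.3099566  0.03      ]
[0.48271391 0.24195343 0.11838835]
delta [-119.9, 8.0, 133.1] dr [-0.4, 45.28, -0.14] rows 5.3
```

>>> servo_tool(delta_pos=[[-40,2,0],[-80,5,5],[-115,8,25],[-120,8,60],[-120,8,95],[-120,8,128],[-120,8,133],[-120,8,133]], dr=[[0,8,0],[0,16,0],[0,24,0],[0,32,0],[-0.2,40,0],[-0.4,45.3,0],[-0.4,45.3,0],[-0.4,45.3,0]])

```text
time: 75.55
eef_pos: [0.4815, 0.244, 0.1178]
eef_rot: [0.393, 0.836, 0.161, -0.348]
contact_force: [-0.3, -0.3, 2.2]
finger_gap: 0.0851
```

```bash

python3 - <<'E'
from h import *
s=st(); snap('wrist','w60'); p,R=cp([.4262,.310,.0305],129.7,45,0); to(p,R)
E
```

```text
t 75.55 pos [0.4815 0.244  0.1178] gap 0.0851 F [-0.3 -0.3  2.2] M [-0.29 -0.25 -0.  ] j [ 0.12  0.71  1.74  0.67  1.28 -0.96]
delta [-2.1, -1.4, 129.4] dr [-0.08, -0.01, 0.05] rows 2.6
```

View pics/w60.png

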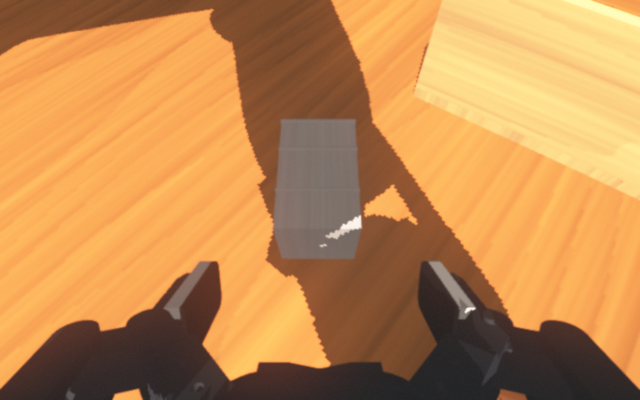

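>>> servo_tool(delta_pos=[[-1,-1.4,30],[-2,-1.4,65],[-2,-1.4,100],[-2,-1.4,120],[-2,-1.4,128],[-2,-1.4,128]], dr=[[0,0,0],[0,0,0],[0,0,0],[0,0,0],[0,0,0],[0,0,0]])

```text
time: 76.2
eef_pos: [0.4255, 0.3123, 0.0291]
eef_rot: [0.391, 0.837, 0.164, -0.346]
contact_force: [-0.3, -0.0, 1.3]
finger_gap: 0.0854
```

```bash

python3 - <<'E'
from h import *
s=st(); snap('wrist','w61'); p,R=cp([.4262,.310,.0305],129.7,45,0); to(p,R)
E
```

```text
t 76.2 pos [0.4255 0.3123 0.0291] gap 0.0854 F [-0.3 -0.   1.3] M [-0.28 -0.25  0.02] j [ 0.25  0.82  1.82  0.82  1.07 -1.06]
delta [-0.1, -1.3, 3.2] dr [0.12, -0.02, 0.18] rows 0.1
```

View pics/w61.png

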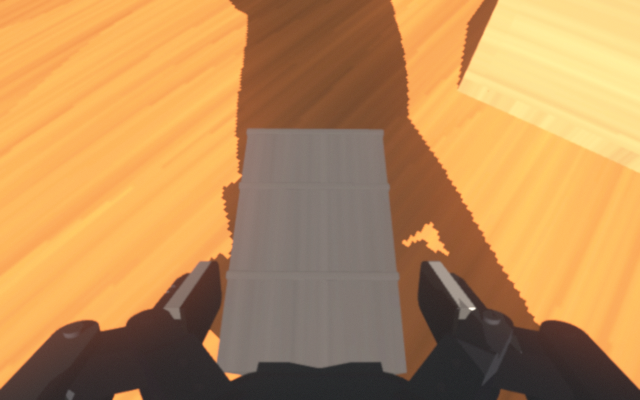

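>>> servo_tool(delta_pos=[[0,-1.4,1],[0,-1.4,1],[0,-1.4,1],[0,-1.4,1],[0,-1.4,1],[0,-1.4,1]], dr=[[0,0,0],[0,0,0],[0,0,0],[0,0,0],[0,0,0],[0,0,0]], claw=255, force=60)

```text
time: 76.85
eef_pos: [0.4249, 0.3106, 0.0281]
eef_rot: [0.393, 0.836, 0.164, -0.346]
contact_force: [0.9, -4.0, 6.8]
finger_gap: 0.0575
```

```bash

python3 - <<'E'
from h import *
s=st(); R=Ro.from_quat(s['eef_rot']).as_matrix(); print('z',R[:,2].round(3),'up',(R.T@[0,0,1]).round(3),'y',R[:,1].round(3)); g=s['eef_pos']-.005*R[:,2]; print('grasp',g)
# cup pose in tool frame: bottom centre, axis
ax=np.array([np.cos(np.radians(129.7)),np.sin(np.radians(129.7)),0]); b=np.array([.4488,.2828,.029])
print('axis in tool',(R.T@ax).round(3),'bottom rel TCP in tool',(R.T@(b-s['eef_pos'])).round(4))
E
```

```text
t 76.85 pos [0.4249 0.3106 0.0281] gap 0.0575 F [ 0.9 -4.   6.8] M [-0.23  0.11  0.24] j [ 0.25  0.82  1.82  0.82  1.07 -1.06]
z [-0.45   0.547 -0.706] up [ 0.708  0.003 -0.706] y [0.77  0.638 0.003]
grasp [0.42718108 0.30784885 0.03166726]
axis in tool [ 0.706 -0.001  0.708] bottom rel TCP in tool [-0.0252  0.0007 -0.0265]
```

>>> servo_tool(delta_pos=[[20,0,-20],[50,0.3,-50],[85,0.5,-85],[115,0.5,-115],[115,0.5,-115]], dr=[[0,0,0],[0,0,0],[0,0,0],[0,0,0],[0,0,0]])

```text
time: 77.35
eef_pos: [0.4272, 0.3114, 0.1949]
eef_rot: [0.392, 0.837, 0.167, -0.343]
contact_force: [0.3, -0.1, -1.8]
finger_gap: 0.0574
```

```bash
cat >> h.py <<'E'
CB=np.array([-.0252,0,-.0265])
def hubp(dz,psi=83.8,beta=-45.1,off=(0,0)):
    R=Rd(psi)@Ro.from_euler('y',beta,degrees=True).as_matrix()
    b=np.array([C[0]+off[0],C[1]+off[1],.215+dz]); return b-R@CB,R
E
python3 - <<'E'
from h import *
s=st(); to([.45,.2,.30],Rd(110)); p,R=hubp(.09); print(p, R@[.706,0,.708])
E
```

```text
t 77.35 pos [0.4272 0.3114 0.1949] gap 0.0574 F [ 0.3 -0.1 -1.8] M [-0.44 -0.37  0.  ] j [ 0.25  0.54  1.82  0.74  1.27 -0.85]
delta [3.4, -52.4, -145.7] dr [-7.14, -44.54, 18.84] rows 5.7
[ 0.55289383 -0.06127729  0.26844424] [-3.41199795e-04 -3.14079749e-03 -9.99844997e-01]
```

>>> servo_tool(delta_pos=[[0,-7,-20],[1,-15,-43],[2,-24,-68],[2,-33,-94],[3,-43,-120],[3.4,-52,-146],[3.4,-52,-146]], dr=[[-1.2,-7.4,3.1],[-2.4,-14.8,6.3],[-3.6,-22.2,9.4],[-4.8,-29.6,12.5],[-6,-37,15.7],[-7.1,-44.5,18.8],[-7.1,-44.5,18.8]])

```text
time: 78.05
eef_pos: [0.4491, 0.2002, 0.2971]
eef_rot: [0.572, 0.82, -0.003, -0.001]
contact_force: [0.0, 0.1, -1.9]
finger_gap: 0.0572
```

```bash

python3 - <<'E'
from h import *
s=st(); p,R=hubp(.10); to(p,R)
E
```

```text
t 78.05 pos [0.4491 0.2002 0.2971] gap 0.0572 F [ 0.   0.1 -1.9] M [ 0.03  0.01 -0.  ] j [ 0.4   0.16  1.86 -0.    1.12  0.04]
delta [-281.3, 7.4, 18.8] dr [10.07, -44.18, 25.1] rows 6.0
```

>>> servo_tool(delta_pos=[[-40,1,0],[-80,2,0],[-120,3,0],[-160,4,3],[-200,5,8],[-240,6,13],[-281,7.4,19],[-281,7.4,19]], dr=[[1.4,-6.3,3.6],[2.9,-12.6,7.2],[4.3,-18.9,10.8],[5.8,-25.2,14.3],[7.2,-31.6,17.9],[8.6,-37.9,21.5],[10.1,-44.2,25.1],[10.1,-44.2,25.1]])

```text
time: 78.85
eef_pos: [0.5509, -0.0639, 0.2702]
eef_rot: [0.686, 0.617, -0.292, 0.25]
contact_force: [-0.9, -0.6, -2.8]
finger_gap: 0.0573
```

```bash

python3 - <<'E'
from h import *
s=st(); p,R=hubp(.10); to(p,R); snap('side','d62'); snap('scene','s62'); 
a=cv2.imread('pics/d62.png')[60:260,220:420];b=cv2.imread('pics/s62.png')[90:290,210:410]
cv2.imwrite('pics/x62.png',cv2.resize(np.hstack([a,b]),None,fx=2,fy=2,interpolation=cv2.INTER_CUBIC))
E
```

```text
t 78.85 pos [ 0.5509 -0.0639  0.2702] gap 0.0573 F [-0.9 -0.6 -2.8] M [ 0.58 -0.08 -0.07] j [ 0.21  0.45  1.74 -0.75  1.35  0.65]
delta [-3.9, 1.6, -7.8] dr [-0.87, 0.13, 0.5] rows 0.2
```

View pics/x62.png

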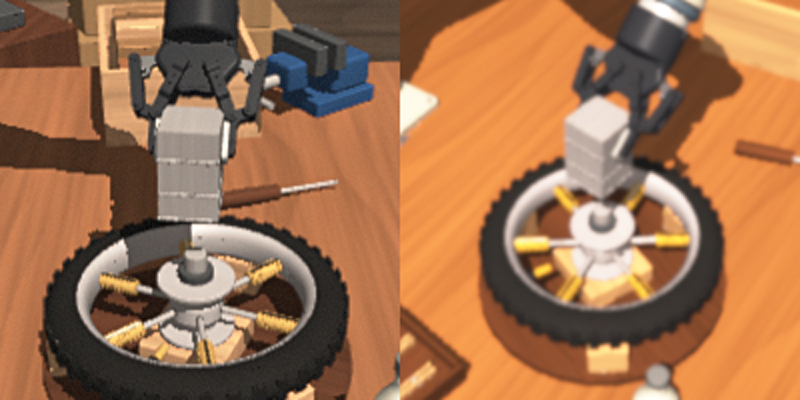

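>>> servo_tool(delta_pos=[[-4,1.6,-4],[-4,1.6,-4],[-4,1.6,-4]], dr=[[-0.9,0,0.5],[-0.9,0,0.5],[-0.9,0,0.5]])

```text
time: 79.25
eef_pos: [0.5536, -0.061, 0.2824]
eef_rot: [0.688, 0.617, -0.28, 0.261]
contact_force: [-0.9, -0.1, -2.1]
finger_gap: 0.0574
```

```bash

python3 - <<'E'
from h import *
s=st(); R=Ro.from_quat(s['eef_rot']).as_matrix(); b=s['eef_pos']+R@CB; ax=R@[.706,0,.708]; print('bottom',b,'axis',ax)
ey=R[:,1]; ex=np.cross(ey,ax)
out=[]
for n in ('side','scene'):
    d=snap(n,n[0]+'63'); im=d['frame'][:,:,::-1].copy(); im=cv2.resize(im,None,fx=4,fy=4,interpolation=cv2.INTER_CUBIC)
    for h in (0,.095):
        q=[b+ax*h+.029*(i*ex+j*ey) for i,j in ((1,1),(1,-1),(-1,-1),(-1,1))]
        cv2.polylines(im,[(proj(d,q)*4).astype(int)],True,(0,0,255),1)
    t=np.linspace(0,6.28,40); q=np.c_[C[0]+.042*np.cos(t),C[1]+.042*np.sin(t),0*t+.12]; cv2.polylines(im,[(proj(d,q)*4).astype(int)],True,(255,0,0),1)
    x=proj(d,[*C,.17])[0]*4; x=x.astype(int); out.append(im[x[1]-300:x[1]+200,x[0]-195:x[0]+195])
cv2.imwrite('pics/x63.png',np.hstack(out))
p,R=hubp(.09); to(p,R)
E
```

```text
t 79.25 pos [ 0.5536 -0.061   0.2824] gap 0.0574 F [-0.9 -0.1 -2.1] M [ 0.57 -0.01  0.01] j [ 0.22  0.43  1.75 -0.76  1.35  0.66]
bottom [ 0.55317432 -0.05995367  0.31899064] axis [ 0.01319247 -0.00386757 -0.99975547]
delta [9.6, -0.8, 9.9] dr [0.72, -0.01, -0.36] rows 0.3
```

View pics/x63.png

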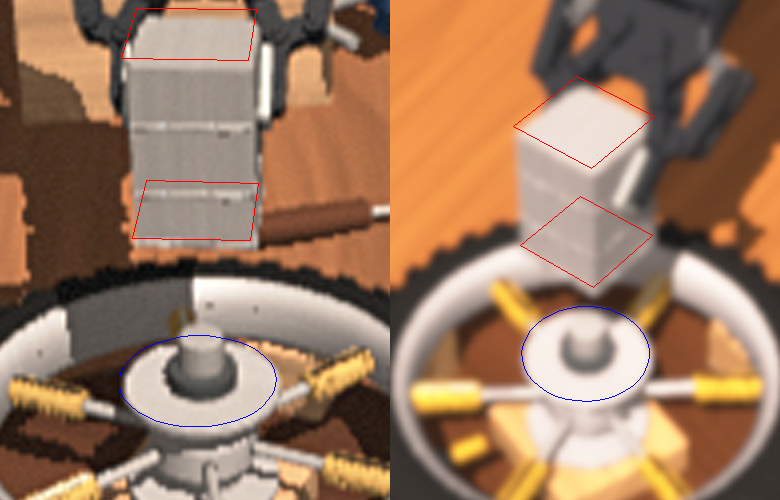

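```bash
sed -i 's/^CB=.*/CB=np.array([-.0227,0,-.0240])/' h.py
python3 - <<'E'
from h import *
p,R=hubp(.012); to(p,R)
E
```

```text
delta [62.3, -1.8, 62.5] dr [0.72, -0.01, -0.36] rows 1.8
```

>>> servo_tool(delta_pos=[[0,-1.8,0],[15,-1.8,15],[35,-1.8,35],[50,-1.8,50],[60,-1.8,60],[62.3,-1.8,62.5],[62.3,-1.8,62.5]], dr=[[0.7,0,-0.4],[0.7,0,-0.4],[0.7,0,-0.4],[0.7,0,-0.4],[0.7,0,-0.4],[0.7,0,-0.4],[0.7,0,-0.4]])

```text
time: 80.05
eef_pos: [0.5527, -0.062, 0.1927]
eef_rot: [0.687, 0.617, -0.287, 0.256]
contact_force: [0.1, -0.3, -1.7]
finger_gap: 0.0576
```

```bash
cat > ov.py <<'E'
from h import *
def ov(n):
    s=st(); R=Ro.from_quat(s['eef_rot']).as_matrix(); b=s['eef_pos']+R@CB; ax=R@[.706,0,.708]; print('bottom',b,'axis',ax)
    ey=R[:,1]; ex=np.cross(ey,ax)
    out=[]
    for k in ('side','scene'):
        d=snap(k,k[0]+n); im=d['frame'][:,:,::-1].copy(); im=cv2.resize(im,None,fx=4,fy=4,interpolation=cv2.INTER_CUBIC)
        for h in (0,.095):
            q=[b+ax*h+.029*(i*ex+j*ey) for i,j in ((1,1),(1,-1),(-1,-1),(-1,1))]
            cv2.polylines(im,[(proj(d,q)*4).astype(int)],True,(0,0,255),1)
        t=np.linspace(0,6.28,40); q=np.c_[C[0]+.042*np.cos(t),C[1]+.042*np.sin(t),0*t+.12]; cv2.polylines(im,[(proj(d,q)*4).astype(int)],True,(255,0,0),1)
        x=proj(d,[*C,.17])[0]*4; x=x.astype(int); out.append(im[x[1]-250:x[1]+200,x[0]-195:x[0]+195])
    cv2.imwrite('pics/x'+n+'.png',np.hstack(out))
E
python3 - <<'E'
from ov import *
ov('64'); p,R=hubp(.0); to(p,R)
E
```

```text
t 80.05 pos [ 0.5527 -0.062   0.1927] gap 0.0576 F [ 0.1 -0.3 -1.7] M [ 0.55 -0.1   0.01] j [ 0.22  0.56  1.78 -0.79  1.24  0.77]
bottom [ 0.55292513 -0.06100189  0.22570993] axis [-0.00273023 -0.00425684 -0.9998372 ]
delta [8.9, -0.5, 8.1] dr [0.0, 0.04, -0.0] rows 0.2
```

View pics/x64.png

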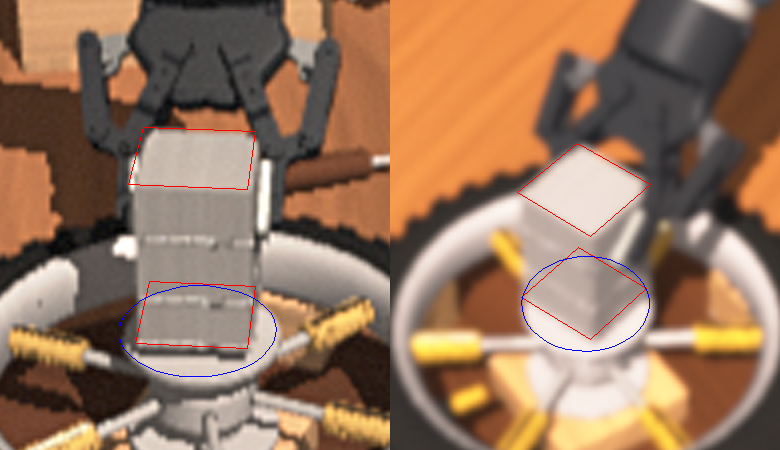

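>>> servo_tool(delta_pos=[[2,-1,2],[4,-1,4],[5.5,-1,5.5],[6.5,-1,6.5],[7,-1,7],[7,-1,7]], dr=[[0,0,0],[0,0,0],[0,0,0],[0,0,0],[0,0,0],[0,0,0]])

```text
time: 80.75
eef_pos: [0.5519, -0.0618, 0.1834]
eef_rot: [0.687, 0.617, -0.286, 0.256]
contact_force: [-0.3, -0.3, -1.6]
finger_gap: 0.0572
```

>>> servo_tool(delta_pos=[[0.7,0,0.7],[1,0,1],[1,0,1]], dr=[[0,0,0],[0,0,0],[0,0,0]])

```text
time: 81.05
eef_pos: [0.5519, -0.0618, 0.182]
eef_rot: [0.687, 0.617, -0.286, 0.256]
contact_force: [-0.5, 0.1, -2.7]
finger_gap: 0.0573
```

>>> servo_tool(delta_pos=[[0.7,0,0.7],[1,0,1],[1,0,1]], dr=[[0,0,0],[0,0,0],[0,0,0]])

```text
time: 81.35
eef_pos: [0.5519, -0.0619, 0.1817]
eef_rot: [0.687, 0.616, -0.286, 0.257]
contact_force: [-2.5, 1.6, 5.5]
finger_gap: 0.0575
```

>>> servo_tool(delta_pos=[[0.7,0,0.7],[1,0,1],[1,0,1]], dr=[[0,0,0],[0,0,0],[0,0,0]])

```text
time: 81.65
eef_pos: [0.5519, -0.0619, 0.1816]
eef_rot: [0.687, 0.616, -0.287, 0.257]
contact_force: [-5.9, 4.1, 16.0]
finger_gap: 0.0575
```

>>> servo_tool(delta_pos=[[-0.9,0,-0.9],[-0.9,0,-0.9]], dr=[[0,0,0],[0,0,0]])

```text
time: 81.85
eef_pos: [0.5519, -0.062, 0.1817]
eef_rot: [0.687, 0.616, -0.286, 0.257]
contact_force: [-3.8, 2.7, 9.3]
finger_gap: 0.0573
```

>>> servo_tool(delta_pos=[[0,0,0],[0,0,0],[0,0,0],[0,0,0],[0,0,-20],[0,0,-60],[0,0,-105],[0,0,-150]], dr=[[0,0,0],[0,0,0],[0,0,0],[0,0,0],[0,0,0],[0,0,0],[0,0,0],[0,0,0]], claw=0)

```text
time: 82.65
eef_pos: [0.5633, 0.0447, 0.2872]
eef_rot: [0.687, 0.617, -0.286, 0.256]
contact_force: [0.5, -0.8, -0.4]
finger_gap: 0.0854
```

```bash

python3 - <<'E'
from h import *
st(); snap('wrist','w70'); snap('side','d70'); snap('scene','s70')
a=cv2.imread('pics/d70.png')[90:290,220:420];b=cv2.imread('pics/s70.png')[90:290,210:410]
cv2.imwrite('pics/x70.png',cv2.resize(np.hstack([a,b]),None,fx=2,fy=2,interpolation=cv2.INTER_CUBIC))
E
```

```text
t 82.65 pos [0.5633 0.0447 0.2872] gap 0.0854 F [ 0.5 -0.8 -0.4] M [ 0.32 -0.06  0.02] j [ 0.38  0.49  1.64 -0.68  1.49  0.71]
```

View pics/x70.png

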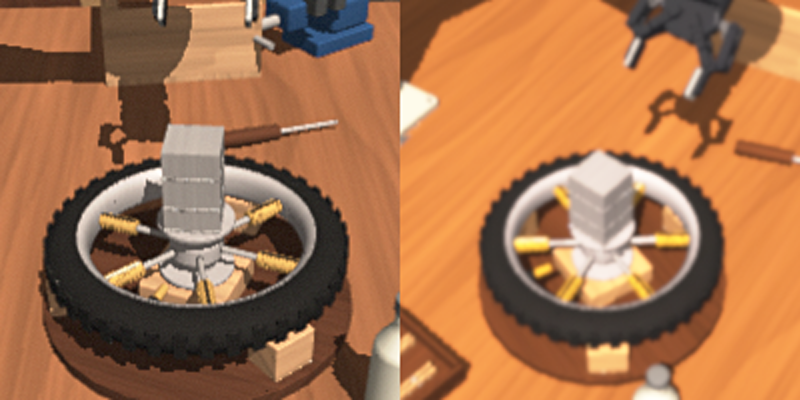

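View pics/w70.png

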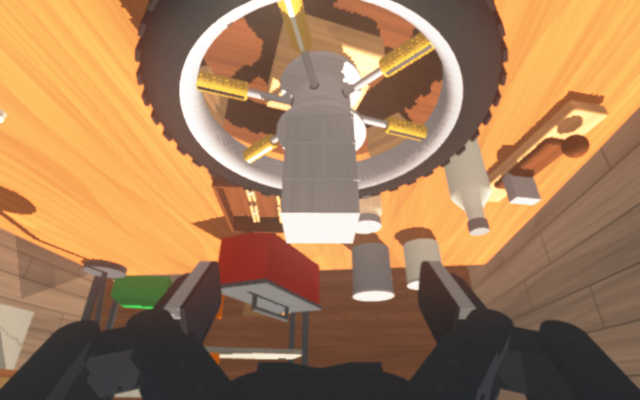

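```bash

python3 - <<'E'
from h import *
out=[]
a=np.radians(83.8)
for n,f in (('side','d70'),('scene','s70')):
    d=ld(f); im=cv2.resize(d['frame'][:,:,::-1],None,fx=4,fy=4,interpolation=cv2.INTER_CUBIC).copy()
    for z in (.215,.12):
        e=np.array([np.cos(a),np.sin(a)]);n2=np.array([-e[1],e[0]])
        q=[[*(C+.029*(i*e+j*n2)),z] for i,j in ((1,1),(1,-1),(-1,-1),(-1,1))]
        cv2.polylines(im,[(proj(d,q)*4).astype(int)],True,(0,0,255),1)
    t=np.linspace(0,6.28,40); q=np.c_[C[0]+.042*np.cos(t),C[1]+.042*np.sin(t),0*t+.12]; cv2.polylines(im,[(proj(d,q)*4).astype(int)],True,(255,0,0),1)
    x=(proj(d,[*C,.17])[0]*4).astype(int); out.append(im[x[1]-250:x[1]+200,x[0]-195:x[0]+195])
cv2.imwrite('pics/x71.png',np.hstack(out)); snap('side','d71')
E
```

```text
(no output)
```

View pics/x71.png

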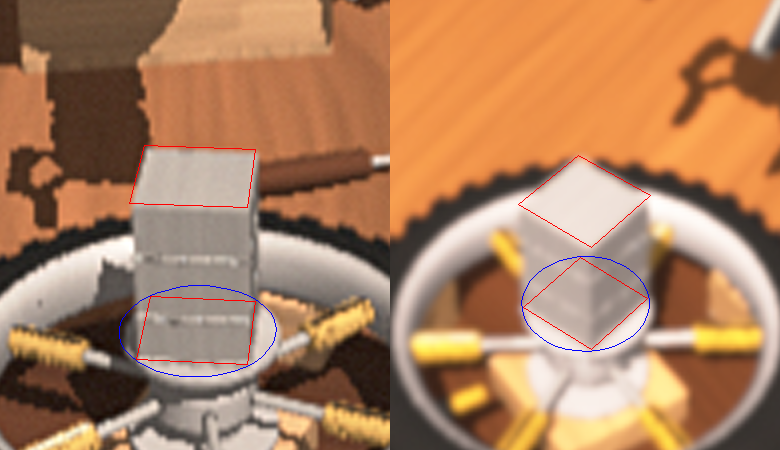

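View pics/d71.png

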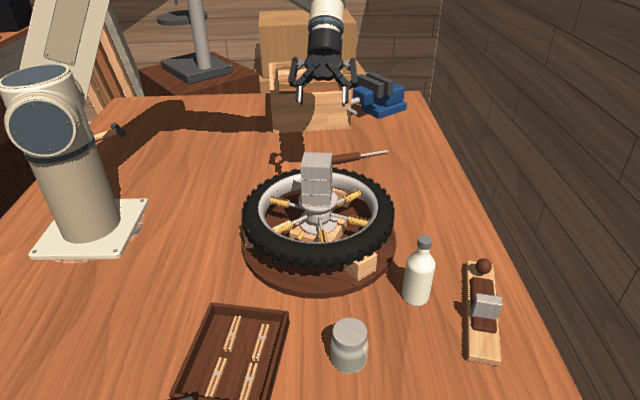

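```bash
python3 -c "
from plant import arm
print(arm.close_job())"
```

```text
the job is handed in; nothing more can be done
None
```

The job is done and handed in at about 83 s of the 210 s allowed. It reported no verdict.

- **Marked spokes:** pegs marked spokes 2, 4, 5 and 6. I tightened them clockwise in that order, two quarter turns each in several grips. The wrist camera showed each black groove on top, within a few degrees. Spokes 1 and 3 were not touched, and their white lines were still up.
- **Pegs:** all four lie flat in the tray in the last pictures.
- **Plunger:** I pushed it until the wrist force reached 26 N, well above the 12 N spring, with the fingertips about 14 mm below its rest height. I then let go and it was free to spring back. Under the cup I cannot see it, but the cup sits fully down, about 95 mm above the hub face.
- **Cup:** it had been knocked a few centimetres aside before I reached it, so I located it again. I laid it on its side, regripped it and stood it mouth-down on the hub. The side and scene pictures put it upright and about 2 mm from the hub's axis.
- **Other items:** the bottle, jar and screwdriver look unmoved, and the gripper was clear of everything at the end.

**Measurements that disagreed or needed correcting:**
- My camera estimate of the hub centre was about 2 mm off the position felt while gripping, so I used the felt one.
- The cup sat 3 to 4 mm lower in the grip than I had calculated, which I corrected before lowering it.
- While turning spoke 4 off-centre, the wrist force briefly reached about 47 N, against the 120 N limit. I judged it to be from the fingers, not the gripper's body, which has a 40 N limit. I recentred the grip after that.

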